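# Unload the kiln stacks and lock the lamp column together

## Robot

A 6-joint arm with a two-finger parallel gripper is mounted at the origin on the work surface. World frame = base frame: x ahead of the robot, y to its left, z up, the work surface at z = 0. Lengths are in m, angles in rad, forces in N, time in s.
With the tool pointing down it reaches from about 0.3 to 0.775 m from the base axis. Payload 14.6 kg.
Tool frame: the origin (TCP) lies at the very end of the fingers, on their centre line; the grasp point (between the pads) lies ctrl.grasp_offset behind it (ctrl.grasp_offset is the distance from the TCP to the grasp point, in m); z points along the fingers, y is the direction in which the jaws open and shut (so a half turn about z gives the same grasp; the last joint's range is limited). The gripper opens to 94 mm and grips with 3 to 60 N. Pads are 16 mm wide; open, the fingers measure 119 mm over their backs; the gripper's body (75 mm by 177 mm) begins 78 mm behind the grasp point.
Start: joints at [1.245, 0.3, 1.521, -0, 1.321, -0.067], TCP at [0.141, 0.532, 0.205] pointing down, gripper open.
Joint ranges: [-3.03, 3.03], [-0.79, 2.21], [0.23, 2.52], [-1.04, 4.18], [0, 3.07], [-2.55, 2.55]. Speed limits (rad/s): [2.22, 2.22, 2.57, 3.14, 3.14, 3.14].

## Interface

Orientations are given as [roll, pitch, yaw] about the fixed x, y, z axes, in that order (R = Rz(yaw) Ry(pitch) Rx(roll)).
In Python, from station import ctrl gives the robot as it stands. The module is installed in compiled form; this text tells all that it offers.
- The arm moves only by the tool carry_out, never from a script. Its argument "deltas" is a list of rows, each an object of numbers: "x", "y", "z": the shift along the tool's x, y, z in units of 0.02 m (1.0 is 0.02 m); "wx", "wy", "wz": the turn, a rotation vector about the tool's x, y, z in units of 0.08 rad (1.0 is 0.08 rad); "jaw": the opening in per cent of the stroke, from 0 (shut) to 100 (fully open). A call has 1 to 12 rows; each row shifts and turns the commanded pose from where the row before left it, along the tool's axes as they then stand; what a row does not reach is not made up. A row lasts 1/12 s, in which the tool goes at most 41.7 mm and 7.16 degrees, less where a joint would pass 70% of its speed; a pose out of reach is approached as far as the arm can. A call with a number of a shift or a turn outside -1 to 1 is refused whole. A call with a gripper value outside its range is refused whole. The fingers move at their own pace and stop on an object; "squeeze" is the grip in N (left out, the last holds). Time passes only in rows, so rows that do not move let the fingers close. It gives the time, the measured TCP pose, the force and the opening at its end, in the units of the state.
- ctrl.get_obs(): the state, without advancing time (a new reading comes with each control period).
- ctrl.camera(name): name is "scene" or "top" or "wrist"; returns the picture (480x640x3 uint8, blue, green, red); there is no depth.
- ctrl.camera_params(name): a dict with "mtx" (3x3 intrinsics, pixels), "dist" ([k1, k2, p1, p2, k3] as OpenCV has them; the pictures are not rectified), "origin" and "attitude" of the camera in the world. Camera axes: x right, y down, z forward; pixel columns grow to the right and rows downward; lengths in m; the calibration is good to about 2 mm. A picture is of the moment at which its call begins: read the wrist's pose just before it. camera_params takes no time and is no camera call; for the wrist camera it gives the pose at the moment of the call.
- ctrl.hand_in(): hands the job in, once; it reports no verdict.
Trained networks look in the newest picture that a camera, given by its name, has taken for a name from the list of things; names that differ only in an ending like _2 or _b are one class to them, and where a whole thing is asked for, a point or a joint stands for the part that bears it (a point fixed in the world has none). Each returns a list of dicts, best first, with "conf" (0 to 1); they miss things now and then, are a little off and sometimes report something else, mostly with a low value. They report only what shows in the picture. A call takes as long as a camera call. They do not tell look-alikes from the thing itself.
- ctrl.boxes_of(camera, label): "rect" ([left, top, right, bottom] in pixels, round what is visible of it).
- ctrl.mark_of(camera, label): "position" ([row, column] in pixels: a listed point, or the origin of a listed thing).
The state is a dict: "time_s": time; "qpos": joint angles; "joint_vel": joint speeds; "tau": joint torques, N m; "ee_pos": TCP position; "eef_rot": TCP orientation; "force": force on the tool from outside, world axes, zero at the start; "moment": the same for the moment, N m; "grip_width": finger opening in m.
Only numpy, scipy, OpenCV 4.12 (cv2) and the standard library are available. Lean on these libraries where they do the work, as an engineer would, in place of code of your own. Each camera call takes 0.05 s, during which the arm holds its last target.

## Task

Unload the two kiln stacks and build the lamp column: every glazed segment on the bench (there are three or four, any order) goes one on top of another on the stand, each fully seated and locked with a quarter turn clockwise, seen from above. Lay all four kiln plates flat in one neat pile on the grey pallet, lengthwise between its red lines, and leave the other pottery and tools where they are.

Things in the scene. Friction and masses are not known exactly. Their poses are not given: they have to be found in the camera images.
- seg_a1_mid (a point): Lamp column segment, orange-brown terracotta glaze, standing on plate_a1 and carrying plate_a2. 79 mm tall, 0.35 kg. From its underside up: black 8-sided skirt 65 mm across (0-20 mm), square glazed waist 56 x 56 mm with faces across x and y, to grip by (20-62 mm), brass neck 38 mm across (62-79 mm). Point: on the axis, half-way up (39.5 mm); z up.
- seg_a2_mid (a point): Lamp column segment, dark green glaze, standing on plate_a2 atop the stack, may be absent. As seg_a1. Any segment locked on another stands 64 mm above it, its x at right angles to the other's x.
- seg_b1_mid (a point): Lamp column segment, ochre yellow glaze, standing on plate_b2, may be absent. As seg_a1. Neck: its top 8 mm has a lug to +x and to -x, 53 mm over both, 14 mm wide. Skirt: hollow, 15 mm deep, with slots at +x and -x right under its own lugs; white stripes down the waist and skirt mark these two sides.
- seg_c_mid (a point): Lamp column segment, grey-blue glaze, standing alone on the bench. As seg_a1. Joining: hold it over a neck, its x parallel to the x of that part (either way round; play 2 mm, 8 deg), lower it 15 mm till it rests on the neck's top, turn it 90 deg clockwise (from above) to a stop 1-4 deg on; it turns easily, and only that way.
- plate_a1_mid (a point): Kiln plate, a plain cream slab 120 (x) x 60 (y) x 14 (z) mm, 0.2 kg. Flat on the bench, under seg_a1. This point: its centre, 7 mm above its underside.
- plate_a2_mid (a point): Kiln plate, a plain cream slab 120 (x) x 60 (y) x 14 (z) mm, 0.2 kg. Lies across the neck of seg_a1. This point: its centre, 7 mm above its underside.
- plate_b1_mid (a point): Kiln plate, a plain cream slab 120 (x) x 60 (y) x 14 (z) mm, 0.2 kg. Flat on the bench, under plate_b2. This point: its centre, 7 mm above its underside.
- plate_b2_mid (a point): Kiln plate, a plain cream slab 120 (x) x 60 (y) x 14 (z) mm, 0.2 kg. Lies on plate_b1. This point: its centre, 7 mm above its underside.
- stand_top (a point): Lamp stand fixed to the bench: dark wooden disc, 116 mm across, 18 mm thick, with a brass neck and lugs just like those of the segments. This point: centre of the neck's top, 35 mm above the bench; x along its lugs, z up. A segment locked on it has its underside 20 mm above the bench, its middle 24.5 mm above this point.
- pallet_top (a point): Grey-painted pallet board fixed to the bench, 150 (x) x 90 (y) x 10 mm, with two red lines along its long sides, 68 mm apart; the kiln plates are piled on it between the lines. This point: centre of its top face, 10 mm above the bench; x along its length.
- mushroom: Bystander: terracotta mushroom, 84 mm across, 127 mm tall. Origin under its centre.
- green_pot: Bystander: dark green glazed beaker, 80 mm across, 80 mm tall. Origin under its centre.
- bottle_lamp: Bystander: dark brown bottle-shaped pot, 96 mm across, 166 mm tall. Origin under its centre.
- rib_knife: Bystander: potter's spatula lying on the bench between the stand and a stack, 170 mm long, along its x. Origin under its middle.
- slip_brush: Bystander: slip brush lying on the bench near the robot, 170 mm long, along its x. Origin under its middle.
Not all that is in view belongs to the job. Leave any black or blue look-alike of the part that bears plate_a2_mid alone.

How it is judged:
At the end, for the whole second after the job is handed in: Each segment present locked on the stand or another: axis within 7 mm, height 4 mm, turn within 0.3 rad of a quarter turn, tilt under 0.08 rad. Four plates flat (0.08 rad) in a pile, centres within 25 mm of the pallet's centre, lengthwise within 0.3 rad. All released, at rest (((horizontal distance between seg_a1_mid and stand_top below 0.007 m and z of seg_a1_mid in the frame of stand_top between 0.0205 and 0.0285 m and angle between the x axis of seg_a1_mid and the y axis of stand_top, either way round below 0.3 rad) or (horizontal distance between seg_a1_mid and seg_a2_mid below 0.007 m and z of seg_a1_mid in the frame of seg_a2_mid between 0.06 and 0.068 m and angle between the x axis of seg_a1_mid and the y axis of seg_a2_mid, either way round below 0.3 rad) or (horizontal distance between seg_a1_mid and seg_b1_mid below 0.007 m and z of seg_a1_mid in the frame of seg_b1_mid between 0.06 and 0.068 m and angle between the x axis of seg_a1_mid and the y axis of seg_b1_mid, either way round below 0.3 rad) or (horizontal distance between seg_a1_mid and seg_c_mid below 0.007 m and z of seg_a1_mid in the frame of seg_c_mid between 0.06 and 0.068 m and angle between the x axis of seg_a1_mid and the y axis of seg_c_mid, either way round below 0.3 rad)) and angle between each of seg_a1_mid, seg_a2_mid, seg_b1_mid, seg_c_mid, plate_a1_mid, plate_a2_mid, plate_b1_mid, plate_b2_mid's own z axis and vertical below 0.08 rad and linear speed of each of seg_a1, seg_a2, seg_b1, seg_c, plate_a1, plate_a2, plate_b1, plate_b2 below 0.02 m/s and ((horizontal distance between seg_a2_mid and stand_top below 0.007 m and z of seg_a2_mid in the frame of stand_top between 0.0205 and 0.0285 m and angle between the x axis of seg_a2_mid and the y axis of stand_top, either way round below 0.3 rad) or (horizontal distance between seg_a2_mid and seg_a1_mid below 0.007 m and z of seg_a2_mid in the frame of seg_a1_mid between 0.06 and 0.068 m and angle between the x axis of seg_a2_mid and the y axis of seg_a1_mid, either way round below 0.3 rad) or (horizontal distance between seg_a2_mid and seg_b1_mid below 0.007 m and z of seg_a2_mid in the frame of seg_b1_mid between 0.06 and 0.068 m and angle between the x axis of seg_a2_mid and the y axis of seg_b1_mid, either way round below 0.3 rad) or (horizontal distance between seg_a2_mid and seg_c_mid below 0.007 m and z of seg_a2_mid in the frame of seg_c_mid between 0.06 and 0.068 m and angle between the x axis of seg_a2_mid and the y axis of seg_c_mid, either way round below 0.3 rad)) and ((horizontal distance between seg_b1_mid and stand_top below 0.007 m and z of seg_b1_mid in the frame of stand_top between 0.0205 and 0.0285 m and angle between the x axis of seg_b1_mid and the y axis of stand_top, either way round below 0.3 rad) or (horizontal distance between seg_b1_mid and seg_a1_mid below 0.007 m and z of seg_b1_mid in the frame of seg_a1_mid between 0.06 and 0.068 m and angle between the x axis of seg_b1_mid and the y axis of seg_a1_mid, either way round below 0.3 rad) or (horizontal distance between seg_b1_mid and seg_a2_mid below 0.007 m and z of seg_b1_mid in the frame of seg_a2_mid between 0.06 and 0.068 m and angle between the x axis of seg_b1_mid and the y axis of seg_a2_mid, either way round below 0.3 rad) or (horizontal distance between seg_b1_mid and seg_c_mid below 0.007 m and z of seg_b1_mid in the frame of seg_c_mid between 0.06 and 0.068 m and angle between the x axis of seg_b1_mid and the y axis of seg_c_mid, either way round below 0.3 rad)) and ((horizontal distance between seg_c_mid and stand_top below 0.007 m and z of seg_c_mid in the frame of stand_top between 0.0205 and 0.0285 m and angle between the x axis of seg_c_mid and the y axis of stand_top, either way round below 0.3 rad) or (horizontal distance between seg_c_mid and seg_a1_mid below 0.007 m and z of seg_c_mid in the frame of seg_a1_mid between 0.06 and 0.068 m and angle between the x axis of seg_c_mid and the y axis of seg_a1_mid, either way round below 0.3 rad) or (horizontal distance between seg_c_mid and seg_a2_mid below 0.007 m and z of seg_c_mid in the frame of seg_a2_mid between 0.06 and 0.068 m and angle between the x axis of seg_c_mid and the y axis of seg_a2_mid, either way round below 0.3 rad) or (horizontal distance between seg_c_mid and seg_b1_mid below 0.007 m and z of seg_c_mid in the frame of seg_b1_mid between 0.06 and 0.068 m and angle between the x axis of seg_c_mid and the y axis of seg_b1_mid, either way round below 0.3 rad)) and horizontal distance between each of plate_a1_mid, plate_a2_mid, plate_b1_mid, plate_b2_mid and pallet_top below 0.025 m and angle between the x axis of each of plate_a1_mid, plate_a2_mid, plate_b1_mid, plate_b2_mid and the x axis of pallet_top, either way round below 0.3 rad); the robot touches nothing.
It fails at once if the mushroom is pushed more than 30 mm from its place (distance of mushroom from where it was at the start of the episode above 0.03 m).
It fails at once if the green pot is pushed more than 30 mm from its place (distance of green_pot from where it was at the start of the episode above 0.03 m).
It fails at once if the bottle lamp is pushed more than 30 mm from its place (distance of bottle_lamp from where it was at the start of the episode above 0.03 m).
It fails at once if the rib knife is pushed more than 30 mm from its place (distance of rib_knife from where it was at the start of the episode above 0.03 m).
It fails at once if the slip brush is pushed more than 30 mm from its place (distance of slip_brush from where it was at the start of the episode above 0.03 m).
Of seg_a2, seg_b1 only 1 to 2 are there at a start; the rules pass over those that are not, and their reading is None.
At some moment in a run one of seg_c may be knocked a few centimetres aside while the robot is not near it.
It also fails if it takes over 210 s, if anything falls off the work surface, if the arm or the gripper's body presses on something with over 40 N, if the wrist force passes 120 N, or if a joint passes its speed limit or range.

## Working session

There is one attempt and no reset: what is moved stays moved. The work goes in short steps, Python scripts to look and compute and a tool call to move; the robot and the scene stay as the last step left them, time stands still between calls to the robot, and variables do not carry over. Pictures are saved under pics/ and viewed, and the job is handed in when it is done.

Besides the shell and the picture viewer there is one more tool, called after "Request:" by a JSON object that holds its "op" and its "data". carry_out: Moves the arm, as the interface text tells. Its arguments: {"type":"object","properties":{"deltas":{"type":"array"},"squeeze":{"type":"number"}},"required":["deltas"]}

```bash
mkdir -p pics; ls; python3 - <<'E'
from station import ctrl
import cv2
o=ctrl.get_obs(); print(o); print(ctrl.grasp_offset)
for n in ("scene","top","wrist"):
    im=ctrl.camera(n); cv2.imwrite(f"pics/{n}0.png",im); p=ctrl.camera_params(n); print(n,p)
E
```

```text
pics
{'time_s': 0.0, 'qpos': array([ 1.24538207e+00,  3.00515028e-01,  1.52158768e+00, -1.08417140e-05,
        1.32072052e+00, -6.66119530e-02]), 'joint_vel': array([-6.63013626e-04, -3.27131861e-04,  1.80378228e-03, -8.19555677e-05,
       -2.01925846e-03, -4.45044673e-04]), 'tau': array([-7.92906267e-04, -5.31806481e+01, -3.52734804e+01,  7.08226603e-02,
        2.43505149e-02, -1.13238042e-05]), 'ee_pos': array([0.14068227, 0.53142162, 0.20485945]), 'eef_rot': array([-3.14036411e+00, -7.14322904e-05,  2.88279300e+00]), 'force': array([ 0.24308752, -0.29275843,  0.40196244]), 'moment': array([-0.01662629, -0.06119383, -0.07767928]), 'grip_width': 0.0945018009479156}
0.0188
scene {'mtx': array([[621.55388594,   0.        , 319.03093609],
       [  0.        , 621.55388594, 239.91504578],
       [  0.        ,   0.        ,   1.        ]]), 'dist': array([-0.21781166,  0.        ,  0.        ,  0.        ,  0.        ]), 'origin': array([1.53171638, 0.47227825, 1.07211264]), 'attitude': array([-2.28644125, -0.01846404,  2.01227919])}
top {'mtx': array([[579.81509402,   0.        , 311.30307359],
       [  0.        , 579.81509402, 246.81547005],
       [  0.        ,   0.        ,   1.        ]]), 'dist': array([-0.06839742,  0.        ,  0.        ,  0.        ,  0.        ]), 'origin': array([ 0.29678084, -0.00232893,  1.25180129]), 'attitude': array([-2.95113818,  0.02097977, -1.56180437])}
wrist {'mtx': array([[354.53988477,   0.        , 320.83999105],
       [  0.        , 354.53988477, 233.38099883],
       [  0.        ,   0.        ,   1.        ]]), 'dist': array([-0.01349081,  0.        ,  0.        ,  0.        ,  0.        ]), 'origin': array([0.07036765, 0.55107012, 0.38475924]), 'attitude': array([2.88634948e+00, 6.37215491e-04, 1.31217852e+00])}
```

View pics/scene0.png

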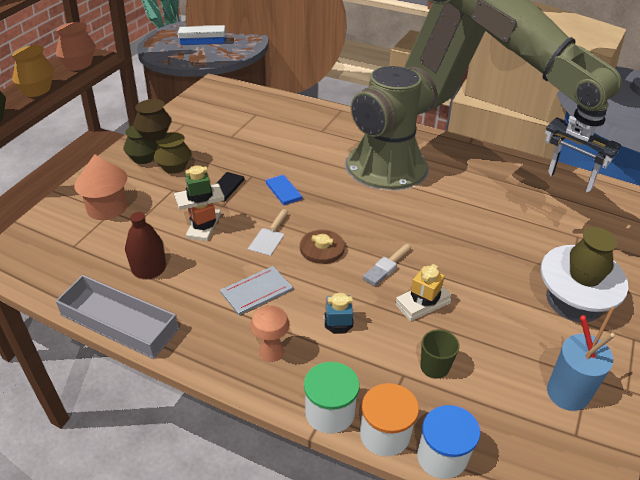

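View pics/top0.png

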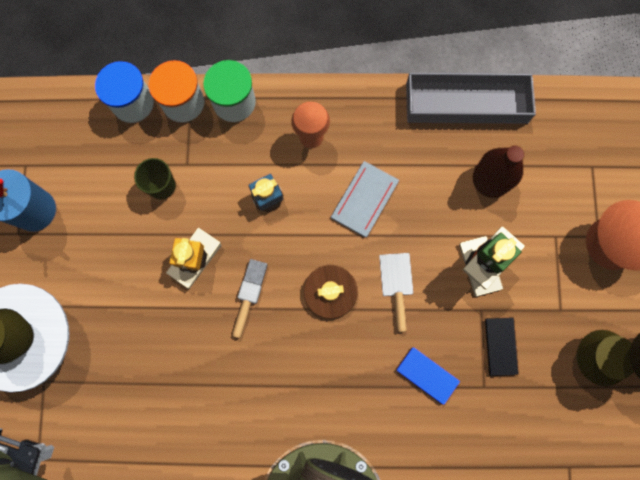

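View pics/wrist0.png

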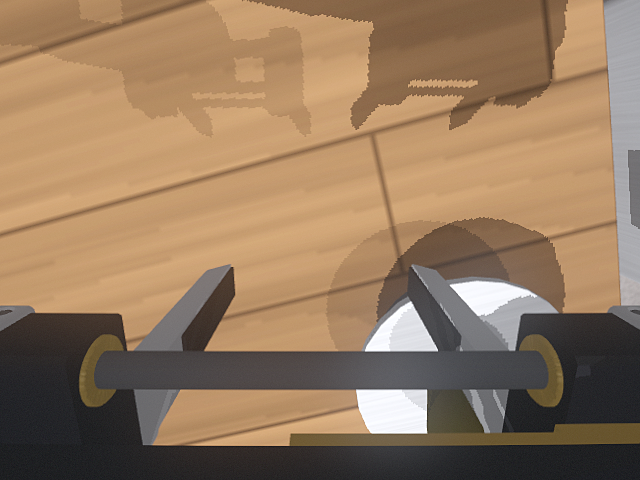

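```bash
cat > h.py <<'E'
import numpy as np, cv2
from scipy.spatial.transform import Rotation as R
from station import ctrl
NAMES=["seg_a1_mid","seg_a2_mid","seg_b1_mid","seg_c_mid","plate_a1_mid","plate_a2_mid","plate_b1_mid","plate_b2_mid","stand_top","pallet_top"]
BY=["mushroom","green_pot","bottle_lamp","rib_knife","slip_brush"]
def Rm(p): return R.from_euler('xyz',p['attitude']).as_matrix()
def ray(p,rc):
    uv=cv2.undistortPoints(np.array([[[rc[1],rc[0]]]],float),p['mtx'],p['dist'])[0,0]
    d=Rm(p)@np.array([uv[0],uv[1],1.]); return np.array(p['origin']),d/np.linalg.norm(d)
def atz(p,rc,z):
    o,d=ray(p,rc); return o+d*(z-o[2])/d[2]
def tri(rays):
    A=np.zeros((3,3));b=np.zeros(3)
    for o,d in rays:
        M=np.eye(3)-np.outer(d,d);A+=M;b+=M@o
    x=np.linalg.solve(A,b); return x,[np.linalg.norm((np.eye(3)-np.outer(d,d))@(x-o)) for o,d in rays]
def proj(p,P):
    Rc=Rm(p).T; rv=cv2.Rodrigues(Rc)[0]; t=-Rc@np.array(p['origin'])
    return cv2.projectPoints(np.atleast_2d(np.array(P,float)),rv,t,p['mtx'],p['dist'])[0][:,0]
def tool():
    o=ctrl.get_obs(); return o
def plan(tx,ty,tz,yaw,n=None):
    """totals (units) to go: first turn wz, then x,y in tool axes of final yaw"""
    o=ctrl.get_obs(); p=o['ee_pos']; r=o['eef_rot']
    Rt=R.from_euler('xyz',r); y=np.arctan2(Rt.as_matrix()[1,0],Rt.as_matrix()[0,0])
    dyaw=(yaw-y+np.pi)%(2*np.pi)-np.pi
    d=np.array([tx,ty,tz])-p
    c,s=np.cos(yaw),np.sin(yaw)
    X=c*d[0]+s*d[1]; Y=s*d[0]-c*d[1]; Z=-d[2]
    print("t",round(o['time_s'],2),"at",p.round(4),"yaw",round(y,4),"q6",round(o['qpos'][5],3),"F",o['force'].round(1),"w",round(o['grip_width'],4))
    print("units: wz %.2f | x %.2f y %.2f z %.2f"%(-dyaw/0.08,X/0.02,Y/0.02,Z/0.02),"q6 after ~",round(np.arctan2(ty,tx)+np.pi/2-yaw,3))
E
python3 - <<'E'
from h import *
C={}
for n in ("scene","top"):
    ctrl.camera(n); p=ctrl.camera_params(n)
    for l in NAMES+BY:
        m=ctrl.mark_of(n,l); C.setdefault(l,{})[n]=[(round(x['conf'],2),np.round(x['position'],1).tolist()) for x in m[:3]]
ps,pt=ctrl.camera_params("scene"),ctrl.camera_params("top")
for l in C:
    s,t=C[l]["scene"],C[l]["top"]; print(l,s,t)
    if s and t:
        x,e=tri([ray(ps,s[0][1]),ray(pt,t[0][1])]); print("   ",x.round(4),np.round(e,4))
print(ctrl.get_obs()['time_s'])
E
```

```text
seg_a1_mid [(0.94, [209.5, 199.9])] [(0.62, [259.8, 488.3])]
    [ 0.5003 -0.3437  0.0594] [0.001 0.001]
seg_a2_mid [(0.78, [182.1, 196.4])] [(0.71, [252.4, 500.1])]
    [ 0.5001 -0.3427  0.1484] [0.0002 0.0002]
seg_b1_mid [(0.56, [283.5, 429.7]), (0.54, [367.5, 435.0])] [(0.68, [255.7, 186.3]), (0.44, [267.3, 476.7])]
    [0.5042 0.2877 0.0673] [0.0019 0.0019]
seg_c_mid [(0.65, [315.1, 339.8])] [(0.66, [192.3, 267.6])]
    [0.6524 0.1258 0.0289] [0.0036 0.0036]
plate_a1_mid [(0.8, [224.7, 201.9]), (0.24, [211.4, 199.0])] [(0.46, [258.4, 195.8])]
    [0.6101 0.0379 0.2906] [0.2311 0.2311]
plate_a2_mid [(0.87, [189.9, 222.5]), (0.82, [189.6, 282.1]), (0.55, [193.5, 196.6])] [(0.9, [376.1, 427.0]), (0.84, [347.6, 504.9]), (0.82, [257.0, 492.9])]
    [ 0.3036 -0.298   0.    ] [0.0872 0.0872]
plate_b1_mid [(0.6, [301.4, 426.1]), (0.39, [182.6, 199.4])] []
plate_b2_mid [(0.74, [296.1, 424.5]), (0.71, [193.5, 195.9])] [(0.92, [259.5, 190.8])]
    [0.5044 0.2846 0.0244] [0.0015 0.0015]
stand_top [(0.81, [236.4, 323.5])] [(0.66, [182.4, 492.0]), (0.62, [285.2, 327.9]), (0.31, [260.7, 482.7])
[... 177 characters left out ...]
 0.0182] [0.002 0.002]
mushroom [(0.76, [354.4, 271.8])] [(0.62, [137.5, 314.9]), (0.57, [253.4, 501.5])]
    [ 0.7939  0.0251 -0.0086] [0.0052 0.0052]
green_pot [(0.62, [365.7, 435.1])] [(0.56, [189.5, 162.7]), (0.45, [288.3, 333.7])]
    [ 0.6695  0.3659 -0.0036] [0.0006 0.0006]
bottle_lamp [(0.76, [264.7, 145.3]), (0.72, [211.3, 200.4])] [(0.84, [182.7, 493.1]), (0.45, [258.0, 495.0]), (0.45, [198.7, 364.4])]
    [ 0.6898 -0.3868 -0.0019] [0.0048 0.0048]
rib_knife [(0.72, [233.5, 271.1]), (0.72, [298.4, 425.1])] [(0.74, [292.7, 398.8])]
    [ 0.4381 -0.1643 -0.0035] [0.0003 0.0003]
slip_brush [(0.82, [264.9, 388.6])] [(0.59, [297.5, 247.4])]
    [0.4243 0.1634 0.0071] [0.0005 0.0005]
1.75
```

```bash
python3 - <<'E'
from h import *
im=cv2.imread("pics/top0.png")
def cr(x,y,w=50,s=4):return cv2.resize(im[y-w:y+w,x-w:x+w],None,fx=s,fy=s,interpolation=cv2.INTER_CUBIC)
a=np.hstack([cr(190,255,48,4),cr(495,255,48,4)]);b=np.hstack([cr(265,190,48,4),cr(330,290,48,4)])
cv2.imwrite("pics/z0.png",np.vstack([a,b])[:, :])
im=cv2.imread("pics/scene0.png")
a=np.hstack([cr(200,205,45,5),cr(425,290,45,5)]);cv2.imwrite("pics/z1.png",cv2.resize(a,(800,400)))
pt=ctrl.camera_params("top")
print(atz(pt,(289,331),0.035), atz(pt,(285.2,327.9),0.035), tri([ray(pt,(285.2,327.9)),ray(ctrl.camera_params("scene"),(236.4,323.5))]))
E
```

```text
[ 0.44084758 -0.01702367  0.035     ] [ 0.44886622 -0.01046107  0.035     ] (array([ 0.4461773 , -0.00902424,  0.0523206 ]), [np.float64(0.0014193123369862129), np.float64(0.00141931233698612)])
```

View pics/z0.png

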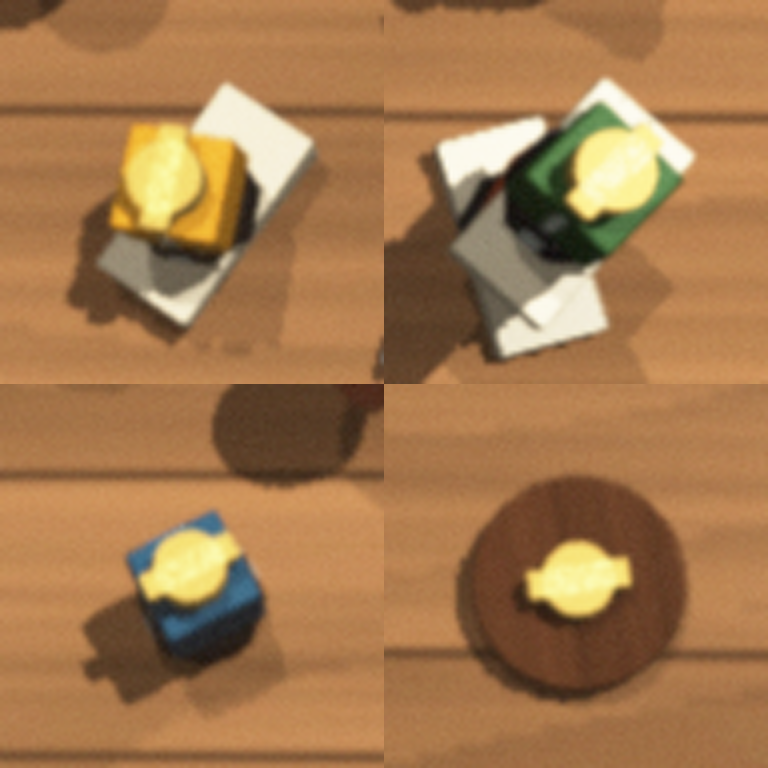

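View pics/z1.png

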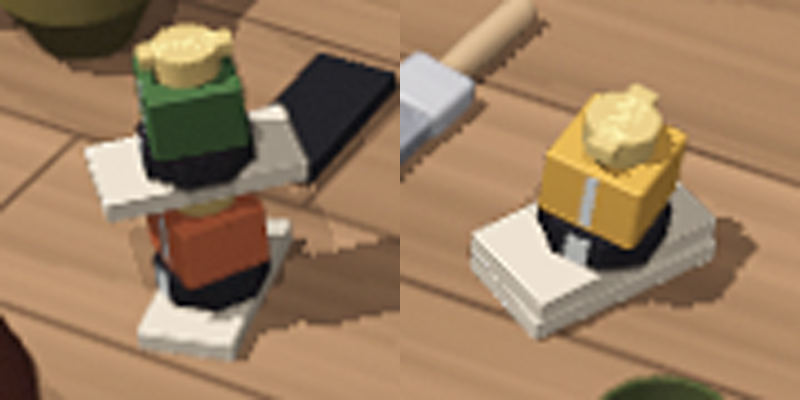

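```bash
python3 - <<'E'
from h import *
o=ctrl.get_obs(); p=ctrl.camera_params("wrist")
Rt=R.from_euler('xyz',o['eef_rot']).as_matrix()
print("cam in tool",Rt.T@(p['origin']-o['ee_pos']),"\n",(Rt.T@Rm(p)).round(3))
for dz in (0,0.05,0.1,0.15,0.2):
    for x in (0,-0.05,-0.1,-.15): print(dz,x,proj(p,o['ee_pos']+Rt@np.array([x,0,dz])).round(0))
plan(0.504,0.288,0.25,0)
for y in (169.5,-10.5,79.5,-100.5): print(y, np.degrees(np.arctan2(.288,.504))+90-y)
E
```

```text
cam in tool [ 0.07299668  0.00076573 -0.17972755] 
 [[ 0.    -0.968 -0.253]
 [ 1.     0.     0.   ]
 [-0.    -0.253  0.968]]
0 0 [[319. 280.]]
0 -0.05 [[319. 361.]]
0 -0.1 [[319. 431.]]
0 -0.15 [[320. 494.]]
0.05 0 [[320. 252.]]
0.05 -0.05 [[320. 319.]]
0.05 -0.1 [[320. 379.]]
0.05 -0.15 [[320. 433.]]
0.1 0 [[320. 233.]]
0.1 -0.05 [[320. 290.]]
0.1 -0.1 [[320. 342.]]
0.1 -0.15 [[320. 390.]]
0.15 0 [[320. 220.]]
0.15 -0.05 [[320. 270.]]
0.15 -0.1 [[320. 316.]]
0.15 -0.15 [[320. 358.]]
0.2 0 [[320. 210.]]
0.2 -0.05 [[320. 254.]]
0.2 -0.1 [[320. 295.]]
0.2 -0.15 [[320. 334.]]
t 1.75 at [0.1407 0.5317 0.2054] yaw 2.8828 q6 -0.067 F [-0.5 -1.1 -0.7] w 0.0938
units: wz 36.04 | x 18.16 y 12.18 z -2.23 q6 after ~ 2.09
169.5 -49.755118703057775
-10.5 130.24488129694222
79.5 40.244881296942225
-100.5 220.24488129694222
```

```bash
python3 - <<'E'
from h import *
plan(0.504,0.288,0.22,2.958)
E
```

```text
t 1.75 at [0.1407 0.5317 0.2054] yaw 2.8828 q6 -0.067 F [-0.5 -1.1 -0.7] w 0.0938
units: wz -0.94 | x -20.08 y -8.66 z -0.73 q6 after ~ -0.868
```

Request:
{"op": "carry_out", "data": {"deltas": [{"wz": -0.94, "z": -0.7}, {"x": -0.96, "y": -0.41}, {"x": -0.96, "y": -0.41}, {"x": -0.96, "y": -0.41}, {"x": -0.96, "y": -0.41}, {"x": -0.96, "y": -0.41}, {"x": -0.96, "y": -0.41}, {"x": -0.96, "y": -0.41}, {"x": -0.96, "y": -0.41}, {"x": -0.96, "y": -0.41}, {"x": -0.96, "y": -0.41}, {"x": -0.96, "y": -0.41}]}}

```text
invalid input
```

Request:
{"op": "carry_out", "data": {"deltas": [{"x": -0.96, "y": -0.41}, {"x": -0.96, "y": -0.41}, {"x": -0.96, "y": -0.41}, {"x": -0.96, "y": -0.41}, {"x": -0.96, "y": -0.41}, {"x": -0.96, "y": -0.41}, {"x": -0.96, "y": -0.41}, {"x": -0.96, "y": -0.41}, {"x": -0.96, "y": -0.41}, {"x": -0.8, "y": -0.41}, {"x": 0}, {"x": 0}]}}

```text
invalid input
```

```bash
cat >> h.py <<'E'
def wpic(name,zs=None):
    ctrl.get_obs(); p=ctrl.camera_params("wrist"); im=ctrl.camera("wrist"); cv2.imwrite(f"pics/{name}.png",im); return im,p
def brass(im,p,z,save=None,near=None):
    """brass neck top at height z: centre from lug/disc mask projected on plane z"""
    hsv=cv2.cvtColor(im,cv2.COLOR_BGR2HSV)
    return hsv
E
python3 - <<'E'
from h import *
plan(0.504,0.288,0.22,2.958)
im,p=wpic("w1")
for l in ("seg_b1_mid",): print(ctrl.mark_of("wrist",l))
E
```

```text
t 1.75 at [0.1407 0.5317 0.2054] yaw 2.8828 q6 -0.067 F [-0.5 -1.1 -0.7] w 0.0938
units: wz -0.94 | x -20.08 y -8.66 z -0.73 q6 after ~ -0.868
[]
```

View pics/w1.png

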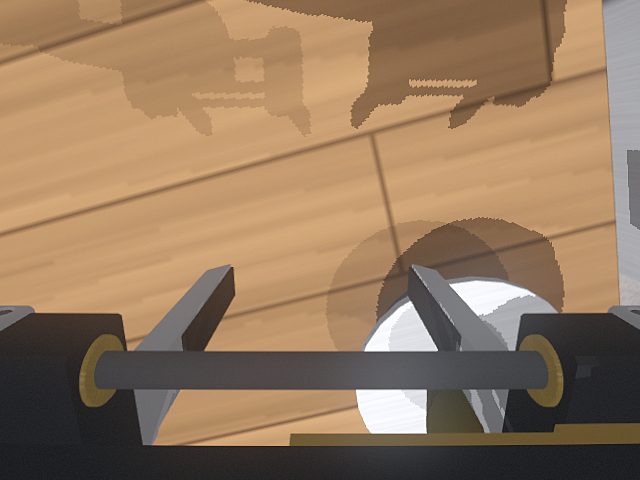

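Request:
{"op": "carry_out", "data": {"deltas": [{"x": 0, "y": 0, "z": -0.7, "wx": 0, "wy": 0, "wz": -0.94, "jaw": 100}]}}

```text
time_s: 1.93
ee_pos: [0.1405, 0.5308, 0.2173]
eef_rot: [-3.138, -0.001, 2.957]
force: [-0.6, -0.1, -0.4]
grip_width: 0.094
```

Request:
{"op": "carry_out", "data": {"deltas": [{"x": -0.96, "y": -0.41, "z": 0, "wx": 0, "wy": 0, "wz": 0, "jaw": 100}, {"x": -0.96, "y": -0.41, "z": 0, "wx": 0, "wy": 0, "wz": 0, "jaw": 100}, {"x": -0.96, "y": -0.41, "z": 0, "wx": 0, "wy": 0, "wz": 0, "jaw": 100}, {"x": -0.96, "y": -0.41, "z": 0, "wx": 0, "wy": 0, "wz": 0, "jaw": 100}, {"x": -0.96, "y": -0.41, "z": 0, "wx": 0, "wy": 0, "wz": 0, "jaw": 100}, {"x": -0.96, "y": -0.41, "z": 0, "wx": 0, "wy": 0, "wz": 0, "jaw": 100}, {"x": -0.96, "y": -0.41, "z": 0, "wx": 0, "wy": 0, "wz": 0, "jaw": 100}, {"x": -0.96, "y": -0.41, "z": 0, "wx": 0, "wy": 0, "wz": 0, "jaw": 100}, {"x": -0.96, "y": -0.41, "z": 0, "wx": 0, "wy": 0, "wz": 0, "jaw": 100}, {"x": -0.96, "y": -0.41, "z": 0, "wx": 0, "wy": 0, "wz": 0, "jaw": 100}, {"x": -0.96, "y": -0.41, "z": 0, "wx": 0, "wy": 0, "wz": 0, "jaw": 100}, {"x": -0.96, "y": -0.41, "z": 0, "wx": 0, "wy": 0, "wz": 0, "jaw": 100}]}}

```text
time_s: 2.93
ee_pos: [0.3501, 0.3922, 0.2195]
eef_rot: [3.141, 0.0, 2.958]
force: [-0.4, 0.1, -0.2]
grip_width: 0.0942
```

Request:
{"op": "carry_out", "data": {"deltas": [{"x": -0.96, "y": -0.41, "z": 0, "jaw": 100}]}}

```text
invalid input
```

Request:
{"op": "carry_out", "data": {"deltas": [{"x": -0.96, "y": -0.41, "z": 0, "wx": 0, "wy": 0, "wz": 0}]}}

```text
invalid input
```

Request:
{"op": "carry_out", "data": {"deltas": [{"x": -0.95, "y": -0.42, "z": 0, "wx": 0, "wy": 0, "wz": 0, "jaw": 100}, {"x": -0.95, "y": -0.42, "z": 0, "wx": 0, "wy": 0, "wz": 0, "jaw": 100}, {"x": -0.95, "y": -0.42, "z": 0, "wx": 0, "wy": 0, "wz": 0, "jaw": 100}, {"x": -0.95, "y": -0.42, "z": 0, "wx": 0, "wy": 0, "wz": 0, "jaw": 100}, {"x": -0.95, "y": -0.42, "z": 0, "wx": 0, "wy": 0, "wz": 0, "jaw": 100}, {"x": -0.95, "y": -0.42, "z": 0, "wx": 0, "wy": 0, "wz": 0, "jaw": 100}, {"x": -0.95, "y": -0.42, "z": 0, "wx": 0, "wy": 0, "wz": 0, "jaw": 100}, {"x": -0.95, "y": -0.42, "z": 0, "wx": 0, "wy": 0, "wz": 0, "jaw": 100}, {"x": -0.95, "y": -0.38, "z": 0, "wx": 0, "wy": 0, "wz": 0, "jaw": 100}, {"x": 0, "y": 0, "z": 0, "wx": 0, "wy": 0, "wz": 0, "jaw": 100}, {"x": 0, "y": 0, "z": 0, "wx": 0, "wy": 0, "wz": 0, "jaw": 100}]}}

```text
time_s: 3.85
ee_pos: [0.5041, 0.2877, 0.2191]
eef_rot: [-3.141, -0.0, 2.957]
force: [-0.1, 0.6, 0.7]
grip_width: 0.0944
```

```bash
python3 - <<'E'
from h import *
plan(0.504,0.288,0.22,2.958)
im,p=wpic("w2")
for l in ("seg_b1_mid",): print(ctrl.mark_of("wrist",l))
E
```

```text
t 3.85 at [0.5041 0.2877 0.2191] yaw 2.9566 q6 -0.93 F [-0.1  0.6  0.7] w 0.0944
units: wz -0.02 | x 0.01 y 0.01 z -0.04 q6 after ~ -0.868
[{'position': [224.0, 318.5], 'conf': 0.82}]
```

View pics/w2.png

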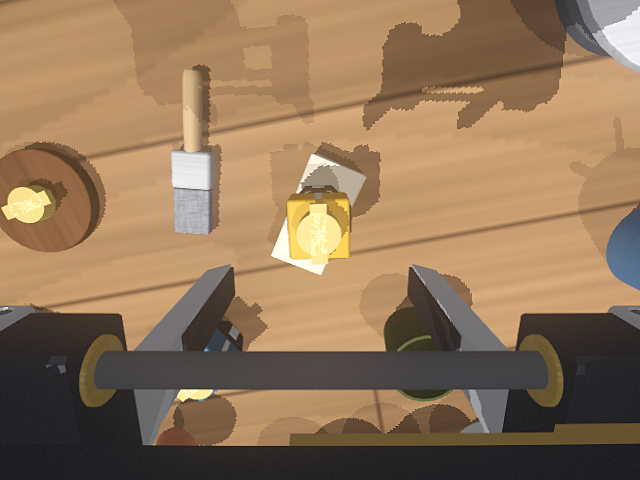

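```bash
cat >> h.py <<'E'
from scipy.optimize import minimize
def prof(x,y,yaw):
    a=np.linspace(0,2*np.pi,40,endpoint=False)
    disc=np.c_[.019*np.cos(a),.019*np.sin(a)]
    lug=np.array([[-.0265,-.007],[.0265,-.007],[.0265,.007],[-.0265,.007]])
    c,s=np.cos(yaw),np.sin(yaw); M=np.array([[c,s],[-s,c]])
    return disc@M+[x,y],lug@M+[x,y]
S=4
def sil(p,x,y,yaw,z,box):
    im=np.zeros(((box[3]-box[1])*S,(box[2]-box[0])*S),np.uint8)
    d,l=prof(x,y,yaw)
    for pts,h in ((d,.017),(l,.008)):
        P=np.vstack([np.c_[pts,np.full(len(pts),z)],np.c_[pts,np.full(len(pts),z-h)]])
        q=(proj(p,P)-[box[0],box[1]]+.5)*S
        cv2.fillConvexPoly(im,cv2.convexHull(np.round(q*16).astype(np.int32)),255,shift=4)
    return cv2.resize(im,None,fx=1/S,fy=1/S,interpolation=cv2.INTER_AREA).astype(float)/255
def brassfit(im,p,guess,z,name=None,lo=(18,50,120),hi=(38,165,255),r=60):
    hsv=cv2.cvtColor(im,cv2.COLOR_BGR2HSV)
    m=cv2.inRange(hsv,lo,hi)
    c=proj(p,[guess[0],guess[1],z])[0].round().astype(int)
    box=[max(0,c[0]-r),max(0,c[1]-r),min(640,c[0]+r),min(480,c[1]+r)]
    mm=m[box[1]:box[3],box[0]:box[2]]
    mm=cv2.morphologyEx(mm,cv2.MORPH_CLOSE,np.ones((3,3)))
    n,lab,st,ce=cv2.connectedComponentsWithStats(mm)
    k=min(range(1,n),key=lambda i:np.hypot(*(ce[i]-[c[0]-box[0],c[1]-box[1]]))-0.02*st[i,4])
    mm=(lab==k).astype(float)
    f=lambda v:np.abs(cv2.GaussianBlur(sil(p,v[0],v[1],v[2],z,box)-mm,(0,0),1.0)).sum()
    best=None
    for dy in (0,.25,-.25):
        sx=np.array([[0,0,0],[.006,0,0],[0,.006,0],[0,0,.15]])+[guess[0],guess[1],guess[2]+dy]
        r_=minimize(f,sx[0],method='Nelder-Mead',options=dict(initial_simplex=sx,xatol=1e-4,fatol=.05,maxiter=200))
        if best is None or r_.fun<best.fun: best=r_
    if name:
        v=cv2.cvtColor((mm*255).astype(np.uint8),cv2.COLOR_GRAY2BGR)
        s=(sil(p,*best.x,z,box)>.5).astype(np.uint8); cs,_=cv2.findContours(s,0,2)
        crop=im[box[1]:box[3],box[0]:box[2]].copy(); cv2.drawContours(crop,cs,-1,(0,0,255),1); cv2.drawContours(v,cs,-1,(0,0,255),1)
        cv2.imwrite(f"pics/{name}.png",cv2.resize(np.hstack([crop,v]),None,fx=3,fy=3,interpolation=0))
    print("brass",best.x.round(4),"deg",np.degrees(best.x[2]).round(1),"res",round(best.fun/mm.sum(),3),"px",mm.sum())
    return best.x
E
python3 - <<'E'
from h import *
im=cv2.imread("pics/w2.png"); p=ctrl.camera_params("wrist")
hsv=cv2.cvtColor(im,cv2.COLOR_BGR2HSV)
for rc in ((233,319),(200,345),(255,340),(210,317)): print(hsv[rc])
brassfit(im,p,(.504,.288,2.957),.107,"b1fit",)
E
```

```text
[ 30  59 255]
[ 22 174 229]
[ 22 162 255]
[ 24  98 255]
brass [0.5023 0.285  3.803 ] deg 217.9 res 0.504 px 4020.0
```

View pics/b1fit.png

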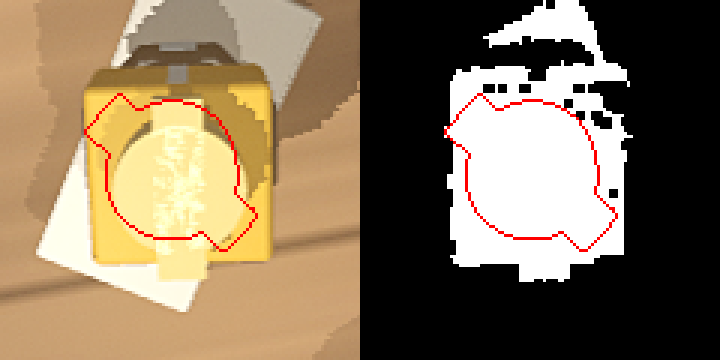

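```bash
python3 - <<'E'
from h import *
im=cv2.imread("pics/w2.png"); p=ctrl.camera_params("wrist")
x=brassfit(im,p,(.504,.288,2.957),.107,"b1fit2",lo=(22,40,180),hi=(38,130,255))
plan(x[0],x[1],0.28-.23,x[2])
E
```

```text
brass [0.5076 0.2863 2.9725] deg 170.3 res 0.052 px 1855.0
t 3.95 at [0.5033 0.2885 0.2194] yaw 2.9583 q6 -0.93 F [-0.7  0.9  0.3] w 0.0937
units: wz -0.18 | x -0.23 y -0.07 z 8.47 q6 after ~ -0.888
```

View pics/b1fit2.png

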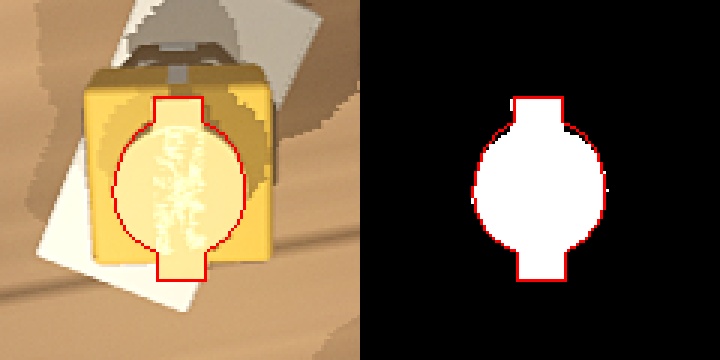

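Request:
{"op": "carry_out", "data": {"deltas": [{"x": -0.23, "y": -0.07, "z": 0.4, "wx": 0, "wy": 0, "wz": -0.15, "jaw": 100}, {"x": 0, "y": 0, "z": 0.9, "wx": 0, "wy": 0, "wz": 0, "jaw": 100}, {"x": 0, "y": 0, "z": 0.9, "wx": 0, "wy": 0, "wz": 0, "jaw": 100}, {"x": 0, "y": 0, "z": 0.9, "wx": 0, "wy": 0, "wz": 0, "jaw": 100}, {"x": 0, "y": 0, "z": 0.9, "wx": 0, "wy": 0, "wz": 0, "jaw": 100}, {"x": 0, "y": 0, "z": 0.9, "wx": 0, "wy": 0, "wz": 0, "jaw": 100}, {"x": 0, "y": 0, "z": 0.9, "wx": 0, "wy": 0, "wz": 0, "jaw": 100}, {"x": 0, "y": 0, "z": 0.9, "wx": 0, "wy": 0, "wz": 0, "jaw": 100}, {"x": 0, "y": 0, "z": 0.9, "wx": 0, "wy": 0, "wz": 0, "jaw": 100}, {"x": 0, "y": 0, "z": 0.9, "wx": 0, "wy": 0, "wz": 0, "jaw": 100}, {"x": 0, "y": 0, "z": 0, "wx": 0, "wy": 0, "wz": 0, "jaw": 0}, {"x": 0, "y": 0, "z": 0, "wx": 0, "wy": 0, "wz": 0, "jaw": 0}], "squeeze": 25}}

```text
time_s: 4.95
ee_pos: [0.5074, 0.286, 0.0489]
eef_rot: [-3.141, -0.001, 2.971]
force: [-0.8, -0.6, 0.7]
grip_width: 0.0841
```

Request:
{"op": "carry_out", "data": {"deltas": [{"x": 0, "y": 0, "z": 0, "wx": 0, "wy": 0, "wz": 0, "jaw": 0}, {"x": 0, "y": 0, "z": 0, "wx": 0, "wy": 0, "wz": 0, "jaw": 0}, {"x": 0, "y": 0, "z": 0, "wx": 0, "wy": 0, "wz": 0, "jaw": 0}, {"x": 0, "y": 0, "z": 0, "wx": 0, "wy": 0, "wz": 0, "jaw": 0}]}}

```text
time_s: 5.28
ee_pos: [0.5083, 0.286, 0.0502]
eef_rot: [3.141, 0.001, 2.97]
force: [-1.0, -4.0, 3.1]
grip_width: 0.0576
```

Request:
{"op": "carry_out", "data": {"deltas": [{"x": 0, "y": 0, "z": -0.5, "wx": 0, "wy": 0, "wz": 0, "jaw": 0}, {"x": 0, "y": 0, "z": -0.9, "wx": 0, "wy": 0, "wz": 0, "jaw": 0}, {"x": 0, "y": 0, "z": -0.9, "wx": 0, "wy": 0, "wz": 0, "jaw": 0}, {"x": 0, "y": 0, "z": -0.9, "wx": 0, "wy": 0, "wz": 0.9, "jaw": 0}, {"x": 0, "y": 0, "z": -0.9, "wx": 0, "wy": 0, "wz": 0.9, "jaw": 0}, {"x": 0, "y": 0, "z": -0.9, "wx": 0, "wy": 0, "wz": 0.9, "jaw": 0}, {"x": 0, "y": 0, "z": -0.5, "wx": 0, "wy": 0, "wz": 0.9, "jaw": 0}, {"x": 0, "y": 0, "z": 0, "wx": 0, "wy": 0, "wz": 0.9, "jaw": 0}, {"x": 0, "y": 0, "z": 0, "wx": 0, "wy": 0, "wz": 0.9, "jaw": 0}, {"x": 0, "y": 0, "z": 0, "wx": 0, "wy": 0, "wz": 0.9, "jaw": 0}, {"x": 0, "y": 0, "z": 0, "wx": 0, "wy": 0, "wz": 0.9, "jaw": 0}, {"x": 0, "y": 0, "z": 0, "wx": 0, "wy": 0, "wz": 0.9, "jaw": 0}]}}

```text
time_s: 6.28
ee_pos: [0.5079, 0.2858, 0.16]
eef_rot: [-3.141, -0.0, 2.318]
force: [0.2, -0.1, -3.1]
grip_width: 0.056
```

Request:
{"op": "carry_out", "data": {"deltas": [{"x": 0, "y": 0, "z": 0, "wx": 0, "wy": 0, "wz": 0.9, "jaw": 0}, {"x": 0, "y": 0, "z": 0, "wx": 0, "wy": 0, "wz": 0.9, "jaw": 0}, {"x": 0, "y": 0, "z": 0, "wx": 0, "wy": 0, "wz": 0.9, "jaw": 0}, {"x": 0, "y": 0, "z": 0, "wx": 0, "wy": 0, "wz": 0.9, "jaw": 0}, {"x": 0, "y": 0, "z": 0, "wx": 0, "wy": 0, "wz": 0.9, "jaw": 0}, {"x": 0, "y": 0, "z": 0, "wx": 0, "wy": 0, "wz": 0.9, "jaw": 0}, {"x": 0, "y": 0, "z": 0, "wx": 0, "wy": 0, "wz": 0.9, "jaw": 0}, {"x": 0, "y": 0, "z": 0, "wx": 0, "wy": 0, "wz": 0.9, "jaw": 0}]}}

```text
time_s: 6.95
ee_pos: [0.5079, 0.2858, 0.16]
eef_rot: [-3.141, -0.0, 1.742]
force: [0.6, 0.1, -4.6]
grip_width: 0.0557
```

```bash
python3 - <<'E'
from h import *
plan(0.454,-0.10,0.16,1.752)
im,p=wpic("w3")
E
```

```text
t 6.95 at [0.5079 0.2858 0.16  ] yaw 1.7425 q6 0.278 F [ 0.6  0.1 -4.6] w 0.0557
units: wz -0.12 | x -18.49 y -6.13 z 0.00 q6 after ~ -0.398
```

View pics/w3.png

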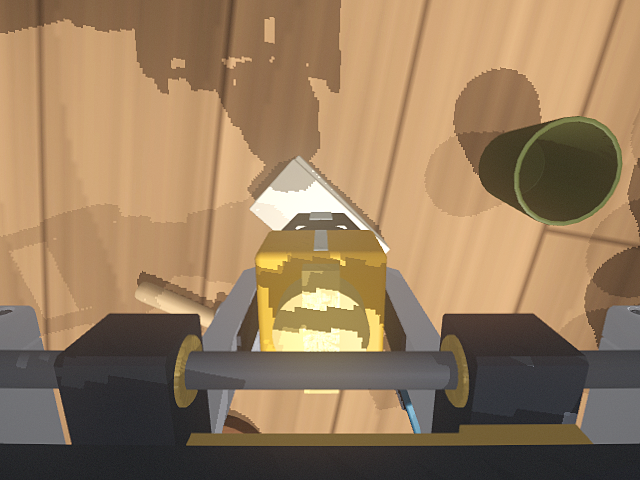

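Request:
{"op": "carry_out", "data": {"deltas": [{"x": -0.97, "y": -0.32, "z": 0, "wx": 0, "wy": 0, "wz": -0.1, "jaw": 0}, {"x": -0.97, "y": -0.32, "z": 0, "wx": 0, "wy": 0, "wz": 0, "jaw": 0}, {"x": -0.97, "y": -0.32, "z": 0, "wx": 0, "wy": 0, "wz": 0, "jaw": 0}, {"x": -0.97, "y": -0.32, "z": 0, "wx": 0, "wy": 0, "wz": 0, "jaw": 0}, {"x": -0.97, "y": -0.32, "z": 0, "wx": 0, "wy": 0, "wz": 0, "jaw": 0}, {"x": -0.97, "y": -0.32, "z": 0, "wx": 0, "wy": 0, "wz": 0, "jaw": 0}, {"x": -0.97, "y": -0.32, "z": 0, "wx": 0, "wy": 0, "wz": 0, "jaw": 0}, {"x": -0.97, "y": -0.32, "z": 0, "wx": 0, "wy": 0, "wz": 0, "jaw": 0}, {"x": -0.97, "y": -0.32, "z": 0, "wx": 0, "wy": 0, "wz": 0, "jaw": 0}, {"x": -0.97, "y": -0.32, "z": 0, "wx": 0, "wy": 0, "wz": 0, "jaw": 0}, {"x": -0.97, "y": -0.32, "z": 0, "wx": 0, "wy": 0, "wz": 0, "jaw": 0}, {"x": -0.97, "y": -0.32, "z": 0, "wx": 0, "wy": 0, "wz": 0, "jaw": 0}]}}

```text
time_s: 8.0
ee_pos: [0.4744, 0.0421, 0.16]
eef_rot: [3.141, 0.0, 1.756]
force: [-0.4, 0.2, -4.0]
grip_width: 0.0558
```

Request:
{"op": "carry_out", "data": {"deltas": [{"x": -0.97, "y": -0.32, "z": 0, "wx": 0, "wy": 0, "wz": 0, "jaw": 0}, {"x": -0.97, "y": -0.32, "z": 0, "wx": 0, "wy": 0, "wz": 0, "jaw": 0}, {"x": -0.97, "y": -0.32, "z": 0, "wx": 0, "wy": 0, "wz": 0, "jaw": 0}, {"x": -0.97, "y": -0.32, "z": 0, "wx": 0, "wy": 0, "wz": 0, "jaw": 0}, {"x": -0.97, "y": -0.32, "z": 0, "wx": 0, "wy": 0, "wz": 0, "jaw": 0}, {"x": -0.97, "y": -0.32, "z": 0, "wx": 0, "wy": 0, "wz": 0, "jaw": 0}, {"x": -0.97, "y": -0.32, "z": 0, "wx": 0, "wy": 0, "wz": 0, "jaw": 0}, {"x": 0, "y": 0, "z": 0, "wx": 0, "wy": 0, "wz": 0, "jaw": 0}, {"x": 0, "y": 0, "z": 0, "wx": 0, "wy": 0, "wz": 0, "jaw": 0}]}}

```text
time_s: 8.75
ee_pos: [0.4553, -0.0992, 0.1598]
eef_rot: [3.141, -0.0, 1.754]
force: [0.4, -0.0, -3.7]
grip_width: 0.0557
```

```bash
python3 - <<'E'
from h import *
im,p=wpic("w4")
x=brassfit(im,p,(.44,-.016,1.752),.035,"st1",lo=(18,30,150),hi=(38,170,255))
plan(x[0],x[1],0.16,x[2])
E
```

```text
brass [ 0.4383 -0.0141  1.7237] deg 98.8 res 0.019 px 2136.0
t 8.8 at [ 0.4554 -0.0986  0.1598] yaw 1.7543 q6 -0.476 F [ 0.2  0.6 -4. ] w 0.0558
units: wz 0.38 | x 4.31 y -0.20 z -0.01 q6 after ~ -0.185
```

View pics/w4.png

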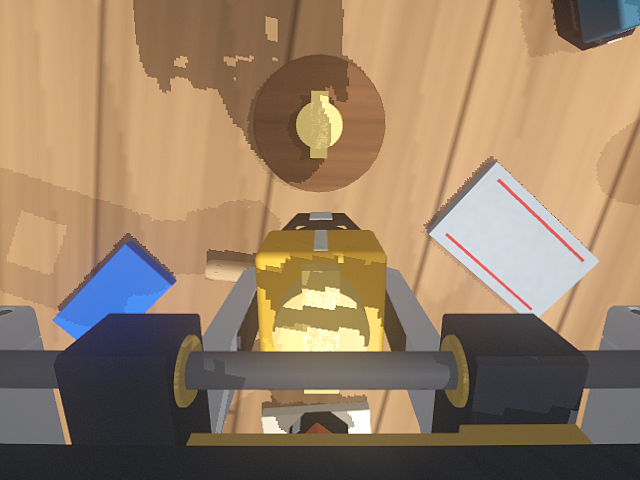

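View pics/st1.png

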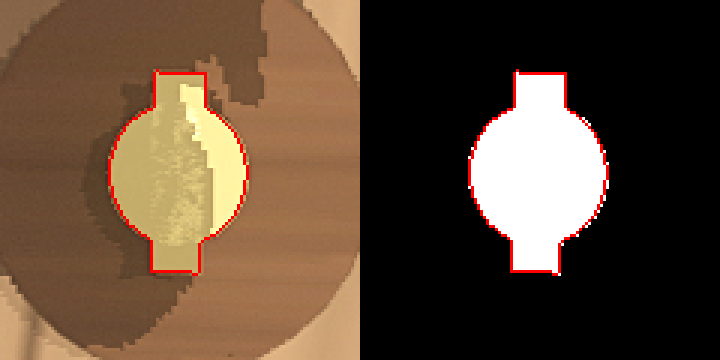

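```bash
python3 - <<'E'
from h import *
o=ctrl.get_obs();p=ctrl.camera_params("wrist");Rt=R.from_euler('xyz',o['eef_rot']).as_matrix()
for n,pts in dict(waisttop=[[.028,-.028,-.0398],[.028,.028,-.0398]],waistbot=[[.028,-.028,.0022],[.028,.028,.0022]],skirtbot=[[.0325,-.0135,.0222],[.0325,.0135,.0222]]).items():
    print(n,proj(p,o['ee_pos']+np.array(pts)@Rt.T).round(1).tolist())
im=cv2.imread("pics/w4.png"); cv2.imwrite("pics/c.png",cv2.resize(im[200:300,240:400],None,fx=5,fy=5))
E
```

```text
waisttop [[252.2, 255.0], [387.3, 255.1]]
waistbot [[267.0, 230.3], [372.8, 230.4]]
skirtbot [[296.7, 214.4], [343.3, 214.4]]
```

View pics/c.png

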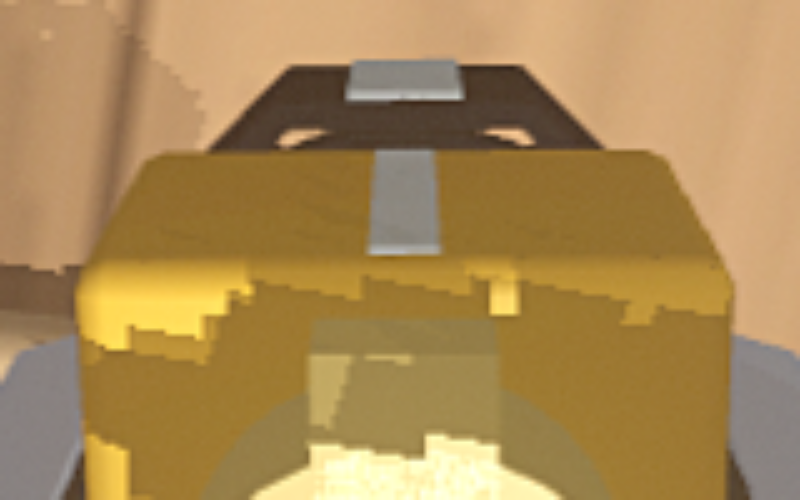

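Request:
{"op": "carry_out", "data": {"deltas": [{"x": 0, "y": 0, "z": 0, "wx": 0, "wy": 0, "wz": 0.38, "jaw": 0}, {"x": 0.86, "y": -0.04, "z": 0, "wx": 0, "wy": 0, "wz": 0, "jaw": 0}, {"x": 0.86, "y": -0.04, "z": 0, "wx": 0, "wy": 0, "wz": 0, "jaw": 0}, {"x": 0.86, "y": -0.04, "z": 0, "wx": 0, "wy": 0, "wz": 0, "jaw": 0}, {"x": 0.86, "y": -0.04, "z": 0, "wx": 0, "wy": 0, "wz": 0, "jaw": 0}, {"x": 0.87, "y": -0.04, "z": 0, "wx": 0, "wy": 0, "wz": 0, "jaw": 0}, {"x": 0, "y": 0, "z": 0.8, "wx": 0, "wy": 0, "wz": 0, "jaw": 0}, {"x": 0, "y": 0, "z": 0.8, "wx": 0, "wy": 0, "wz": 0, "jaw": 0}, {"x": 0, "y": 0, "z": 0.8, "wx": 0, "wy": 0, "wz": 0, "jaw": 0}, {"x": 0, "y": 0, "z": 0.8, "wx": 0, "wy": 0, "wz": 0, "jaw": 0}, {"x": 0, "y": 0, "z": 0.8, "wx": 0, "wy": 0, "wz": 0, "jaw": 0}, {"x": 0, "y": 0, "z": 0, "wx": 0, "wy": 0, "wz": 0, "jaw": 0}]}}

```text
time_s: 9.8
ee_pos: [0.437, -0.0131, 0.0773]
eef_rot: [-3.138, -0.001, 1.725]
force: [-0.0, 0.2, -3.3]
grip_width: 0.0556
```

```bash
python3 - <<'E'
from h import *
plan(.4383,-.0141,.0422,1.7237)
E
```

```text
t 9.8 at [ 0.437  -0.0131  0.0773] yaw 1.7254 q6 -0.269 F [-0.   0.2 -3.3] w 0.0556
units: wz 0.02 | x -0.06 y 0.06 z 1.75 q6 after ~ -0.185
```

Request:
{"op": "carry_out", "data": {"deltas": [{"x": -0.05, "y": 0.05, "z": 0.5, "wx": 0, "wy": 0, "wz": 0, "jaw": 0}, {"x": 0, "y": 0, "z": 0.5, "wx": 0, "wy": 0, "wz": 0, "jaw": 0}, {"x": 0, "y": 0, "z": 0.1, "wx": 0, "wy": 0, "wz": 0, "jaw": 0}, {"x": 0, "y": 0, "z": 0.1, "wx": 0, "wy": 0, "wz": 0, "jaw": 0}, {"x": 0, "y": 0, "z": 0.1, "wx": 0, "wy": 0, "wz": 0, "jaw": 0}]}}

```text
time_s: 10.22
ee_pos: [0.4398, -0.0149, 0.0536]
eef_rot: [3.141, 0.0, 1.724]
force: [0.6, 0.1, -3.8]
grip_width: 0.0556
```

Request:
{"op": "carry_out", "data": {"deltas": [{"x": 0, "y": 0, "z": 0.15, "wx": 0, "wy": 0, "wz": 0, "jaw": 0}, {"x": 0, "y": 0, "z": 0.15, "wx": 0, "wy": 0, "wz": 0, "jaw": 0}, {"x": 0, "y": 0, "z": 0.1, "wx": 0, "wy": 0, "wz": 0, "jaw": 0}, {"x": 0, "y": 0, "z": 0.05, "wx": 0, "wy": 0, "wz": 0, "jaw": 0}, {"x": 0, "y": 0, "z": 0, "wx": 0, "wy": 0, "wz": 0, "jaw": 0}]}}

```text
time_s: 10.63
ee_pos: [0.4395, -0.0149, 0.0443]
eef_rot: [-3.141, -0.0, 1.724]
force: [-0.1, -0.0, -3.6]
grip_width: 0.0559
```

Request:
{"op": "carry_out", "data": {"deltas": [{"x": 0, "y": 0, "z": 0.05, "wx": 0, "wy": 0, "wz": 0, "jaw": 0}, {"x": 0, "y": 0, "z": 0.05, "wx": 0, "wy": 0, "wz": 0, "jaw": 0}, {"x": 0, "y": 0, "z": 0.05, "wx": 0, "wy": 0, "wz": 0, "jaw": 0}, {"x": 0, "y": 0, "z": 0, "wx": 0, "wy": 0, "wz": 0, "jaw": 0}]}}

```text
time_s: 10.97
ee_pos: [0.4397, -0.015, 0.0425]
eef_rot: [3.141, 0.0, 1.724]
force: [-7.8, -0.1, 18.0]
grip_width: 0.0558
```

Request:
{"op": "carry_out", "data": {"deltas": [{"x": 0, "y": 0, "z": -0.05, "wx": 0, "wy": 0, "wz": 0.5, "jaw": 0}, {"x": 0, "y": 0, "z": 0, "wx": 0, "wy": 0, "wz": 0.8, "jaw": 0}, {"x": 0, "y": 0, "z": 0, "wx": 0, "wy": 0, "wz": 0.8, "jaw": 0}, {"x": 0, "y": 0, "z": 0, "wx": 0, "wy": 0, "wz": 0.8, "jaw": 0}]}}

```text
time_s: 11.3
ee_pos: [0.4396, -0.015, 0.0426]
eef_rot: [3.141, 0.0, 1.489]
force: [-0.4, -0.4, -0.6]
grip_width: 0.0555
```

Turning easily; continue (2.9 of 19.7 done).

Request:
{"op": "carry_out", "data": {"deltas": [{"x": 0, "y": 0, "z": 0, "wx": 0, "wy": 0, "wz": 0.9, "jaw": 0}, {"x": 0, "y": 0, "z": 0, "wx": 0, "wy": 0, "wz": 0.9, "jaw": 0}, {"x": 0, "y": 0, "z": 0, "wx": 0, "wy": 0, "wz": 0.9, "jaw": 0}, {"x": 0, "y": 0, "z": 0, "wx": 0, "wy": 0, "wz": 0.9, "jaw": 0}, {"x": 0, "y": 0, "z": 0, "wx": 0, "wy": 0, "wz": 0.9, "jaw": 0}, {"x": 0, "y": 0, "z": 0, "wx": 0, "wy": 0, "wz": 0.9, "jaw": 0}, {"x": 0, "y": 0, "z": 0, "wx": 0, "wy": 0, "wz": 0.9, "jaw": 0}, {"x": 0, "y": 0, "z": 0, "wx": 0, "wy": 0, "wz": 0.9, "jaw": 0}, {"x": 0, "y": 0, "z": 0, "wx": 0, "wy": 0, "wz": 0.9, "jaw": 0}, {"x": 0, "y": 0, "z": 0, "wx": 0, "wy": 0, "wz": 0.9, "jaw": 0}, {"x": 0, "y": 0, "z": 0, "wx": 0, "wy": 0, "wz": 0.9, "jaw": 0}, {"x": 0, "y": 0, "z": 0, "wx": 0, "wy": 0, "wz": 0.9, "jaw": 0}]}}

```text
time_s: 12.3
ee_pos: [0.4395, -0.0149, 0.0426]
eef_rot: [-3.141, 0.0, 0.624]
force: [-1.8, 0.1, -0.5]
grip_width: 0.0557
```

Request:
{"op": "carry_out", "data": {"deltas": [{"x": 0, "y": 0, "z": 0, "wx": 0, "wy": 0, "wz": 0.9, "jaw": 0}, {"x": 0, "y": 0, "z": 0, "wx": 0, "wy": 0, "wz": 0.9, "jaw": 0}, {"x": 0, "y": 0, "z": 0, "wx": 0, "wy": 0, "wz": 0.9, "jaw": 0}, {"x": 0, "y": 0, "z": 0, "wx": 0, "wy": 0, "wz": 0.9, "jaw": 0}, {"x": 0, "y": 0, "z": 0, "wx": 0, "wy": 0, "wz": 0.9, "jaw": 0}, {"x": 0, "y": 0, "z": 0, "wx": 0, "wy": 0, "wz": 0.9, "jaw": 0}, {"x": 0, "y": 0, "z": 0, "wx": 0, "wy": 0, "wz": 0.6, "jaw": 0}, {"x": 0, "y": 0, "z": 0, "wx": 0, "wy": 0, "wz": 0, "jaw": 0}, {"x": 0, "y": 0, "z": 0, "wx": 0, "wy": 0, "wz": 0, "jaw": 0}]}}

```text
time_s: 13.05
ee_pos: [0.4391, -0.0152, 0.0426]
eef_rot: [3.141, 0.001, 0.148]
force: [-4.1, -2.6, 3.1]
grip_width: 0.0556
```

```bash
python3 - <<'E'
from h import *
plan(.4383,-.0141,.0422,1.7237-1.571); print(ctrl.get_obs()['moment'])
E
```

```text
t 13.05 at [ 0.4391 -0.0152  0.0426] yaw 0.1475 q6 1.306 F [-4.1 -2.6  3.1] w 0.0556
units: wz -0.06 | x -0.03 y -0.06 z 0.02 q6 after ~ 1.386
[-0.64948354  1.18810221  0.03917543]
```

Request:
{"op": "carry_out", "data": {"deltas": [{"x": 0, "y": 0, "z": 0, "wx": 0, "wy": 0, "wz": 0, "jaw": 100}, {"x": 0, "y": 0, "z": 0, "wx": 0, "wy": 0, "wz": 0, "jaw": 100}, {"x": 0, "y": 0, "z": 0, "wx": 0, "wy": 0, "wz": 0, "jaw": 100}, {"x": 0, "y": 0, "z": 0, "wx": 0, "wy": 0, "wz": 0, "jaw": 100}, {"x": 0, "y": 0, "z": -0.4, "wx": 0, "wy": 0, "wz": 0, "jaw": 100}, {"x": 0, "y": 0, "z": -0.9, "wx": 0, "wy": 0, "wz": 0, "jaw": 100}, {"x": 0, "y": 0, "z": -0.9, "wx": 0, "wy": 0, "wz": 0, "jaw": 100}, {"x": 0, "y": 0, "z": -0.9, "wx": 0, "wy": 0, "wz": 0, "jaw": 100}, {"x": 0, "y": 0, "z": -0.9, "wx": 0, "wy": 0, "wz": -0.9, "jaw": 100}, {"x": 0, "y": 0, "z": -0.9, "wx": 0, "wy": 0, "wz": -0.9, "jaw": 100}, {"x": 0, "y": 0, "z": -0.9, "wx": 0, "wy": 0, "wz": -0.9, "jaw": 100}, {"x": 0, "y": 0, "z": -0.9, "wx": 0, "wy": 0, "wz": -0.9, "jaw": 100}]}}

```text
time_s: 14.05
ee_pos: [0.4394, -0.0149, 0.178]
eef_rot: [3.141, -0.001, 0.439]
force: [-0.5, 0.4, 0.6]
grip_width: 0.0942
```

```bash
python3 - <<'E'
from h import *
plan(.5044,.2846,.16,2.513)
im,p=wpic("w5")
brassfit(im,p,(.439,-.015,.15),.099,"st2",lo=(18,30,150),hi=(38,135,255))
E
```

```text
t 14.05 at [ 0.4394 -0.0149  0.178 ] yaw 0.4392 q6 1.014 F [-0.5  0.4  0.6] w 0.0942
units: wz -25.92 | x 6.18 y 14.02 z 0.90 q6 after ~ -0.428
brass [ 0.4395 -0.0144  0.1636] deg 9.4 res 0.06 px 2298.0
```

View pics/w5.png

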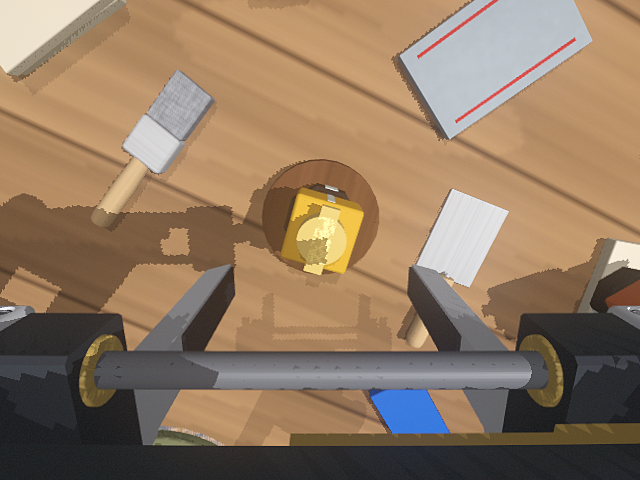

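View pics/st2.png

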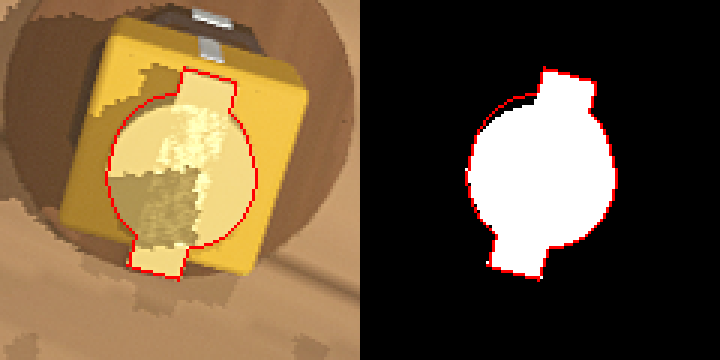

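Request:
{"op": "carry_out", "data": {"deltas": [{"x": 0, "y": 0, "z": 0, "wx": 0, "wy": 0, "wz": -1, "jaw": 100}, {"x": 0, "y": 0, "z": 0, "wx": 0, "wy": 0, "wz": -1, "jaw": 100}, {"x": 0, "y": 0, "z": 0, "wx": 0, "wy": 0, "wz": -1, "jaw": 100}, {"x": 0, "y": 0, "z": 0, "wx": 0, "wy": 0, "wz": -1, "jaw": 100}, {"x": 0, "y": 0, "z": 0, "wx": 0, "wy": 0, "wz": -1, "jaw": 100}, {"x": 0, "y": 0, "z": 0, "wx": 0, "wy": 0, "wz": -1, "jaw": 100}, {"x": 0, "y": 0, "z": 0, "wx": 0, "wy": 0, "wz": -1, "jaw": 100}, {"x": 0, "y": 0, "z": 0, "wx": 0, "wy": 0, "wz": -1, "jaw": 100}, {"x": 0, "y": 0, "z": 0, "wx": 0, "wy": 0, "wz": -1, "jaw": 100}, {"x": 0, "y": 0, "z": 0, "wx": 0, "wy": 0, "wz": -1, "jaw": 100}, {"x": 0, "y": 0, "z": 0, "wx": 0, "wy": 0, "wz": -1, "jaw": 100}, {"x": 0, "y": 0, "z": 0, "wx": 0, "wy": 0, "wz": -1, "jaw": 100}]}}

```text
time_s: 15.1
ee_pos: [0.4395, -0.0149, 0.1766]
eef_rot: [3.141, -0.0, 1.398]
force: [-0.7, -0.8, 0.3]
grip_width: 0.0936
```

Request:
{"op": "carry_out", "data": {"deltas": [{"x": 0, "y": 0, "z": 0, "wx": 0, "wy": 0, "wz": -1, "jaw": 100}, {"x": 0, "y": 0, "z": 0, "wx": 0, "wy": 0, "wz": -1, "jaw": 100}, {"x": 0, "y": 0, "z": 0, "wx": 0, "wy": 0, "wz": -1, "jaw": 100}, {"x": 0, "y": 0, "z": 0, "wx": 0, "wy": 0, "wz": -1, "jaw": 100}, {"x": 0, "y": 0, "z": 0, "wx": 0, "wy": 0, "wz": -1, "jaw": 100}, {"x": 0, "y": 0, "z": 0, "wx": 0, "wy": 0, "wz": -1, "jaw": 100}, {"x": 0, "y": 0, "z": 0, "wx": 0, "wy": 0, "wz": -1, "jaw": 100}, {"x": 0, "y": 0, "z": 0, "wx": 0, "wy": 0, "wz": -1, "jaw": 100}, {"x": 0, "y": 0, "z": 0, "wx": 0, "wy": 0, "wz": -1, "jaw": 100}, {"x": 0, "y": 0, "z": 0, "wx": 0, "wy": 0, "wz": -1, "jaw": 100}, {"x": 0, "y": 0, "z": 0, "wx": 0, "wy": 0, "wz": -1, "jaw": 100}, {"x": 0, "y": 0, "z": 0, "wx": 0, "wy": 0, "wz": -1, "jaw": 100}]}}

```text
time_s: 16.1
ee_pos: [0.4395, -0.0149, 0.1766]
eef_rot: [3.141, 0.0, 2.358]
force: [0.7, -0.6, -0.7]
grip_width: 0.094
```

Request:
{"op": "carry_out", "data": {"deltas": [{"x": 0, "y": 0, "z": 0, "wx": 0, "wy": 0, "wz": -1, "jaw": 100}, {"x": 0, "y": 0, "z": 0, "wx": 0, "wy": 0, "wz": -1, "jaw": 100}, {"x": 0.41, "y": 0.93, "z": 0, "wx": 0, "wy": 0, "wz": 0, "jaw": 100}, {"x": 0.41, "y": 0.93, "z": 0, "wx": 0, "wy": 0, "wz": 0, "jaw": 100}, {"x": 0.41, "y": 0.93, "z": 0, "wx": 0, "wy": 0, "wz": 0, "jaw": 100}, {"x": 0.41, "y": 0.93, "z": 0, "wx": 0, "wy": 0, "wz": 0, "jaw": 100}, {"x": 0.41, "y": 0.93, "z": 0, "wx": 0, "wy": 0, "wz": 0, "jaw": 100}, {"x": 0.41, "y": 0.93, "z": 0, "wx": 0, "wy": 0, "wz": 0, "jaw": 100}, {"x": 0.41, "y": 0.93, "z": 0, "wx": 0, "wy": 0, "wz": 0, "jaw": 100}, {"x": 0.41, "y": 0.93, "z": 0, "wx": 0, "wy": 0, "wz": 0, "jaw": 100}, {"x": 0.41, "y": 0.93, "z": 0, "wx": 0, "wy": 0, "wz": 0, "jaw": 100}, {"x": 0.41, "y": 0.93, "z": 0, "wx": 0, "wy": 0, "wz": 0, "jaw": 100}]}}

```text
time_s: 17.1
ee_pos: [0.4821, 0.1849, 0.1766]
eef_rot: [3.141, 0.0, 2.515]
force: [0.5, 0.1, 0.7]
grip_width: 0.0941
```

Request:
{"op": "carry_out", "data": {"deltas": [{"x": 0.41, "y": 0.93, "z": 0, "wx": 0, "wy": 0, "wz": 0, "jaw": 100}, {"x": 0.41, "y": 0.93, "z": 0, "wx": 0, "wy": 0, "wz": 0, "jaw": 100}, {"x": 0.41, "y": 0.93, "z": 0, "wx": 0, "wy": 0, "wz": 0, "jaw": 100}, {"x": 0.41, "y": 0.93, "z": 0, "wx": 0, "wy": 0, "wz": 0, "jaw": 100}, {"x": 0.41, "y": 0.93, "z": 0, "wx": 0, "wy": 0, "wz": 0, "jaw": 100}, {"x": 0, "y": 0, "z": 0, "wx": 0, "wy": 0, "wz": 0, "jaw": 100}]}}

```text
time_s: 17.6
ee_pos: [0.5033, 0.2857, 0.1763]
eef_rot: [3.141, -0.0, 2.517]
force: [-1.0, 0.3, -0.3]
grip_width: 0.0941
```

```bash
python3 - <<'E'
from h import *
plan(.5044,.2846,.16,2.513)
im,p=wpic("w6")
print(ctrl.mark_of("wrist","plate_b2_mid"))
E
```

```text
t 17.6 at [0.5033 0.2857 0.1763] yaw 2.5165 q6 -0.493 F [-1.   0.3 -0.3] w 0.0941
units: wz 0.04 | x -0.08 y -0.01 z 0.81 q6 after ~ -0.428
[{'position': [225.1, 319.7], 'conf': 0.88}]
```

View pics/w6.png

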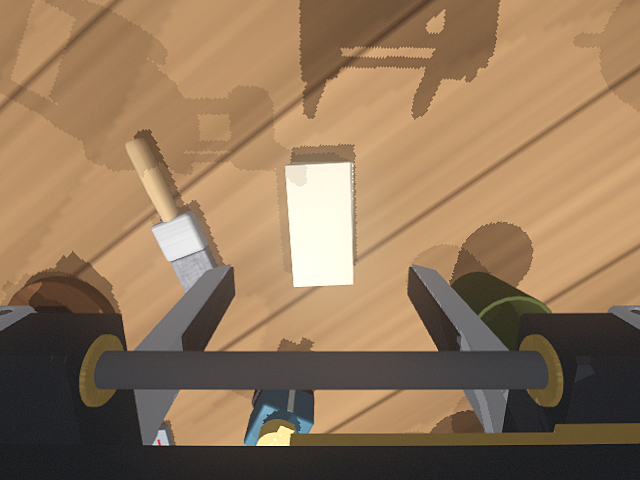

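```bash
cat >> h.py <<'E'
def platefit(im,p,guess,z,lo=(0,0,190),hi=(180,70,255),name=None,L=.12,W=.06):
    hsv=cv2.cvtColor(im,cv2.COLOR_BGR2HSV); m=cv2.inRange(hsv,lo,hi)
    m=cv2.morphologyEx(m,cv2.MORPH_CLOSE,np.ones((7,7)))
    m=cv2.morphologyEx(m,cv2.MORPH_OPEN,np.ones((5,5)))
    c=proj(p,[guess[0],guess[1],z])[0]
    cs,_=cv2.findContours(m,0,cv2.CHAIN_APPROX_NONE)
    cs=[k for k in cs if cv2.contourArea(k)>400]
    k=max(cs,key=lambda k:cv2.pointPolygonTest(k,(float(c[0]),float(c[1])),True))
    P=np.array([atz(p,(v[1],v[0]),z)[:2] for v in k[:,0]])
    (cx,cy),(w,h),a=cv2.minAreaRect((P*1000).astype(np.float32))
    if w<h: a+=90; w,h=h,w
    a=(a+90)%180-90
    print("plate",round(cx/1000,4),round(cy/1000,4),"deg",round(a,1),"or",round(a+180,1),"rad",round(np.radians(a),4),"LxW",round(w,1),round(h,1))
    if name:
        v=im.copy();cv2.drawContours(v,[k],-1,(0,0,255),1);cv2.imwrite(f"pics/{name}.png",v)
    return cx/1000,cy/1000,np.radians(a)
E
python3 - <<'E'
from h import *
im=cv2.imread("pics/w6.png");p=ctrl.camera_params("wrist")
x=platefit(im,p,(.504,.2846),.028,name="pf1")
plan(x[0],x[1],.0155,x[2]+np.pi)
E
```

```text
plate 0.5087 0.2809 deg -33.2 or 146.8 rad -0.5788 LxW 119.5 62.7
t 17.7 at [0.503  0.2833 0.1762] yaw 2.516 q6 -0.496 F [0.6 0.1 0.1] w 0.094
units: wz -0.58 | x -0.30 y 0.06 z 8.03 q6 after ~ -0.487
```

View pics/pf1.png

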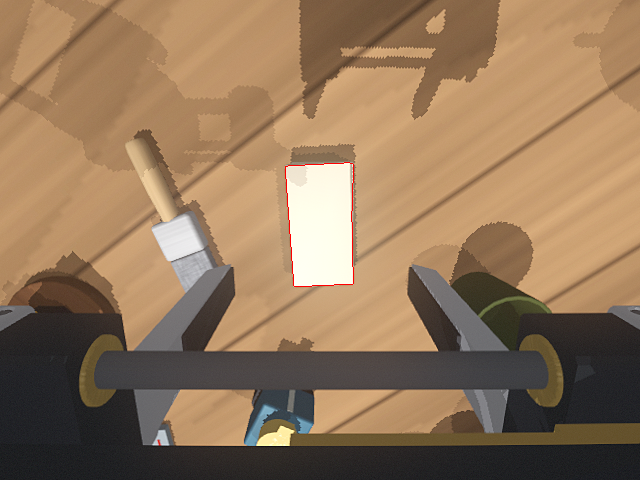

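Request:
{"op": "carry_out", "data": {"deltas": [{"x": -0.3, "y": 0.06, "z": 0.5, "wx": 0, "wy": 0, "wz": -0.58, "jaw": 100}, {"x": 0, "y": 0, "z": 0.9, "wx": 0, "wy": 0, "wz": 0, "jaw": 100}, {"x": 0, "y": 0, "z": 0.9, "wx": 0, "wy": 0, "wz": 0, "jaw": 100}, {"x": 0, "y": 0, "z": 0.9, "wx": 0, "wy": 0, "wz": 0, "jaw": 100}, {"x": 0, "y": 0, "z": 0.9, "wx": 0, "wy": 0, "wz": 0, "jaw": 100}, {"x": 0, "y": 0, "z": 0.9, "wx": 0, "wy": 0, "wz": 0, "jaw": 100}, {"x": 0, "y": 0, "z": 0.9, "wx": 0, "wy": 0, "wz": 0, "jaw": 100}, {"x": 0, "y": 0, "z": 0.9, "wx": 0, "wy": 0, "wz": 0, "jaw": 100}, {"x": 0, "y": 0, "z": 0.9, "wx": 0, "wy": 0, "wz": 0, "jaw": 100}, {"x": 0, "y": 0, "z": 0.33, "wx": 0, "wy": 0, "wz": 0, "jaw": 100}, {"x": 0, "y": 0, "z": 0, "wx": 0, "wy": 0, "wz": 0, "jaw": 0}, {"x": 0, "y": 0, "z": 0, "wx": 0, "wy": 0, "wz": 0, "jaw": 0}]}}

```text
time_s: 18.7
ee_pos: [0.5091, 0.2803, 0.0165]
eef_rot: [3.141, 0.0, 2.561]
force: [0.7, 0.0, -0.1]
grip_width: 0.0839
```

Request:
{"op": "carry_out", "data": {"deltas": [{"x": 0, "y": 0, "z": 0, "wx": 0, "wy": 0, "wz": 0, "jaw": 0}, {"x": 0, "y": 0, "z": 0, "wx": 0, "wy": 0, "wz": 0, "jaw": 0}, {"x": 0, "y": 0, "z": 0, "wx": 0, "wy": 0, "wz": 0, "jaw": 0}, {"x": 0, "y": 0, "z": 0, "wx": 0, "wy": 0, "wz": 0, "jaw": 0}, {"x": 0, "y": 0, "z": 0, "wx": 0, "wy": 0, "wz": 0, "jaw": 0}]}}

```text
time_s: 19.12
ee_pos: [0.5092, 0.2808, 0.0166]
eef_rot: [3.141, 0.001, 2.562]
force: [-1.8, -0.2, 6.4]
grip_width: 0.0599
```

```bash
python3 - <<'E'
from h import *
im=cv2.imread("pics/top0.png");p=ctrl.camera_params("top")
hsv=cv2.cvtColor(im,cv2.COLOR_BGR2HSV);print(hsv[185,365],hsv[200,400])
x=platefit(im,p,(.65,-.091),.010,lo=(85,10,90),hi=(125,110,230),name="pal")
print(atz(p,(196.1,364.0),.01))
plan(x[0],x[1],.137,x[2]+np.pi)
E
```

```text
[ 98  30 190] [ 14 140 186]
plate 0.6456 -0.0909 deg -29.5 or 150.5 rad -0.5156 LxW 148.8 87.7
[ 0.65108526 -0.08995221  0.01      ]
t 19.12 at [0.5092 0.2808 0.0166] yaw 2.562 q6 -0.55 F [-1.8 -0.2  6.4] w 0.0599
units: wz -0.80 | x -15.10 y -12.81 z -6.02 q6 after ~ -1.195
```

```bash
python3 -c "
import cv2
im=cv2.imread('pics/pal.png');cv2.imwrite('pics/palc.png',cv2.resize(im[140:260,300:430],None,fx=4,fy=4))"
```

```text
(no output)
```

View pics/palc.png

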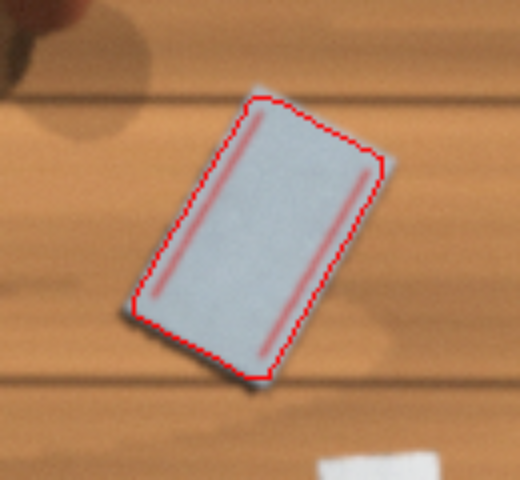

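Request:
{"op": "carry_out", "data": {"deltas": [{"x": 0, "y": 0, "z": -0.5, "wx": 0, "wy": 0, "wz": 0, "jaw": 0}, {"x": 0, "y": 0, "z": -1, "wx": 0, "wy": 0, "wz": 0, "jaw": 0}, {"x": 0, "y": 0, "z": -1, "wx": 0, "wy": 0, "wz": -0.4, "jaw": 0}, {"x": 0, "y": 0, "z": -1, "wx": 0, "wy": 0, "wz": -0.4, "jaw": 0}, {"x": 0, "y": 0, "z": -1, "wx": 0, "wy": 0, "wz": 0, "jaw": 0}, {"x": -0.3, "y": -0.25, "z": -1, "wx": 0, "wy": 0, "wz": 0, "jaw": 0}, {"x": -0.74, "y": -0.628, "z": -0.5, "wx": 0, "wy": 0, "wz": 0, "jaw": 0}, {"x": -0.74, "y": -0.628, "z": 0, "wx": 0, "wy": 0, "wz": 0, "jaw": 0}, {"x": -0.74, "y": -0.628, "z": 0, "wx": 0, "wy": 0, "wz": 0, "jaw": 0}, {"x": -0.74, "y": -0.628, "z": 0, "wx": 0, "wy": 0, "wz": 0, "jaw": 0}, {"x": -0.74, "y": -0.628, "z": 0, "wx": 0, "wy": 0, "wz": 0, "jaw": 0}, {"x": -0.74, "y": -0.628, "z": 0, "wx": 0, "wy": 0, "wz": 0, "jaw": 0}]}}

```text
time_s: 20.12
ee_pos: [0.5518, 0.1631, 0.1363]
eef_rot: [-3.141, -0.0, 2.626]
force: [-0.3, 0.1, -1.6]
grip_width: 0.06
```

Request:
{"op": "carry_out", "data": {"deltas": [{"x": -0.74, "y": -0.628, "z": 0, "wx": 0, "wy": 0, "wz": 0, "jaw": 0}, {"x": -0.74, "y": -0.628, "z": 0, "wx": 0, "wy": 0, "wz": 0, "jaw": 0}, {"x": -0.74, "y": -0.628, "z": 0, "wx": 0, "wy": 0, "wz": 0, "jaw": 0}, {"x": -0.74, "y": -0.628, "z": 0, "wx": 0, "wy": 0, "wz": 0, "jaw": 0}, {"x": -0.74, "y": -0.628, "z": 0, "wx": 0, "wy": 0, "wz": 0, "jaw": 0}, {"x": -0.74, "y": -0.628, "z": 0, "wx": 0, "wy": 0, "wz": 0, "jaw": 0}, {"x": -0.74, "y": -0.628, "z": 0, "wx": 0, "wy": 0, "wz": 0, "jaw": 0}, {"x": -0.74, "y": -0.628, "z": 0, "wx": 0, "wy": 0, "wz": 0, "jaw": 0}, {"x": -0.74, "y": -0.628, "z": 0, "wx": 0, "wy": 0, "wz": 0, "jaw": 0}, {"x": -0.74, "y": -0.628, "z": 0, "wx": 0, "wy": 0, "wz": 0, "jaw": 0}]}}

```text
time_s: 20.95
ee_pos: [0.6186, -0.0191, 0.1362]
eef_rot: [-3.141, -0.0, 2.626]
force: [-0.3, -0.3, -3.0]
grip_width: 0.0595
```

```bash
python3 - <<'E'
from h import *
plan(.646,-.0905,.0135,2.626)
im,p=wpic("w7")
E
```

```text
t 20.95 at [ 0.6186 -0.0191  0.1362] yaw 2.626 q6 -1.145 F [-0.3 -0.3 -3. ] w 0.0595
units: wz 0.00 | x -2.95 y -2.43 z 6.14 q6 after ~ -1.194
```

View pics/w7.png

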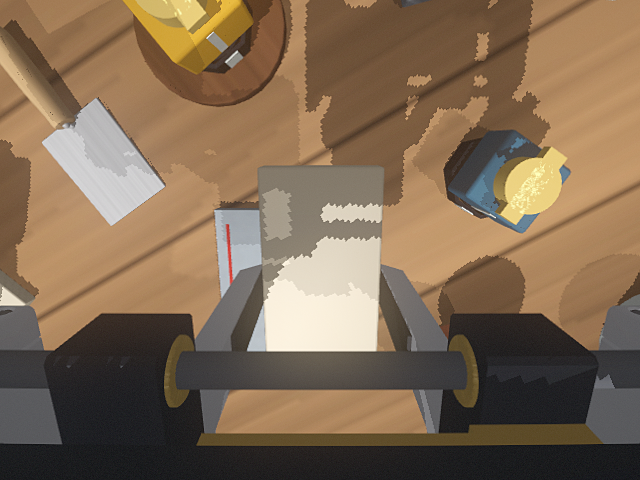

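Request:
{"op": "carry_out", "data": {"deltas": [{"x": -0.74, "y": -0.61, "z": 0, "wx": 0, "wy": 0, "wz": 0, "jaw": 0}, {"x": -0.74, "y": -0.61, "z": 0.2, "wx": 0, "wy": 0, "wz": 0, "jaw": 0}, {"x": -0.74, "y": -0.61, "z": 0.6, "wx": 0, "wy": 0, "wz": 0, "jaw": 0}, {"x": -0.73, "y": -0.6, "z": 0.9, "wx": 0, "wy": 0, "wz": 0, "jaw": 0}, {"x": 0, "y": 0, "z": 0.9, "wx": 0, "wy": 0, "wz": 0, "jaw": 0}, {"x": 0, "y": 0, "z": 0.9, "wx": 0, "wy": 0, "wz": 0, "jaw": 0}, {"x": 0, "y": 0, "z": 0.9, "wx": 0, "wy": 0, "wz": 0, "jaw": 0}, {"x": 0, "y": 0, "z": 0.7, "wx": 0, "wy": 0, "wz": 0, "jaw": 0}, {"x": 0, "y": 0, "z": 0.5, "wx": 0, "wy": 0, "wz": 0, "jaw": 0}, {"x": 0, "y": 0, "z": 0.3, "wx": 0, "wy": 0, "wz": 0, "jaw": 0}, {"x": 0, "y": 0, "z": 0.2, "wx": 0, "wy": 0, "wz": 0, "jaw": 0}, {"x": 0, "y": 0, "z": 0, "wx": 0, "wy": 0, "wz": 0, "jaw": 0}]}}

```text
time_s: 22.0
ee_pos: [0.6459, -0.0895, 0.0136]
eef_rot: [-3.141, -0.0, 2.626]
force: [0.3, 0.6, -1.3]
grip_width: 0.0594
```

Lower 1 mm more, release, and lift.

Request:
{"op": "carry_out", "data": {"deltas": [{"x": 0, "y": 0, "z": 0.05, "wx": 0, "wy": 0, "wz": 0, "jaw": 0}, {"x": 0, "y": 0, "z": 0, "wx": 0, "wy": 0, "wz": 0, "jaw": 0}, {"x": 0, "y": 0, "z": 0, "wx": 0, "wy": 0, "wz": 0, "jaw": 90}, {"x": 0, "y": 0, "z": 0, "wx": 0, "wy": 0, "wz": 0, "jaw": 90}, {"x": 0, "y": 0, "z": 0, "wx": 0, "wy": 0, "wz": 0, "jaw": 90}, {"x": 0, "y": 0, "z": -0.5, "wx": 0, "wy": 0, "wz": 0, "jaw": 90}, {"x": 0, "y": 0, "z": -1, "wx": 0, "wy": 0, "wz": 0, "jaw": 100}, {"x": 0, "y": 0, "z": -1, "wx": 0, "wy": 0, "wz": 0, "jaw": 100}, {"x": 0, "y": 0, "z": -1, "wx": 0, "wy": 0, "wz": 0, "jaw": 100}, {"x": 0, "y": 0, "z": -1, "wx": 0, "wy": 0, "wz": 0, "jaw": 100}, {"x": 0, "y": 0, "z": -1, "wx": 0, "wy": 0, "wz": 0, "jaw": 100}, {"x": 0, "y": 0, "z": -1, "wx": 0, "wy": 0, "wz": 0, "jaw": 100}]}}

```text
time_s: 23.0
ee_pos: [0.6459, -0.0896, 0.145]
eef_rot: [3.141, 0.001, 2.626]
force: [-0.5, 0.1, 0.5]
grip_width: 0.0939
```

```bash
python3 - <<'E'
from h import *
im,p=wpic("w8")
platefit(im,p,(.646,-.09),.024,name="pf8")
plan(.5092,.2808,.1363,2.562)
E
```

```text
plate 0.6439 -0.0889 deg -29.5 or 150.5 rad -0.5156 LxW 142.0 84.8
t 23.05 at [ 0.6474 -0.0898  0.1495] yaw 2.626 q6 -1.249 F [0.6 0.1 3.5] w 0.0941
units: wz 0.80 | x 15.93 y 11.72 z 0.66 q6 after ~ -0.487
```

View pics/pf8.png

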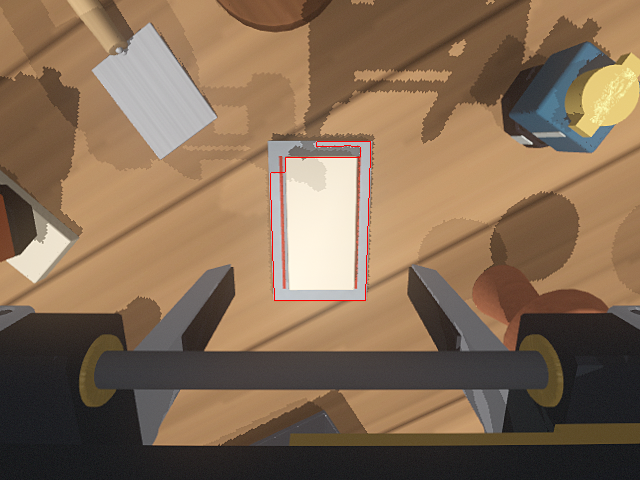

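Request:
{"op": "carry_out", "data": {"deltas": [{"x": 0, "y": 0, "z": 0, "wx": 0, "wy": 0, "wz": 0.8, "jaw": 100}, {"x": 0.8, "y": 0.586, "z": 0, "wx": 0, "wy": 0, "wz": 0, "jaw": 100}, {"x": 0.8, "y": 0.586, "z": 0, "wx": 0, "wy": 0, "wz": 0, "jaw": 100}, {"x": 0.8, "y": 0.586, "z": 0, "wx": 0, "wy": 0, "wz": 0, "jaw": 100}, {"x": 0.8, "y": 0.586, "z": 0, "wx": 0, "wy": 0, "wz": 0, "jaw": 100}, {"x": 0.8, "y": 0.586, "z": 0, "wx": 0, "wy": 0, "wz": 0, "jaw": 100}, {"x": 0.8, "y": 0.586, "z": 0, "wx": 0, "wy": 0, "wz": 0, "jaw": 100}, {"x": 0.8, "y": 0.586, "z": 0, "wx": 0, "wy": 0, "wz": 0, "jaw": 100}, {"x": 0.8, "y": 0.586, "z": 0, "wx": 0, "wy": 0, "wz": 0, "jaw": 100}, {"x": 0.8, "y": 0.586, "z": 0, "wx": 0, "wy": 0, "wz": 0, "jaw": 100}, {"x": 0.8, "y": 0.586, "z": 0, "wx": 0, "wy": 0, "wz": 0, "jaw": 100}, {"x": 0.8, "y": 0.586, "z": 0, "wx": 0, "wy": 0, "wz": 0, "jaw": 100}]}}

```text
time_s: 24.05
ee_pos: [0.569, 0.1156, 0.1436]
eef_rot: [3.141, 0.001, 2.562]
force: [1.0, 1.1, 0.1]
grip_width: 0.0942
```

Request:
{"op": "carry_out", "data": {"deltas": [{"x": 0.8, "y": 0.586, "z": 0, "wx": 0, "wy": 0, "wz": 0, "jaw": 100}, {"x": 0.8, "y": 0.586, "z": 0, "wx": 0, "wy": 0, "wz": 0, "jaw": 100}, {"x": 0.8, "y": 0.586, "z": 0, "wx": 0, "wy": 0, "wz": 0, "jaw": 100}, {"x": 0.8, "y": 0.586, "z": 0, "wx": 0, "wy": 0, "wz": 0, "jaw": 100}, {"x": 0.8, "y": 0.586, "z": 0, "wx": 0, "wy": 0, "wz": 0, "jaw": 100}, {"x": 0.8, "y": 0.586, "z": 0, "wx": 0, "wy": 0, "wz": 0, "jaw": 100}, {"x": 0.8, "y": 0.586, "z": 0, "wx": 0, "wy": 0, "wz": 0, "jaw": 100}, {"x": 0.8, "y": 0.586, "z": 0, "wx": 0, "wy": 0, "wz": 0, "jaw": 100}, {"x": 0.73, "y": 0.586, "z": 0, "wx": 0, "wy": 0, "wz": 0, "jaw": 100}, {"x": 0, "y": 0, "z": 0, "wx": 0, "wy": 0, "wz": 0, "jaw": 100}]}}

```text
time_s: 24.88
ee_pos: [0.5068, 0.2835, 0.1435]
eef_rot: [3.141, 0.0, 2.564]
force: [0.2, -0.0, -0.2]
grip_width: 0.0941
```

```bash
python3 - <<'E'
from h import *
im,p=wpic("w9")
x=platefit(im,p,(.5092,.28),.014,name="pf9",hi=(180,60,255))
plan(x[0],x[1],.003,x[2]+np.pi)
E
```

```text
plate 0.5095 0.2844 deg -35.2 or 144.8 rad -0.6147 LxW 119.5 60.1
t 24.93 at [0.5073 0.2821 0.1434] yaw 2.5641 q6 -0.549 F [-0.6 -0.5 -0.3] w 0.0939
units: wz 0.46 | x -0.02 y 0.16 z 7.02 q6 after ~ -0.447
```

View pics/pf9.png

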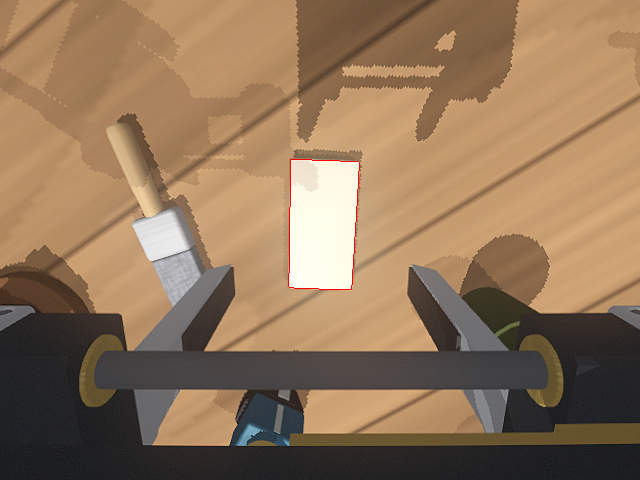

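Request:
{"op": "carry_out", "data": {"deltas": [{"x": 0, "y": 0.12, "z": 0.5, "wx": 0, "wy": 0, "wz": 0.46, "jaw": 100}, {"x": 0, "y": 0, "z": 0.9, "wx": 0, "wy": 0, "wz": 0, "jaw": 100}, {"x": 0, "y": 0, "z": 0.9, "wx": 0, "wy": 0, "wz": 0, "jaw": 100}, {"x": 0, "y": 0, "z": 0.9, "wx": 0, "wy": 0, "wz": 0, "jaw": 100}, {"x": 0, "y": 0, "z": 0.9, "wx": 0, "wy": 0, "wz": 0, "jaw": 100}, {"x": 0, "y": 0, "z": 0.9, "wx": 0, "wy": 0, "wz": 0, "jaw": 100}, {"x": 0, "y": 0, "z": 0.9, "wx": 0, "wy": 0, "wz": 0, "jaw": 100}, {"x": 0, "y": 0, "z": 0.7, "wx": 0, "wy": 0, "wz": 0, "jaw": 100}, {"x": 0, "y": 0, "z": 0.35, "wx": 0, "wy": 0, "wz": 0, "jaw": 100}, {"x": 0, "y": 0, "z": 0, "wx": 0, "wy": 0, "wz": 0, "jaw": 0}, {"x": 0, "y": 0, "z": 0, "wx": 0, "wy": 0, "wz": 0, "jaw": 0}, {"x": 0, "y": 0, "z": 0, "wx": 0, "wy": 0, "wz": 0, "jaw": 0}]}}

```text
time_s: 25.93
ee_pos: [0.5098, 0.283, 0.005]
eef_rot: [3.14, 0.001, 2.525]
force: [-0.0, 0.2, 0.4]
grip_width: 0.0775
```

Request:
{"op": "carry_out", "data": {"deltas": [{"x": 0, "y": 0, "z": 0, "wx": 0, "wy": 0, "wz": 0, "jaw": 0}, {"x": 0, "y": 0, "z": 0, "wx": 0, "wy": 0, "wz": 0, "jaw": 0}, {"x": 0, "y": 0, "z": 0, "wx": 0, "wy": 0, "wz": 0, "jaw": 0}, {"x": 0, "y": 0, "z": 0, "wx": 0, "wy": 0, "wz": 0, "jaw": 0}]}}

```text
time_s: 26.27
ee_pos: [0.5094, 0.2832, 0.0045]
eef_rot: [3.141, 0.001, 2.525]
force: [-1.8, -0.2, 6.0]
grip_width: 0.0598
```

```bash
python3 - <<'E'
from h import *
plan(.646,-.0895,.135,2.626)
E
```

```text
t 26.27 at [0.5094 0.2832 0.0045] yaw 2.5253 q6 -0.51 F [-1.8 -0.2  6. ] w 0.0598
units: wz -1.26 | x -15.13 y -12.84 z -6.53 q6 after ~ -1.193
```

Request:
{"op": "carry_out", "data": {"deltas": [{"x": 0, "y": 0, "z": -0.53, "wx": 0, "wy": 0, "wz": 0, "jaw": 0}, {"x": 0, "y": 0, "z": -1, "wx": 0, "wy": 0, "wz": -0.4, "jaw": 0}, {"x": 0, "y": 0, "z": -1, "wx": 0, "wy": 0, "wz": -0.4, "jaw": 0}, {"x": 0, "y": 0, "z": -1, "wx": 0, "wy": 0, "wz": -0.46, "jaw": 0}, {"x": 0, "y": 0, "z": -1, "wx": 0, "wy": 0, "wz": 0, "jaw": 0}, {"x": -0.37, "y": -0.314, "z": -1, "wx": 0, "wy": 0, "wz": 0, "jaw": 0}, {"x": -0.74, "y": -0.628, "z": -1, "wx": 0, "wy": 0, "wz": 0, "jaw": 0}, {"x": -0.74, "y": -0.628, "z": 0, "wx": 0, "wy": 0, "wz": 0, "jaw": 0}, {"x": -0.74, "y": -0.628, "z": 0, "wx": 0, "wy": 0, "wz": 0, "jaw": 0}, {"x": -0.74, "y": -0.628, "z": 0, "wx": 0, "wy": 0, "wz": 0, "jaw": 0}, {"x": -0.74, "y": -0.628, "z": 0, "wx": 0, "wy": 0, "wz": 0, "jaw": 0}, {"x": -0.74, "y": -0.628, "z": 0, "wx": 0, "wy": 0, "wz": 0, "jaw": 0}]}}

```text
time_s: 27.27
ee_pos: [0.5525, 0.1637, 0.135]
eef_rot: [-3.142, -0.0, 2.626]
force: [0.4, 0.2, -1.9]
grip_width: 0.0597
```

Request:
{"op": "carry_out", "data": {"deltas": [{"x": -0.74, "y": -0.628, "z": 0, "wx": 0, "wy": 0, "wz": 0, "jaw": 0}, {"x": -0.74, "y": -0.628, "z": 0, "wx": 0, "wy": 0, "wz": 0, "jaw": 0}, {"x": -0.74, "y": -0.628, "z": 0, "wx": 0, "wy": 0, "wz": 0, "jaw": 0}, {"x": -0.74, "y": -0.628, "z": 0, "wx": 0, "wy": 0, "wz": 0, "jaw": 0}, {"x": -0.74, "y": -0.628, "z": 0, "wx": 0, "wy": 0, "wz": 0, "jaw": 0}, {"x": -0.74, "y": -0.628, "z": 0, "wx": 0, "wy": 0, "wz": 0, "jaw": 0}, {"x": -0.74, "y": -0.628, "z": 0, "wx": 0, "wy": 0, "wz": 0, "jaw": 0}, {"x": -0.74, "y": -0.628, "z": 0, "wx": 0, "wy": 0, "wz": 0, "jaw": 0}, {"x": -0.74, "y": -0.628, "z": 0, "wx": 0, "wy": 0, "wz": 0, "jaw": 0}, {"x": -0.74, "y": -0.628, "z": 0, "wx": 0, "wy": 0, "wz": 0, "jaw": 0}, {"x": -0.74, "y": -0.628, "z": 0, "wx": 0, "wy": 0, "wz": 0, "jaw": 0}, {"x": -0.74, "y": -0.628, "z": 0, "wx": 0, "wy": 0, "wz": 0, "jaw": 0}]}}

```text
time_s: 28.27
ee_pos: [0.6327, -0.055, 0.1349]
eef_rot: [-3.142, -0.0, 2.626]
force: [0.6, 0.8, -2.0]
grip_width: 0.0593
```

```bash
python3 - <<'E'
from h import *
plan(.646,-.0895,.0295,2.626)
E
```

```text
t 28.27 at [ 0.6327 -0.055   0.1349] yaw 2.626 q6 -1.2 F [ 0.6  0.8 -2. ] w 0.0593
units: wz 0.00 | x -1.43 y -1.17 z 5.27 q6 after ~ -1.193
```

Request:
{"op": "carry_out", "data": {"deltas": [{"x": -0.72, "y": -0.59, "z": 0, "wx": 0, "wy": 0, "wz": 0, "jaw": 0}, {"x": -0.71, "y": -0.58, "z": 0.3, "wx": 0, "wy": 0, "wz": 0, "jaw": 0}, {"x": 0, "y": 0, "z": 0.9, "wx": 0, "wy": 0, "wz": 0, "jaw": 0}, {"x": 0, "y": 0, "z": 0.9, "wx": 0, "wy": 0, "wz": 0, "jaw": 0}, {"x": 0, "y": 0, "z": 0.9, "wx": 0, "wy": 0, "wz": 0, "jaw": 0}, {"x": 0, "y": 0, "z": 0.9, "wx": 0, "wy": 0, "wz": 0, "jaw": 0}, {"x": 0, "y": 0, "z": 0.7, "wx": 0, "wy": 0, "wz": 0, "jaw": 0}, {"x": 0, "y": 0, "z": 0.4, "wx": 0, "wy": 0, "wz": 0, "jaw": 0}, {"x": 0, "y": 0, "z": 0.2, "wx": 0, "wy": 0, "wz": 0, "jaw": 0}, {"x": 0, "y": 0, "z": 0.07, "wx": 0, "wy": 0, "wz": 0, "jaw": 0}, {"x": 0, "y": 0, "z": 0, "wx": 0, "wy": 0, "wz": 0, "jaw": 0}]}}

```text
time_s: 29.18
ee_pos: [0.6463, -0.0886, 0.0295]
eef_rot: [3.141, 0.001, 2.626]
force: [-0.0, 0.5, -1.5]
grip_width: 0.0598
```

Request:
{"op": "carry_out", "data": {"deltas": [{"x": 0, "y": 0, "z": 0.06, "wx": 0, "wy": 0, "wz": 0, "jaw": 0}, {"x": 0, "y": 0, "z": 0, "wx": 0, "wy": 0, "wz": 0, "jaw": 0}, {"x": 0, "y": 0, "z": 0, "wx": 0, "wy": 0, "wz": 0, "jaw": 90}, {"x": 0, "y": 0, "z": 0, "wx": 0, "wy": 0, "wz": 0, "jaw": 90}, {"x": 0, "y": 0, "z": 0, "wx": 0, "wy": 0, "wz": 0, "jaw": 90}, {"x": 0, "y": 0, "z": -0.5, "wx": 0, "wy": 0, "wz": 0, "jaw": 90}, {"x": 0, "y": 0, "z": -1, "wx": 0, "wy": 0, "wz": 0, "jaw": 100}, {"x": 0, "y": 0, "z": -1, "wx": 0, "wy": 0, "wz": 0, "jaw": 100}, {"x": 0, "y": 0, "z": -1, "wx": 0, "wy": 0, "wz": 0, "jaw": 100}, {"x": 0, "y": 0, "z": -1, "wx": 0, "wy": 0, "wz": 0, "jaw": 100}, {"x": 0, "y": 0, "z": -1, "wx": 0, "wy": 0, "wz": 0, "jaw": 100}, {"x": 0, "y": 0, "z": -1, "wx": 0, "wy": 0, "wz": 0, "jaw": 100}]}}

```text
time_s: 30.18
ee_pos: [0.646, -0.0886, 0.16]
eef_rot: [3.141, 0.001, 2.626]
force: [-0.3, -0.3, 0.5]
grip_width: 0.094
```

```bash
python3 - <<'E'
from h import *
im,p=wpic("w10")
platefit(im,p,(.646,-.09),.038,name="pf10",lo=(0,0,215),hi=(60,60,255))
plan(.5,-.3427,.29,2.4086)
E
```

```text
plate 0.6464 -0.0879 deg -29.5 or 150.5 rad -0.5152 LxW 118.7 59.3
t 30.23 at [ 0.6474 -0.0888  0.1644] yaw 2.626 q6 -1.248 F [0.6 0.5 3.4] w 0.0941
units: wz 2.72 | x -3.02 y -14.37 z -6.28 q6 after ~ -1.439
```

View pics/pf10.png

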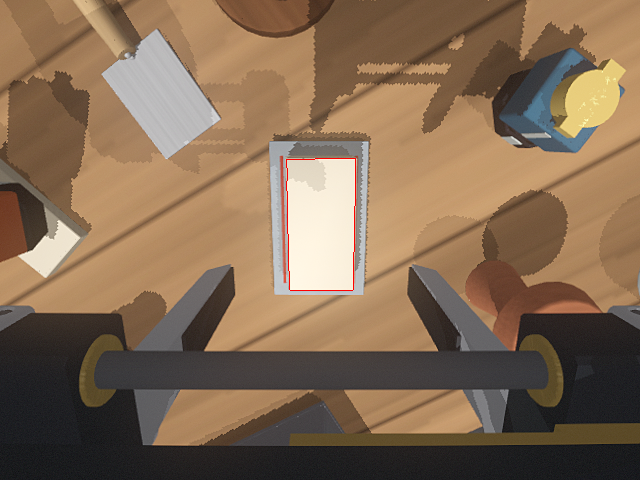

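Request:
{"op": "carry_out", "data": {"deltas": [{"x": 0, "y": 0, "z": -1, "wx": 0, "wy": 0, "wz": 0.9, "jaw": 100}, {"x": 0, "y": 0, "z": -1, "wx": 0, "wy": 0, "wz": 0.9, "jaw": 100}, {"x": 0, "y": 0, "z": -1, "wx": 0, "wy": 0, "wz": 0.92, "jaw": 100}, {"x": -0.2, "y": -0.95, "z": -1, "wx": 0, "wy": 0, "wz": 0, "jaw": 100}, {"x": -0.2, "y": -0.95, "z": -1, "wx": 0, "wy": 0, "wz": 0, "jaw": 100}, {"x": -0.2, "y": -0.95, "z": -1, "wx": 0, "wy": 0, "wz": 0, "jaw": 100}, {"x": -0.2, "y": -0.95, "z": -0.28, "wx": 0, "wy": 0, "wz": 0, "jaw": 100}, {"x": -0.2, "y": -0.95, "z": 0, "wx": 0, "wy": 0, "wz": 0, "jaw": 100}, {"x": -0.2, "y": -0.95, "z": 0, "wx": 0, "wy": 0, "wz": 0, "jaw": 100}, {"x": -0.2, "y": -0.95, "z": 0, "wx": 0, "wy": 0, "wz": 0, "jaw": 100}, {"x": -0.2, "y": -0.95, "z": 0, "wx": 0, "wy": 0, "wz": 0, "jaw": 100}, {"x": -0.2, "y": -0.95, "z": 0, "wx": 0, "wy": 0, "wz": 0, "jaw": 100}]}}

```text
time_s: 31.23
ee_pos: [0.5577, -0.2404, 0.2842]
eef_rot: [3.141, 0.001, 2.408]
force: [-0.4, -1.2, -0.8]
grip_width: 0.0939
```

Request:
{"op": "carry_out", "data": {"deltas": [{"x": -0.2, "y": -0.95, "z": 0, "wx": 0, "wy": 0, "wz": 0, "jaw": 100}, {"x": -0.2, "y": -0.95, "z": 0, "wx": 0, "wy": 0, "wz": 0, "jaw": 100}, {"x": -0.2, "y": -0.95, "z": 0, "wx": 0, "wy": 0, "wz": 0, "jaw": 100}, {"x": -0.2, "y": -0.95, "z": 0, "wx": 0, "wy": 0, "wz": 0, "jaw": 100}, {"x": -0.2, "y": -0.95, "z": 0, "wx": 0, "wy": 0, "wz": 0, "jaw": 100}, {"x": -0.2, "y": -0.15, "z": 0, "wx": 0, "wy": 0, "wz": 0, "jaw": 100}, {"x": 0, "y": 0, "z": 0, "wx": 0, "wy": 0, "wz": 0, "jaw": 100}]}}

```text
time_s: 31.82
ee_pos: [0.5104, -0.3295, 0.2839]
eef_rot: [3.142, 0.001, 2.407]
force: [0.2, -0.1, -0.2]
grip_width: 0.094
```

```bash
python3 - <<'E'
from h import *
im,p=wpic("w11")
x=brassfit(im,p,(.5,-.343,2.41),.186,"a2fit",lo=(18,30,120),hi=(38,200,255),r=80)
plan(x[0],x[1],.130,x[2])
E
```

```text
brass [ 0.4999 -0.3392  2.3345] deg 133.8 res 0.542 px 4666.0
t 31.87 at [ 0.5108 -0.3286  0.2837] yaw 2.4077 q6 -1.469 F [-0.3  0.1 -0.2] w 0.0939
units: wz 0.91 | x -0.01 y -0.76 z 7.69 q6 after ~ -1.36
```

View pics/w11.png

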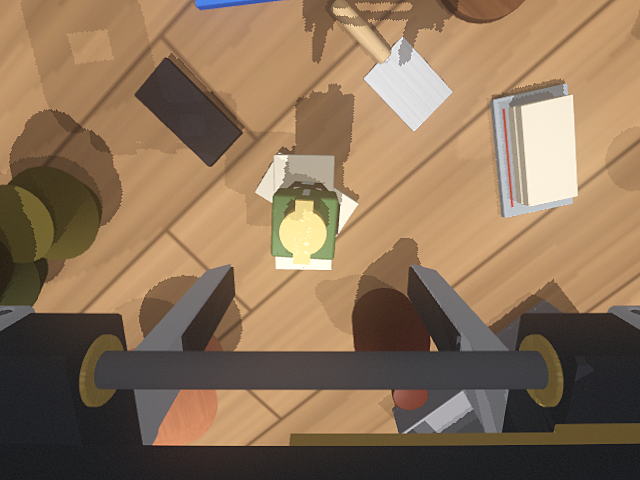

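View pics/a2fit.png

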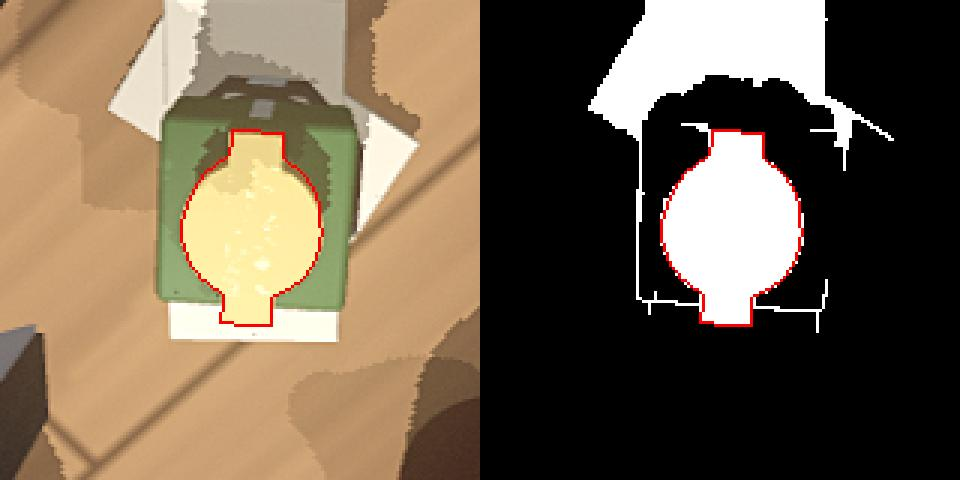

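```bash
python3 - <<'E'
from h import *
im=cv2.imread("pics/w11.png");p=ctrl.camera_params("wrist")
for s in (60,80): x=brassfit(im,p,(.5,-.34,2.36),.186,"a2fit",lo=(18,s,120),hi=(38,200,255),r=80)
plan(x[0],x[1],.130,x[2])
E
```

```text
brass [ 0.5002 -0.3382  2.3429] deg 134.2 res 0.047 px 2198.0
brass [ 0.5003 -0.3381  2.3415] deg 134.2 res 0.056 px 2161.0
t 31.87 at [ 0.5108 -0.3286  0.2837] yaw 2.4077 q6 -1.469 F [-0.3  0.1 -0.2] w 0.0939
units: wz 0.83 | x 0.02 y -0.71 z 7.69 q6 after ~ -1.365
```

Request:
{"op": "carry_out", "data": {"deltas": [{"x": 0, "y": 0, "z": 0.2, "wx": 0, "wy": 0, "wz": 0.83, "jaw": 100}, {"x": 0.02, "y": -0.71, "z": 0.5, "wx": 0, "wy": 0, "wz": 0, "jaw": 100}, {"x": 0, "y": 0, "z": 0.9, "wx": 0, "wy": 0, "wz": 0, "jaw": 100}, {"x": 0, "y": 0, "z": 0.9, "wx": 0, "wy": 0, "wz": 0, "jaw": 100}, {"x": 0, "y": 0, "z": 0.9, "wx": 0, "wy": 0, "wz": 0, "jaw": 100}, {"x": 0, "y": 0, "z": 0.9, "wx": 0, "wy": 0, "wz": 0, "jaw": 100}, {"x": 0, "y": 0, "z": 0.9, "wx": 0, "wy": 0, "wz": 0, "jaw": 100}, {"x": 0, "y": 0, "z": 0.9, "wx": 0, "wy": 0, "wz": 0, "jaw": 100}, {"x": 0, "y": 0, "z": 0.9, "wx": 0, "wy": 0, "wz": 0, "jaw": 100}, {"x": 0, "y": 0, "z": 0.65, "wx": 0, "wy": 0, "wz": 0, "jaw": 100}, {"x": 0, "y": 0, "z": 0, "wx": 0, "wy": 0, "wz": 0, "jaw": 100}]}}

```text
time_s: 32.78
ee_pos: [0.4999, -0.3365, 0.1278]
eef_rot: [-3.141, -0.004, 2.343]
force: [0.2, 0.2, -0.3]
grip_width: 0.0944
```

Request:
{"op": "carry_out", "data": {"deltas": [{"x": 0, "y": 0, "z": 0, "wx": 0, "wy": 0, "wz": 0, "jaw": 0}, {"x": 0, "y": 0, "z": 0, "wx": 0, "wy": 0, "wz": 0, "jaw": 0}, {"x": 0, "y": 0, "z": 0, "wx": 0, "wy": 0, "wz": 0, "jaw": 0}, {"x": 0, "y": 0, "z": 0, "wx": 0, "wy": 0, "wz": 0, "jaw": 0}, {"x": 0, "y": 0, "z": 0, "wx": 0, "wy": 0, "wz": 0, "jaw": 0}, {"x": 0, "y": 0, "z": 0, "wx": 0, "wy": 0, "wz": 0, "jaw": 0}]}}

```text
time_s: 33.28
ee_pos: [0.5002, -0.3383, 0.1309]
eef_rot: [-3.141, 0.001, 2.342]
force: [-2.6, -1.9, 2.7]
grip_width: 0.0575
```

Request:
{"op": "carry_out", "data": {"deltas": [{"x": 0, "y": 0, "z": -0.4, "wx": 0, "wy": 0, "wz": 0, "jaw": 0}, {"x": 0, "y": 0, "z": -0.9, "wx": 0, "wy": 0, "wz": 0, "jaw": 0}, {"x": 0, "y": 0, "z": -0.9, "wx": 0, "wy": 0, "wz": -1, "jaw": 0}, {"x": 0, "y": 0, "z": -0.9, "wx": 0, "wy": 0, "wz": -1, "jaw": 0}, {"x": 0, "y": 0, "z": -0.9, "wx": 0, "wy": 0, "wz": -1, "jaw": 0}, {"x": 0, "y": 0, "z": 0, "wx": 0, "wy": 0, "wz": -1, "jaw": 0}, {"x": 0, "y": 0, "z": 0, "wx": 0, "wy": 0, "wz": -1, "jaw": 0}, {"x": 0, "y": 0, "z": 0, "wx": 0, "wy": 0, "wz": -1, "jaw": 0}, {"x": 0, "y": 0, "z": 0, "wx": 0, "wy": 0, "wz": -1, "jaw": 0}, {"x": 0, "y": 0, "z": 0, "wx": 0, "wy": 0, "wz": -1, "jaw": 0}, {"x": 0, "y": 0, "z": 0, "wx": 0, "wy": 0, "wz": -1, "jaw": 0}, {"x": 0, "y": 0, "z": 0, "wx": 0, "wy": 0, "wz": -1, "jaw": 0}]}}

```text
time_s: 34.28
ee_pos: [0.5, -0.3381, 0.2106]
eef_rot: [3.141, -0.0, -3.137]
force: [0.6, 0.0, -3.4]
grip_width: 0.0559
```

```bash
python3 - <<'E'
from h import *
plan(.4395,-.0147,.21,np.radians(189.0))
im,p=wpic("w12")
x=platefit(im,p,(.497,-.34),.107,name="pf12",lo=(0,0,110),hi=(60,60,255))
E
```

```text
t 34.28 at [ 0.5    -0.3381  0.2106] yaw -3.1373 q6 -2.23 F [ 0.6  0.  -3.4] w 0.0559
units: wz -1.91 | x 0.46 y 16.44 z 0.03 q6 after ~ -1.761
plate 0.4647 -0.3311 deg -89.0 or 91.0 rad -1.5542 LxW 99.0 67.6
```

View pics/w12.png

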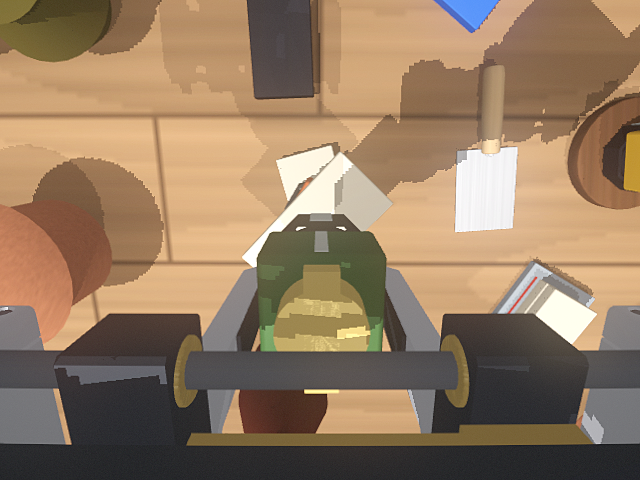

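Request:
{"op": "carry_out", "data": {"deltas": [{"x": 0, "y": 0, "z": 0, "wx": 0, "wy": 0, "wz": -0.96, "jaw": 0}, {"x": 0, "y": 0, "z": 0, "wx": 0, "wy": 0, "wz": -0.95, "jaw": 0}, {"x": 0.03, "y": 0.97, "z": 0, "wx": 0, "wy": 0, "wz": 0, "jaw": 0}, {"x": 0.03, "y": 0.97, "z": 0, "wx": 0, "wy": 0, "wz": 0, "jaw": 0}, {"x": 0.03, "y": 0.97, "z": 0, "wx": 0, "wy": 0, "wz": 0, "jaw": 0}, {"x": 0.03, "y": 0.97, "z": 0, "wx": 0, "wy": 0, "wz": 0, "jaw": 0}, {"x": 0.03, "y": 0.97, "z": 0, "wx": 0, "wy": 0, "wz": 0, "jaw": 0}, {"x": 0.03, "y": 0.97, "z": 0, "wx": 0, "wy": 0, "wz": 0, "jaw": 0}, {"x": 0.03, "y": 0.97, "z": 0, "wx": 0, "wy": 0, "wz": 0, "jaw": 0}, {"x": 0.03, "y": 0.97, "z": 0, "wx": 0, "wy": 0, "wz": 0, "jaw": 0}, {"x": 0.03, "y": 0.97, "z": 0, "wx": 0, "wy": 0, "wz": 0, "jaw": 0}, {"x": 0.03, "y": 0.97, "z": 0, "wx": 0, "wy": 0, "wz": 0, "jaw": 0}]}}

```text
time_s: 35.33
ee_pos: [0.4642, -0.1464, 0.2107]
eef_rot: [3.141, -0.0, -2.991]
force: [0.8, -0.1, -3.3]
grip_width: 0.0559
```

Request:
{"op": "carry_out", "data": {"deltas": [{"x": 0.03, "y": 0.97, "z": 0, "wx": 0, "wy": 0, "wz": 0, "jaw": 0}, {"x": 0.03, "y": 0.97, "z": 0, "wx": 0, "wy": 0, "wz": 0, "jaw": 0}, {"x": 0.03, "y": 0.97, "z": 0, "wx": 0, "wy": 0, "wz": 0, "jaw": 0}, {"x": 0.03, "y": 0.97, "z": 0, "wx": 0, "wy": 0, "wz": 0, "jaw": 0}, {"x": 0.03, "y": 0.97, "z": 0, "wx": 0, "wy": 0, "wz": 0, "jaw": 0}, {"x": 0.03, "y": 0.97, "z": 0, "wx": 0, "wy": 0, "wz": 0, "jaw": 0}, {"x": 0, "y": 0.92, "z": 0, "wx": 0, "wy": 0, "wz": 0, "jaw": 0}, {"x": 0, "y": 0, "z": 0, "wx": 0, "wy": 0, "wz": 0, "jaw": 0}, {"x": 0, "y": 0, "z": 0, "wx": 0, "wy": 0, "wz": 0, "jaw": 0}]}}

```text
time_s: 36.08
ee_pos: [0.4404, -0.0143, 0.2108]
eef_rot: [-3.142, 0.0, -2.988]
force: [0.3, -1.4, -3.6]
grip_width: 0.0558
```

```bash
python3 - <<'E'
from h import *
import time
for i in range(3): plan(.4395,-.0147,.1079,np.radians(189.0)); ctrl.camera("scene")
E
```

```text
t 36.08 at [ 0.4404 -0.0143  0.2108] yaw -2.9885 q6 -1.839 F [ 0.3 -1.4 -3.6] w 0.0558
units: wz -0.05 | x 0.05 y -0.02 z 5.14 q6 after ~ -1.761
t 36.13 at [ 0.4405 -0.0148  0.2107] yaw -2.9889 q6 -1.84 F [-1.3 -0.1 -4.4] w 0.0561
units: wz -0.05 | x 0.05 y 0.01 z 5.14 q6 after ~ -1.761
t 36.18 at [ 0.4405 -0.0151  0.2106] yaw -2.9894 q6 -1.84 F [-0.6  0.2 -3.6] w 0.0558
units: wz -0.06 | x 0.05 y 0.03 z 5.14 q6 after ~ -1.761
```

Request:
{"op": "carry_out", "data": {"deltas": [{"x": 0.04, "y": 0, "z": 0.6, "wx": 0, "wy": 0, "wz": 0, "jaw": 0}, {"x": 0, "y": 0, "z": 0.9, "wx": 0, "wy": 0, "wz": 0, "jaw": 0}, {"x": 0, "y": 0, "z": 0.9, "wx": 0, "wy": 0, "wz": 0, "jaw": 0}, {"x": 0, "y": 0, "z": 0.9, "wx": 0, "wy": 0, "wz": 0, "jaw": 0}, {"x": 0, "y": 0, "z": 0.7, "wx": 0, "wy": 0, "wz": 0, "jaw": 0}, {"x": 0, "y": 0, "z": 0.2, "wx": 0, "wy": 0, "wz": 0, "jaw": 0}, {"x": 0, "y": 0, "z": 0.15, "wx": 0, "wy": 0, "wz": 0, "jaw": 0}, {"x": 0, "y": 0, "z": 0.1, "wx": 0, "wy": 0, "wz": 0, "jaw": 0}, {"x": 0, "y": 0, "z": 0.1, "wx": 0, "wy": 0, "wz": 0, "jaw": 0}, {"x": 0, "y": 0, "z": 0, "wx": 0, "wy": 0, "wz": 0, "jaw": 0}]}}

```text
time_s: 37.07
ee_pos: [0.4399, -0.015, 0.1198]
eef_rot: [-3.141, 0.001, -2.989]
force: [-0.5, -0.3, -4.1]
grip_width: 0.0563
```

Request:
{"op": "carry_out", "data": {"deltas": [{"x": 0, "y": 0, "z": 0.15, "wx": 0, "wy": 0, "wz": 0, "jaw": 0}, {"x": 0, "y": 0, "z": 0.15, "wx": 0, "wy": 0, "wz": 0, "jaw": 0}, {"x": 0, "y": 0, "z": 0.15, "wx": 0, "wy": 0, "wz": 0, "jaw": 0}, {"x": 0, "y": 0, "z": 0.08, "wx": 0, "wy": 0, "wz": 0, "jaw": 0}, {"x": 0, "y": 0, "z": 0, "wx": 0, "wy": 0, "wz": 0, "jaw": 0}]}}

```text
time_s: 37.48
ee_pos: [0.4395, -0.0148, 0.1084]
eef_rot: [3.141, -0.001, -2.988]
force: [-1.0, 0.5, -3.4]
grip_width: 0.0557
```

Request:
{"op": "carry_out", "data": {"deltas": [{"x": 0, "y": 0, "z": 0.05, "wx": 0, "wy": 0, "wz": 0, "jaw": 0}, {"x": 0, "y": 0, "z": 0.03, "wx": 0, "wy": 0, "wz": 0, "jaw": 0}, {"x": 0, "y": 0, "z": 0, "wx": 0, "wy": 0, "wz": 0, "jaw": 0}]}}

```text
time_s: 37.73
ee_pos: [0.44, -0.0148, 0.1079]
eef_rot: [-3.141, 0.001, -2.988]
force: [-2.3, 0.9, 4.9]
grip_width: 0.056
```

Request:
{"op": "carry_out", "data": {"deltas": [{"x": 0, "y": 0, "z": 0, "wx": 0, "wy": 0, "wz": 0.5, "jaw": 0}, {"x": 0, "y": 0, "z": 0, "wx": 0, "wy": 0, "wz": 0.8, "jaw": 0}, {"x": 0, "y": 0, "z": 0, "wx": 0, "wy": 0, "wz": 0.9, "jaw": 0}, {"x": 0, "y": 0, "z": 0, "wx": 0, "wy": 0, "wz": 0.9, "jaw": 0}, {"x": 0, "y": 0, "z": 0, "wx": 0, "wy": 0, "wz": 0.9, "jaw": 0}]}}

```text
time_s: 38.15
ee_pos: [0.4401, -0.015, 0.1079]
eef_rot: [-3.141, 0.001, 2.971]
force: [-0.7, -0.9, 2.8]
grip_width: 0.0556
```

Request:
{"op": "carry_out", "data": {"deltas": [{"x": 0, "y": 0, "z": 0, "wx": 0, "wy": 0, "wz": 0.9, "jaw": 0}, {"x": 0, "y": 0, "z": 0, "wx": 0, "wy": 0, "wz": 0.9, "jaw": 0}, {"x": 0, "y": 0, "z": 0, "wx": 0, "wy": 0, "wz": 0.9, "jaw": 0}, {"x": 0, "y": 0, "z": 0, "wx": 0, "wy": 0, "wz": 0.9, "jaw": 0}, {"x": 0, "y": 0, "z": 0, "wx": 0, "wy": 0, "wz": 0.9, "jaw": 0}, {"x": 0, "y": 0, "z": 0, "wx": 0, "wy": 0, "wz": 0.9, "jaw": 0}, {"x": 0, "y": 0, "z": 0, "wx": 0, "wy": 0, "wz": 0.9, "jaw": 0}, {"x": 0, "y": 0, "z": 0, "wx": 0, "wy": 0, "wz": 0.9, "jaw": 0}, {"x": 0, "y": 0, "z": 0, "wx": 0, "wy": 0, "wz": 0.9, "jaw": 0}, {"x": 0, "y": 0, "z": 0, "wx": 0, "wy": 0, "wz": 0.9, "jaw": 0}, {"x": 0, "y": 0, "z": 0, "wx": 0, "wy": 0, "wz": 0.9, "jaw": 0}, {"x": 0, "y": 0, "z": 0, "wx": 0, "wy": 0, "wz": 0.9, "jaw": 0}]}}

```text
time_s: 39.15
ee_pos: [0.4401, -0.0148, 0.1079]
eef_rot: [3.14, 0.001, 2.107]
force: [-1.2, 0.4, 1.9]
grip_width: 0.0559
```

Request:
{"op": "carry_out", "data": {"deltas": [{"x": 0, "y": 0, "z": 0, "wx": 0, "wy": 0, "wz": 0.9, "jaw": 0}, {"x": 0, "y": 0, "z": 0, "wx": 0, "wy": 0, "wz": 0.9, "jaw": 0}, {"x": 0, "y": 0, "z": 0, "wx": 0, "wy": 0, "wz": 0.9, "jaw": 0}, {"x": 0, "y": 0, "z": 0, "wx": 0, "wy": 0, "wz": 0.9, "jaw": 0}, {"x": 0, "y": 0, "z": 0, "wx": 0, "wy": 0, "wz": 0.9, "jaw": 0}, {"x": 0, "y": 0, "z": 0, "wx": 0, "wy": 0, "wz": 0.4, "jaw": 0}, {"x": 0, "y": 0, "z": 0, "wx": 0, "wy": 0, "wz": 0, "jaw": 0}]}}

```text
time_s: 39.73
ee_pos: [0.4402, -0.0148, 0.1079]
eef_rot: [3.14, 0.0, 1.717]
force: [-0.6, 1.5, 4.0]
grip_width: 0.0558
```

```bash
python3 - <<'E'
from h import *
plan(.4395,-.0147,.1079,np.radians(99.0)); print(ctrl.get_obs()['moment'])
E
```

```text
t 39.73 at [ 0.4402 -0.0148  0.1079] yaw 1.7173 q6 -0.263 F [-0.6  1.5  4. ] w 0.0558
units: wz -0.13 | x 0.01 y -0.03 z -0.00 q6 after ~ -0.191
[ 0.25983063  0.00245555 -0.01987189]
```

Request:
{"op": "carry_out", "data": {"deltas": [{"x": 0, "y": 0, "z": 0, "wx": 0, "wy": 0, "wz": 0, "jaw": 100}, {"x": 0, "y": 0, "z": 0, "wx": 0, "wy": 0, "wz": 0, "jaw": 100}, {"x": 0, "y": 0, "z": 0, "wx": 0, "wy": 0, "wz": 0, "jaw": 100}, {"x": 0, "y": 0, "z": 0, "wx": 0, "wy": 0, "wz": 0, "jaw": 100}, {"x": 0, "y": 0, "z": -0.4, "wx": 0, "wy": 0, "wz": 0, "jaw": 100}, {"x": 0, "y": 0, "z": -0.9, "wx": 0, "wy": 0, "wz": 0, "jaw": 100}, {"x": 0, "y": 0, "z": -0.9, "wx": 0, "wy": 0, "wz": 0, "jaw": 100}, {"x": 0, "y": 0, "z": -0.9, "wx": 0, "wy": 0, "wz": 0, "jaw": 100}, {"x": 0, "y": 0, "z": -0.9, "wx": 0, "wy": 0, "wz": -1, "jaw": 100}, {"x": 0, "y": 0, "z": -0.9, "wx": 0, "wy": 0, "wz": -1, "jaw": 100}, {"x": 0, "y": 0, "z": -0.9, "wx": 0, "wy": 0, "wz": -1, "jaw": 100}, {"x": 0, "y": 0, "z": -0.9, "wx": 0, "wy": 0, "wz": -1, "jaw": 100}]}}

```text
time_s: 40.73
ee_pos: [0.4395, -0.0148, 0.2428]
eef_rot: [3.141, 0.0, 2.043]
force: [0.0, 0.2, -0.6]
grip_width: 0.0936
```

```bash
python3 - <<'E'
from h import *
im,p=wpic("w13")
x=brassfit(im,p,(.44,-.0145,1.72),.163,"st3",lo=(18,60,120),hi=(38,200,255),r=80)
plan(.497,-.34,.24,np.radians(138))
E
```

```text
brass [ 0.4405 -0.0147  1.7146] deg 98.2 res 0.169 px 2269.0
t 40.78 at [ 0.4406 -0.015   0.2461] yaw 2.0491 q6 -0.595 F [-0.7  0.4  3.9] w 0.0941
units: wz -4.49 | x -12.97 y -10.19 z 0.30 q6 after ~ -1.438
```

View pics/st3.png

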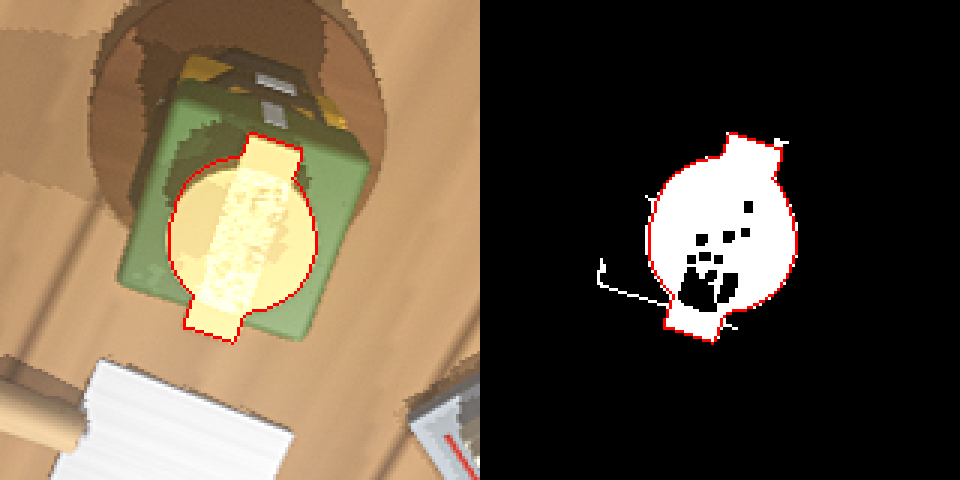

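Request:
{"op": "carry_out", "data": {"deltas": [{"x": 0, "y": 0, "z": 0, "wx": 0, "wy": 0, "wz": -0.9, "jaw": 100}, {"x": 0, "y": 0, "z": 0, "wx": 0, "wy": 0, "wz": -0.9, "jaw": 100}, {"x": 0, "y": 0, "z": 0, "wx": 0, "wy": 0, "wz": -0.9, "jaw": 100}, {"x": 0, "y": 0, "z": 0, "wx": 0, "wy": 0, "wz": -0.9, "jaw": 100}, {"x": 0, "y": 0, "z": 0, "wx": 0, "wy": 0, "wz": -0.9, "jaw": 100}, {"x": -0.76, "y": -0.6, "z": 0, "wx": 0, "wy": 0, "wz": 0, "jaw": 100}, {"x": -0.76, "y": -0.6, "z": 0, "wx": 0, "wy": 0, "wz": 0, "jaw": 100}, {"x": -0.76, "y": -0.6, "z": 0, "wx": 0, "wy": 0, "wz": 0, "jaw": 100}, {"x": -0.76, "y": -0.6, "z": 0, "wx": 0, "wy": 0, "wz": 0, "jaw": 100}, {"x": -0.76, "y": -0.6, "z": 0, "wx": 0, "wy": 0, "wz": 0, "jaw": 100}, {"x": -0.76, "y": -0.6, "z": 0, "wx": 0, "wy": 0, "wz": 0, "jaw": 100}, {"x": -0.76, "y": -0.6, "z": 0, "wx": 0, "wy": 0, "wz": 0, "jaw": 100}]}}

```text
time_s: 41.78
ee_pos: [0.4612, -0.1496, 0.2414]
eef_rot: [3.142, 0.0, 2.398]
force: [-0.3, 0.3, -0.3]
grip_width: 0.0937
```

Request:
{"op": "carry_out", "data": {"deltas": [{"x": -0.76, "y": -0.6, "z": 0, "wx": 0, "wy": 0, "wz": 0, "jaw": 100}, {"x": -0.76, "y": -0.6, "z": 0, "wx": 0, "wy": 0, "wz": 0, "jaw": 100}, {"x": -0.76, "y": -0.6, "z": 0, "wx": 0, "wy": 0, "wz": 0, "jaw": 100}, {"x": -0.76, "y": -0.6, "z": 0, "wx": 0, "wy": 0, "wz": 0, "jaw": 100}, {"x": -0.76, "y": -0.6, "z": 0, "wx": 0, "wy": 0, "wz": 0, "jaw": 100}, {"x": -0.76, "y": -0.6, "z": 0, "wx": 0, "wy": 0, "wz": 0, "jaw": 100}, {"x": -0.76, "y": -0.6, "z": 0, "wx": 0, "wy": 0, "wz": 0, "jaw": 100}, {"x": -0.76, "y": -0.6, "z": 0, "wx": 0, "wy": 0, "wz": 0, "jaw": 100}, {"x": -0.76, "y": -0.6, "z": 0, "wx": 0, "wy": 0, "wz": 0, "jaw": 100}, {"x": -0.76, "y": -0.6, "z": 0, "wx": 0, "wy": 0, "wz": 0, "jaw": 100}, {"x": 0, "y": 0, "z": 0, "wx": 0, "wy": 0, "wz": 0, "jaw": 100}]}}

```text
time_s: 42.7
ee_pos: [0.4918, -0.3423, 0.2407]
eef_rot: [-3.141, -0.001, 2.396]
force: [-0.8, 0.0, -0.0]
grip_width: 0.0942
```

```bash
python3 - <<'E'
from h import *
im,p=wpic("w14")
x=platefit(im,p,(.497,-.34),.107,name="pf14",hi=(60,60,255))
plan(x[0],x[1],.096,x[2]+np.pi)
E
```

```text
plate 0.4971 -0.342 deg -42.7 or 137.3 rad -0.7456 LxW 120.7 97.1
t 42.75 at [ 0.4918 -0.3408  0.2406] yaw 2.3964 q6 -1.493 F [ 0.1  0.7 -0.1] w 0.094
units: wz 0.01 | x -0.24 y 0.14 z 7.23 q6 after ~ -1.428
```

View pics/pf14.png

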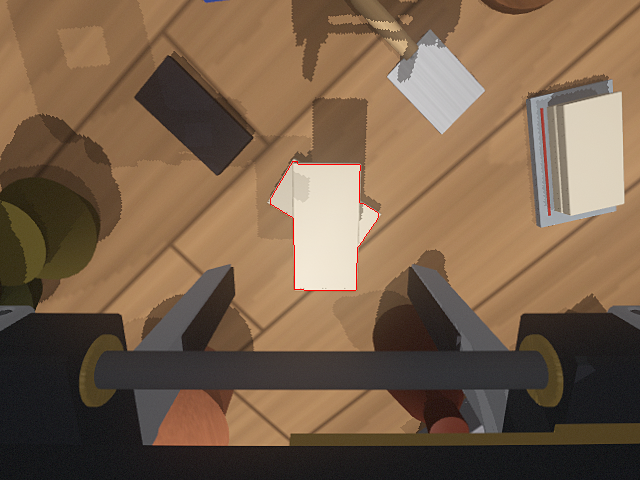

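```bash
python3 - <<'E'
from h import *
p=ctrl.camera_params("wrist")
c=[atz(p,(r,k),.107)[:2] for k,r in ((295,164),(360,164),(357,290),(294.5,290))]
c=np.array(c); m=c.mean(0); v=(c[0]+c[1]-c[2]-c[3])/2; print(m,np.linalg.norm(v),np.linalg.norm(c[0]-c[1]),np.degrees(np.arctan2(v[1],v[0])))
plan(m[0],m[1],.096,np.arctan2(v[1],v[0]))
E
```

```text
[ 0.4995178  -0.33970766] 0.11814017166209101 0.05654001949181351 136.7777437023015
t 42.75 at [ 0.4918 -0.3408  0.2406] yaw 2.3964 q6 -1.493 F [ 0.1  0.7 -0.1] w 0.094
units: wz 0.12 | x -0.25 y 0.31 z 7.23 q6 after ~ -1.414
```

Request:
{"op": "carry_out", "data": {"deltas": [{"x": -0.25, "y": 0.31, "z": 0.3, "wx": 0, "wy": 0, "wz": 0.1, "jaw": 100}, {"x": 0, "y": 0, "z": 0.9, "wx": 0, "wy": 0, "wz": 0, "jaw": 100}, {"x": 0, "y": 0, "z": 0.9, "wx": 0, "wy": 0, "wz": 0, "jaw": 100}, {"x": 0, "y": 0, "z": 0.9, "wx": 0, "wy": 0, "wz": 0, "jaw": 100}, {"x": 0, "y": 0, "z": 0.9, "wx": 0, "wy": 0, "wz": 0, "jaw": 100}, {"x": 0, "y": 0, "z": 0.9, "wx": 0, "wy": 0, "wz": 0, "jaw": 100}, {"x": 0, "y": 0, "z": 0.9, "wx": 0, "wy": 0, "wz": 0, "jaw": 100}, {"x": 0, "y": 0, "z": 0.9, "wx": 0, "wy": 0, "wz": 0, "jaw": 100}, {"x": 0, "y": 0, "z": 0.9, "wx": 0, "wy": 0, "wz": 0, "jaw": 100}, {"x": 0, "y": 0, "z": 0, "wx": 0, "wy": 0, "wz": 0, "jaw": 100}, {"x": 0, "y": 0, "z": 0, "wx": 0, "wy": 0, "wz": 0, "jaw": 0}, {"x": 0, "y": 0, "z": 0, "wx": 0, "wy": 0, "wz": 0, "jaw": 0}]}}

```text
time_s: 43.75
ee_pos: [0.5006, -0.3384, 0.0924]
eef_rot: [3.141, 0.001, 2.391]
force: [0.2, -0.8, 0.1]
grip_width: 0.0843
```

Request:
{"op": "carry_out", "data": {"deltas": [{"x": 0, "y": 0, "z": 0, "wx": 0, "wy": 0, "wz": 0, "jaw": 0}, {"x": 0, "y": 0, "z": 0, "wx": 0, "wy": 0, "wz": 0, "jaw": 0}, {"x": 0, "y": 0, "z": 0, "wx": 0, "wy": 0, "wz": 0, "jaw": 0}, {"x": 0, "y": 0, "z": 0, "wx": 0, "wy": 0, "wz": 0, "jaw": 0}, {"x": 0, "y": 0, "z": 0, "wx": 0, "wy": 0, "wz": 0, "jaw": 0}]}}

```text
time_s: 44.17
ee_pos: [0.5, -0.3391, 0.092]
eef_rot: [-3.141, 0.001, 2.391]
force: [-2.6, -1.6, 5.5]
grip_width: 0.06
```

```bash
python3 - <<'E'
from h import *
plan(.646,-.0895,.15,2.626)
E
```

```text
t 44.17 at [ 0.5    -0.3391  0.092 ] yaw 2.3906 q6 -1.476 F [-2.6 -1.6  5.5] w 0.06
units: wz -2.94 | x -0.20 y 14.46 z -2.90 q6 after ~ -1.193
```

Request:
{"op": "carry_out", "data": {"deltas": [{"x": 0, "y": 0, "z": -0.5, "wx": 0, "wy": 0, "wz": 0, "jaw": 0}, {"x": 0, "y": 0, "z": -0.9, "wx": 0, "wy": 0, "wz": -0.98, "jaw": 0}, {"x": 0, "y": 0, "z": -0.9, "wx": 0, "wy": 0, "wz": -0.98, "jaw": 0}, {"x": 0, "y": 0, "z": -0.6, "wx": 0, "wy": 0, "wz": -0.98, "jaw": 0}, {"x": 0, "y": 0.9, "z": 0, "wx": 0, "wy": 0, "wz": 0, "jaw": 0}, {"x": 0, "y": 0.9, "z": 0, "wx": 0, "wy": 0, "wz": 0, "jaw": 0}, {"x": 0, "y": 0.9, "z": 0, "wx": 0, "wy": 0, "wz": 0, "jaw": 0}, {"x": 0, "y": 0.9, "z": 0, "wx": 0, "wy": 0, "wz": 0, "jaw": 0}, {"x": 0, "y": 0.9, "z": 0, "wx": 0, "wy": 0, "wz": 0, "jaw": 0}, {"x": 0, "y": 0.9, "z": 0, "wx": 0, "wy": 0, "wz": 0, "jaw": 0}, {"x": 0, "y": 0.9, "z": 0, "wx": 0, "wy": 0, "wz": 0, "jaw": 0}, {"x": 0, "y": 0.9, "z": 0, "wx": 0, "wy": 0, "wz": 0, "jaw": 0}]}}

```text
time_s: 45.17
ee_pos: [0.5712, -0.2124, 0.1496]
eef_rot: [3.141, -0.0, 2.626]
force: [-0.1, -0.8, -1.6]
grip_width: 0.06
```

Request:
{"op": "carry_out", "data": {"deltas": [{"x": -0.2, "y": 0.9, "z": 0, "wx": 0, "wy": 0, "wz": 0, "jaw": 0}, {"x": 0, "y": 0.9, "z": 0, "wx": 0, "wy": 0, "wz": 0, "jaw": 0}, {"x": 0, "y": 0.9, "z": 0, "wx": 0, "wy": 0, "wz": 0, "jaw": 0}, {"x": 0, "y": 0.9, "z": 0, "wx": 0, "wy": 0, "wz": 0, "jaw": 0}, {"x": 0, "y": 0.9, "z": 0, "wx": 0, "wy": 0, "wz": 0, "jaw": 0}, {"x": 0, "y": 0.9, "z": 0, "wx": 0, "wy": 0, "wz": 0, "jaw": 0}, {"x": 0, "y": 0.9, "z": 0, "wx": 0, "wy": 0, "wz": 0, "jaw": 0}, {"x": 0, "y": 0.9, "z": 0, "wx": 0, "wy": 0, "wz": 0, "jaw": 0}, {"x": 0, "y": 0, "z": 0, "wx": 0, "wy": 0, "wz": 0, "jaw": 0}]}}

```text
time_s: 45.92
ee_pos: [0.6463, -0.0872, 0.1493]
eef_rot: [3.141, -0.001, 2.628]
force: [-0.8, -0.3, -2.3]
grip_width: 0.0598
```

```bash
python3 - <<'E'
from h import *
plan(.646,-.0895,.038,2.626)
im=ctrl.camera("scene");cv2.imwrite("pics/s15.png",im); wpic("w15")
E
```

```text
t 45.92 at [ 0.6463 -0.0872  0.1493] yaw 2.6284 q6 -1.249 F [-0.8 -0.3 -2.3] w 0.0598
units: wz 0.03 | x -0.04 y -0.10 z 5.57 q6 after ~ -1.193
```

View pics/s15.png

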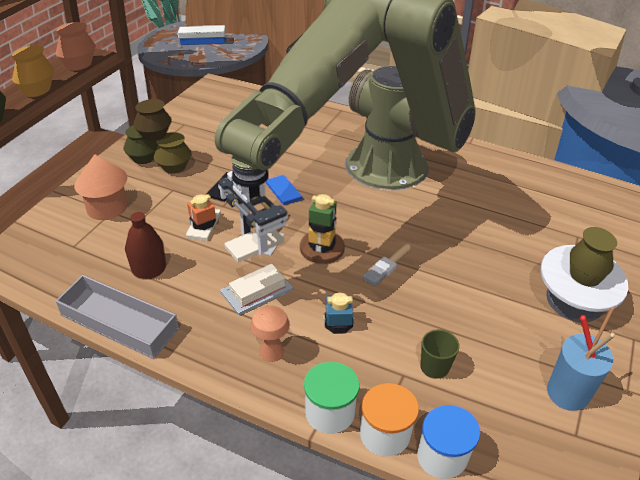

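View pics/w15.png

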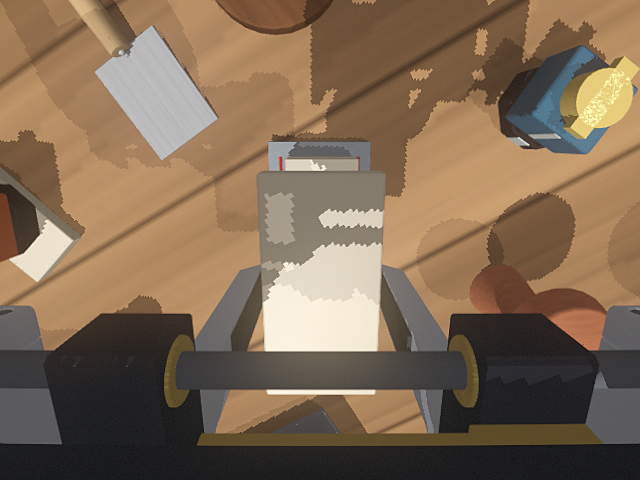

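Request:
{"op": "carry_out", "data": {"deltas": [{"x": 0, "y": -0.08, "z": 0.5, "wx": 0, "wy": 0, "wz": 0, "jaw": 0}, {"x": 0, "y": 0, "z": 0.9, "wx": 0, "wy": 0, "wz": 0, "jaw": 0}, {"x": 0, "y": 0, "z": 0.9, "wx": 0, "wy": 0, "wz": 0, "jaw": 0}, {"x": 0, "y": 0, "z": 0.9, "wx": 0, "wy": 0, "wz": 0, "jaw": 0}, {"x": 0, "y": 0, "z": 0.9, "wx": 0, "wy": 0, "wz": 0, "jaw": 0}, {"x": 0, "y": 0, "z": 0.8, "wx": 0, "wy": 0, "wz": 0, "jaw": 0}, {"x": 0, "y": 0, "z": 0.4, "wx": 0, "wy": 0, "wz": 0, "jaw": 0}, {"x": 0, "y": 0, "z": 0.2, "wx": 0, "wy": 0, "wz": 0, "jaw": 0}, {"x": 0, "y": 0, "z": 0.07, "wx": 0, "wy": 0, "wz": 0, "jaw": 0}, {"x": 0, "y": 0, "z": 0, "wx": 0, "wy": 0, "wz": 0, "jaw": 0}]}}

```text
time_s: 46.85
ee_pos: [0.6445, -0.0921, 0.0385]
eef_rot: [-3.142, 0.0, 2.625]
force: [0.3, 0.8, -1.4]
grip_width: 0.0598
```

Request:
{"op": "carry_out", "data": {"deltas": [{"x": 0, "y": 0, "z": 0.06, "wx": 0, "wy": 0, "wz": 0, "jaw": 0}, {"x": 0, "y": 0, "z": 0, "wx": 0, "wy": 0, "wz": 0, "jaw": 0}, {"x": 0, "y": 0, "z": 0, "wx": 0, "wy": 0, "wz": 0, "jaw": 90}, {"x": 0, "y": 0, "z": 0, "wx": 0, "wy": 0, "wz": 0, "jaw": 90}, {"x": 0, "y": 0, "z": 0, "wx": 0, "wy": 0, "wz": 0, "jaw": 90}, {"x": 0, "y": 0, "z": -0.5, "wx": 0, "wy": 0, "wz": 0, "jaw": 90}, {"x": 0, "y": 0, "z": -1, "wx": 0, "wy": 0, "wz": 0, "jaw": 100}, {"x": 0, "y": 0, "z": -1, "wx": 0, "wy": 0, "wz": 0, "jaw": 100}, {"x": 0, "y": 0, "z": -1, "wx": 0, "wy": 0, "wz": 0, "jaw": 100}, {"x": 0, "y": 0, "z": -1, "wx": 0, "wy": 0, "wz": 0, "jaw": 100}, {"x": 0, "y": 0, "z": -1, "wx": 0, "wy": 0, "wz": 0, "jaw": 100}, {"x": 0, "y": 0, "z": -1, "wx": 0, "wy": 0, "wz": 0, "jaw": 100}]}}

```text
time_s: 47.85
ee_pos: [0.6446, -0.0914, 0.1686]
eef_rot: [3.141, 0.001, 2.626]
force: [0.6, 0.3, 0.4]
grip_width: 0.0938
```

```bash
python3 - <<'E'
from h import *
im,p=wpic("w16")
platefit(im,p,(.646,-.09),.052,name="pf16",lo=(0,0,215),hi=(60,60,255))
im=ctrl.camera("top");cv2.imwrite("pics/t16.png",im)
cv2.imwrite("pics/t16c.png",cv2.resize(im[215:300,440:540],None,fx=6,fy=6))
plan(.5,-.341,.21,2.626)
E
```

```text
plate 0.647 -0.091 deg -29.6 or 150.4 rad -0.516 LxW 118.1 62.2
t 47.95 at [ 0.6459 -0.0917  0.1711] yaw 2.6261 q6 -1.252 F [ 0.1 -0.5  0.5] w 0.0939
units: wz 0.00 | x 0.20 y -14.44 z -1.94 q6 after ~ -1.654
```

View pics/pf16.png

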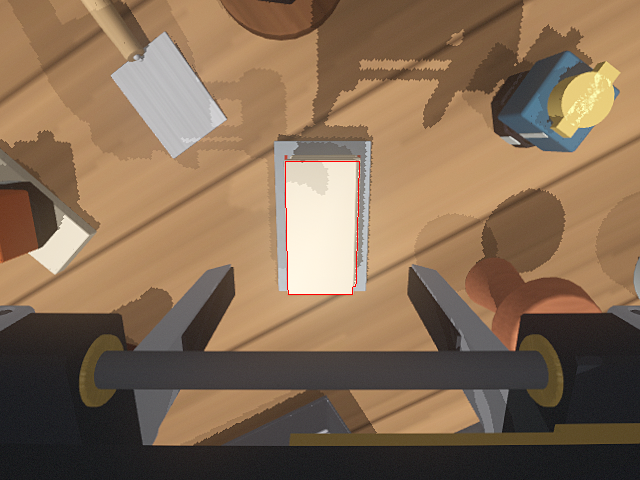

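View pics/t16c.png

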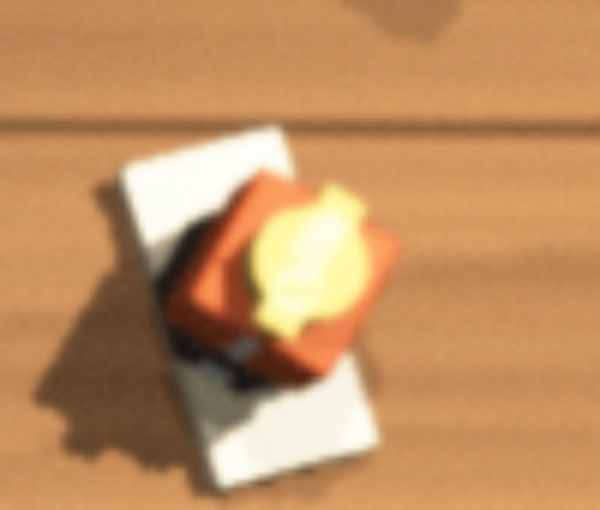

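Request:
{"op": "carry_out", "data": {"deltas": [{"x": 0.2, "y": -0.9, "z": -1, "wx": 0, "wy": 0, "wz": -0.3, "jaw": 100}, {"x": 0, "y": -0.97, "z": -0.94, "wx": 0, "wy": 0, "wz": 0, "jaw": 100}, {"x": 0, "y": -0.97, "z": 0, "wx": 0, "wy": 0, "wz": 0, "jaw": 100}, {"x": 0, "y": -0.97, "z": 0, "wx": 0, "wy": 0, "wz": 0, "jaw": 100}, {"x": 0, "y": -0.97, "z": 0, "wx": 0, "wy": 0, "wz": 0, "jaw": 100}, {"x": 0, "y": -0.97, "z": 0, "wx": 0, "wy": 0, "wz": 0, "jaw": 100}, {"x": 0, "y": -0.97, "z": 0, "wx": 0, "wy": 0, "wz": 0, "jaw": 100}, {"x": 0, "y": -0.97, "z": 0, "wx": 0, "wy": 0, "wz": 0, "jaw": 100}, {"x": 0, "y": -0.97, "z": 0, "wx": 0, "wy": 0, "wz": 0, "jaw": 100}, {"x": 0, "y": -0.97, "z": 0, "wx": 0, "wy": 0, "wz": 0, "jaw": 100}, {"x": 0, "y": -0.97, "z": 0, "wx": 0, "wy": 0, "wz": 0, "jaw": 100}, {"x": 0, "y": -0.97, "z": 0, "wx": 0, "wy": 0, "wz": 0, "jaw": 100}]}}

```text
time_s: 48.95
ee_pos: [0.5309, -0.2939, 0.2049]
eef_rot: [3.141, -0.001, 2.65]
force: [0.4, -1.3, -0.4]
grip_width: 0.094
```

Request:
{"op": "carry_out", "data": {"deltas": [{"x": 0, "y": -0.97, "z": 0, "wx": 0, "wy": 0, "wz": 0, "jaw": 100}, {"x": 0, "y": -0.97, "z": 0, "wx": 0, "wy": 0, "wz": 0, "jaw": 100}, {"x": 0, "y": -0.97, "z": 0, "wx": 0, "wy": 0, "wz": 0, "jaw": 100}, {"x": 0, "y": 0, "z": 0, "wx": 0, "wy": 0, "wz": 0, "jaw": 100}, {"x": 0, "y": 0, "z": 0, "wx": 0, "wy": 0, "wz": 0, "jaw": 100}]}}

```text
time_s: 49.37
ee_pos: [0.5037, -0.3449, 0.2049]
eef_rot: [3.141, -0.001, 2.649]
force: [-0.1, 0.3, 0.3]
grip_width: 0.0938
```

```bash
python3 - <<'E'
from h import *
im,p=wpic("w17")
x=brassfit(im,p,(.5,-.342,2.65),.093,"a1fit",lo=(18,50,120),hi=(38,170,255),r=70)
plan(x[0],x[1],.037,x[2])
E
```

```text
brass [ 0.4984 -0.3402  2.6085] deg 149.5 res 0.015 px 1961.0
t 49.42 at [ 0.5041 -0.3443  0.2051] yaw 2.6496 q6 -1.738 F [0.5 0.3 0.6] w 0.094
units: wz 0.51 | x 0.35 y 0.03 z 8.40 q6 after ~ -1.637
```

View pics/w17.png

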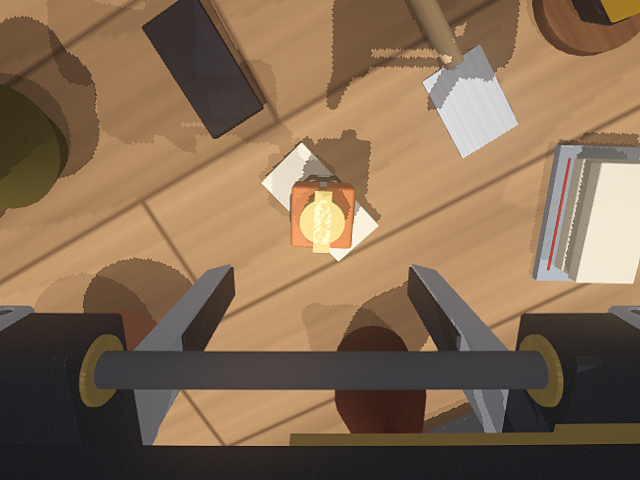

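View pics/a1fit.png

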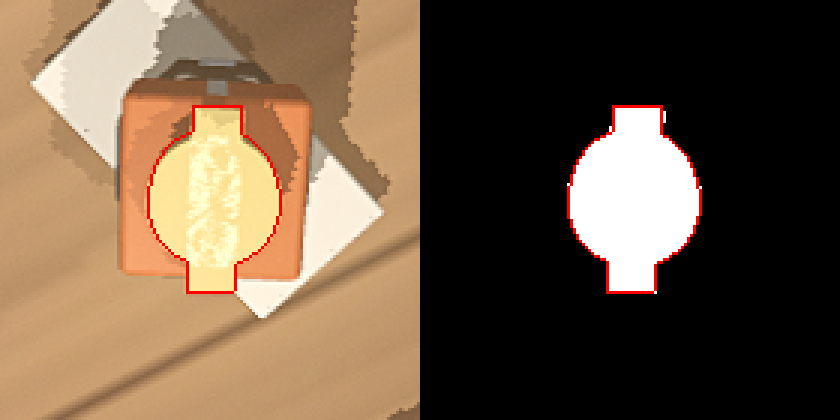

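Request:
{"op": "carry_out", "data": {"deltas": [{"x": 0, "y": 0, "z": 0.1, "wx": 0, "wy": 0, "wz": 0.51, "jaw": 100}, {"x": 0.35, "y": 0.03, "z": 0.9, "wx": 0, "wy": 0, "wz": 0, "jaw": 100}, {"x": 0, "y": 0, "z": 0.9, "wx": 0, "wy": 0, "wz": 0, "jaw": 100}, {"x": 0, "y": 0, "z": 0.9, "wx": 0, "wy": 0, "wz": 0, "jaw": 100}, {"x": 0, "y": 0, "z": 0.9, "wx": 0, "wy": 0, "wz": 0, "jaw": 100}, {"x": 0, "y": 0, "z": 0.9, "wx": 0, "wy": 0, "wz": 0, "jaw": 100}, {"x": 0, "y": 0, "z": 0.9, "wx": 0, "wy": 0, "wz": 0, "jaw": 100}, {"x": 0, "y": 0, "z": 0.9, "wx": 0, "wy": 0, "wz": 0, "jaw": 100}, {"x": 0, "y": 0, "z": 0.9, "wx": 0, "wy": 0, "wz": 0, "jaw": 100}, {"x": 0, "y": 0, "z": 0.8, "wx": 0, "wy": 0, "wz": 0, "jaw": 100}, {"x": 0, "y": 0, "z": 0.25, "wx": 0, "wy": 0, "wz": 0, "jaw": 100}, {"x": 0, "y": 0, "z": 0, "wx": 0, "wy": 0, "wz": 0, "jaw": 100}]}}

```text
time_s: 50.42
ee_pos: [0.4983, -0.3393, 0.0372]
eef_rot: [3.141, -0.002, 2.61]
force: [-0.3, 0.2, -0.9]
grip_width: 0.0943
```

Request:
{"op": "carry_out", "data": {"deltas": [{"x": 0, "y": 0, "z": 0, "wx": 0, "wy": 0, "wz": 0, "jaw": 0}, {"x": 0, "y": 0, "z": 0, "wx": 0, "wy": 0, "wz": 0, "jaw": 0}, {"x": 0, "y": 0, "z": 0, "wx": 0, "wy": 0, "wz": 0, "jaw": 0}, {"x": 0, "y": 0, "z": 0, "wx": 0, "wy": 0, "wz": 0, "jaw": 0}, {"x": 0, "y": 0, "z": 0, "wx": 0, "wy": 0, "wz": 0, "jaw": 0}, {"x": 0, "y": 0, "z": 0, "wx": 0, "wy": 0, "wz": 0, "jaw": 0}]}}

```text
time_s: 50.92
ee_pos: [0.4984, -0.3406, 0.0388]
eef_rot: [-3.142, 0.0, 2.609]
force: [0.2, -0.4, -0.0]
grip_width: 0.0571
```

Request:
{"op": "carry_out", "data": {"deltas": [{"x": 0, "y": 0, "z": -0.5, "wx": 0, "wy": 0, "wz": 0, "jaw": 0}, {"x": 0, "y": 0, "z": -0.95, "wx": 0, "wy": 0, "wz": 0, "jaw": 0}, {"x": 0, "y": 0, "z": -0.95, "wx": 0, "wy": 0, "wz": 1, "jaw": 0}, {"x": 0, "y": 0, "z": -0.95, "wx": 0, "wy": 0, "wz": 1, "jaw": 0}, {"x": 0, "y": 0, "z": -0.95, "wx": 0, "wy": 0, "wz": 1, "jaw": 0}, {"x": 0, "y": 0, "z": -0.95, "wx": 0, "wy": 0, "wz": 1, "jaw": 0}, {"x": 0, "y": 0, "z": -0.95, "wx": 0, "wy": 0, "wz": 1, "jaw": 0}, {"x": 0, "y": 0, "z": -0.95, "wx": 0, "wy": 0, "wz": 1, "jaw": 0}, {"x": 0, "y": 0, "z": -0.95, "wx": 0, "wy": 0, "wz": 1, "jaw": 0}, {"x": 0, "y": 0, "z": -0.95, "wx": 0, "wy": 0, "wz": 1, "jaw": 0}, {"x": 0, "y": 0, "z": -0.95, "wx": 0, "wy": 0, "wz": 1, "jaw": 0}, {"x": 0, "y": 0, "z": -0.95, "wx": 0, "wy": 0, "wz": 1, "jaw": 0}]}}

```text
time_s: 51.92
ee_pos: [0.4979, -0.3403, 0.2587]
eef_rot: [-3.141, -0.0, 1.805]
force: [0.4, -0.4, -3.2]
grip_width: 0.0555
```

```bash
python3 - <<'E'
from h import *
plan(.4402,-.0147,.26,np.radians(98.2))
wpic("w18")
E
```

```text
t 51.92 at [ 0.4979 -0.3403  0.2587] yaw 1.8051 q6 -0.895 F [ 0.4 -0.4 -3.2] w 0.0555
units: wz 1.14 | x 16.52 y -0.54 z -0.06 q6 after ~ -0.176
```

View pics/w18.png

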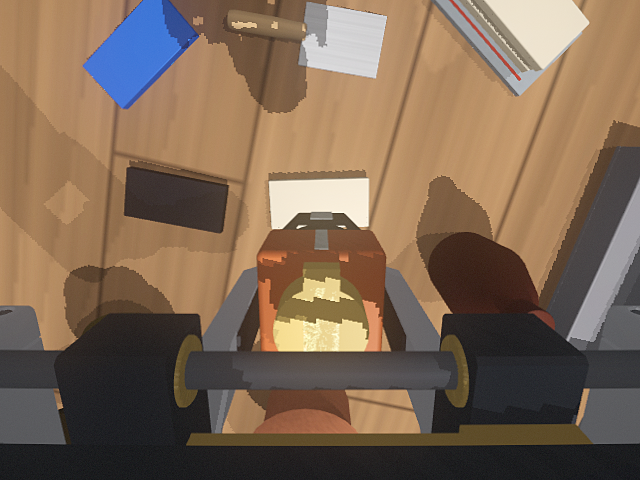

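Request:
{"op": "carry_out", "data": {"deltas": [{"x": 0, "y": 0, "z": 0, "wx": 0, "wy": 0, "wz": 0.57, "jaw": 0}, {"x": 0, "y": 0, "z": 0, "wx": 0, "wy": 0, "wz": 0.57, "jaw": 0}, {"x": 0.97, "y": -0.03, "z": 0, "wx": 0, "wy": 0, "wz": 0, "jaw": 0}, {"x": 0.97, "y": -0.03, "z": 0, "wx": 0, "wy": 0, "wz": 0, "jaw": 0}, {"x": 0.97, "y": -0.03, "z": 0, "wx": 0, "wy": 0, "wz": 0, "jaw": 0}, {"x": 0.97, "y": -0.03, "z": 0, "wx": 0, "wy": 0, "wz": 0, "jaw": 0}, {"x": 0.97, "y": -0.03, "z": 0, "wx": 0, "wy": 0, "wz": 0, "jaw": 0}, {"x": 0.97, "y": -0.03, "z": 0, "wx": 0, "wy": 0, "wz": 0, "jaw": 0}, {"x": 0.97, "y": -0.03, "z": 0, "wx": 0, "wy": 0, "wz": 0, "jaw": 0}, {"x": 0.97, "y": -0.03, "z": 0, "wx": 0, "wy": 0, "wz": 0, "jaw": 0}, {"x": 0.97, "y": -0.03, "z": 0, "wx": 0, "wy": 0, "wz": 0, "jaw": 0}, {"x": 0.97, "y": -0.03, "z": 0, "wx": 0, "wy": 0, "wz": 0, "jaw": 0}]}}

```text
time_s: 52.97
ee_pos: [0.4633, -0.1485, 0.2571]
eef_rot: [-3.141, -0.0, 1.72]
force: [-0.2, -0.1, -3.9]
grip_width: 0.0559
```

Request:
{"op": "carry_out", "data": {"deltas": [{"x": 0.97, "y": -0.03, "z": 0, "wx": 0, "wy": 0, "wz": 0, "jaw": 0}, {"x": 0.97, "y": -0.03, "z": 0, "wx": 0, "wy": 0, "wz": 0, "jaw": 0}, {"x": 0.97, "y": -0.03, "z": 0, "wx": 0, "wy": 0, "wz": 0, "jaw": 0}, {"x": 0, "y": 0, "z": 0, "wx": 0, "wy": 0, "wz": 0, "jaw": 0}, {"x": 0, "y": 0, "z": 0, "wx": 0, "wy": 0, "wz": 0, "jaw": 0}]}}

```text
time_s: 53.38
ee_pos: [0.4533, -0.0916, 0.2574]
eef_rot: [-3.142, 0.0, 1.721]
force: [-0.6, -0.5, -3.6]
grip_width: 0.0558
```

```bash
python3 - <<'E'
from h import *
im,p=wpic("w19")
x=brassfit(im,p,(.4405,-.0147,1.714),.163,"st4",lo=(18,50,120),hi=(38,190,255),r=70)
plan(x[0],x[1],.26,x[2])
E
```

```text
brass [ 0.4403 -0.0144  1.7212] deg 98.6 res 0.03 px 2629.0
t 53.43 at [ 0.4535 -0.0922  0.2573] yaw 1.7199 q6 -0.429 F [-0.2  0.2 -3.3] w 0.056
units: wz -0.02 | x 3.95 y -0.07 z -0.13 q6 after ~ -0.183
```

View pics/st4.png

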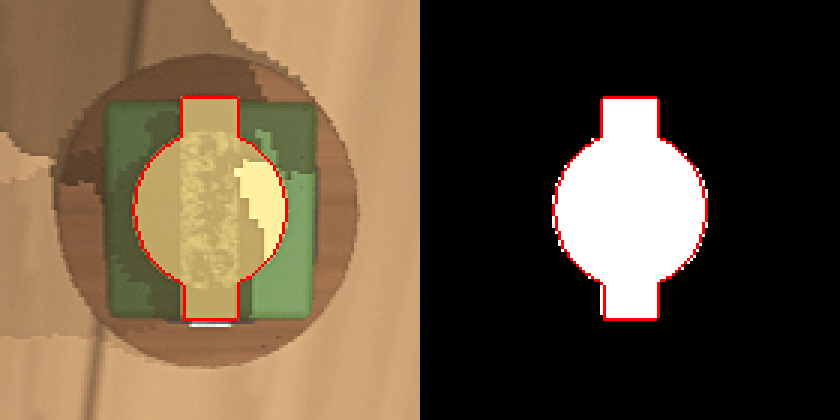

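Request:
{"op": "carry_out", "data": {"deltas": [{"x": 0.99, "y": -0.02, "z": 0, "wx": 0, "wy": 0, "wz": 0, "jaw": 0}, {"x": 0.99, "y": -0.02, "z": 0, "wx": 0, "wy": 0, "wz": 0, "jaw": 0}, {"x": 0.99, "y": -0.02, "z": 0, "wx": 0, "wy": 0, "wz": 0, "jaw": 0}, {"x": 0.98, "y": 0, "z": 0, "wx": 0, "wy": 0, "wz": 0, "jaw": 0}, {"x": 0, "y": 0, "z": 0.6, "wx": 0, "wy": 0, "wz": 0, "jaw": 0}, {"x": 0, "y": 0, "z": 0.9, "wx": 0, "wy": 0, "wz": 0, "jaw": 0}, {"x": 0, "y": 0, "z": 0.9, "wx": 0, "wy": 0, "wz": 0, "jaw": 0}, {"x": 0, "y": 0, "z": 0.7, "wx": 0, "wy": 0, "wz": 0, "jaw": 0}, {"x": 0, "y": 0, "z": 0.2, "wx": 0, "wy": 0, "wz": 0, "jaw": 0}, {"x": 0, "y": 0, "z": 0.15, "wx": 0, "wy": 0, "wz": 0, "jaw": 0}, {"x": 0, "y": 0, "z": 0.15, "wx": 0, "wy": 0, "wz": 0, "jaw": 0}, {"x": 0, "y": 0, "z": 0, "wx": 0, "wy": 0, "wz": 0, "jaw": 0}]}}

```text
time_s: 54.43
ee_pos: [0.441, -0.0145, 0.1856]
eef_rot: [3.141, 0.0, 1.718]
force: [-0.2, 0.8, -4.1]
grip_width: 0.0559
```

Request:
{"op": "carry_out", "data": {"deltas": [{"x": 0, "y": 0, "z": 0.15, "wx": 0, "wy": 0, "wz": 0, "jaw": 0}, {"x": 0, "y": 0, "z": 0.15, "wx": 0, "wy": 0, "wz": 0, "jaw": 0}, {"x": 0, "y": 0, "z": 0.15, "wx": 0, "wy": 0, "wz": 0, "jaw": 0}, {"x": 0, "y": 0, "z": 0.1, "wx": 0, "wy": 0, "wz": 0, "jaw": 0}, {"x": 0, "y": 0, "z": 0, "wx": 0, "wy": 0, "wz": 0, "jaw": 0}]}}

```text
time_s: 54.85
ee_pos: [0.4407, -0.0142, 0.174]
eef_rot: [-3.141, -0.0, 1.718]
force: [0.9, -0.3, -3.3]
grip_width: 0.0563
```

Request:
{"op": "carry_out", "data": {"deltas": [{"x": 0, "y": 0, "z": 0.06, "wx": 0, "wy": 0, "wz": 0, "jaw": 0}, {"x": 0, "y": 0, "z": 0.03, "wx": 0, "wy": 0, "wz": 0, "jaw": 0}, {"x": 0, "y": 0, "z": 0, "wx": 0, "wy": 0, "wz": 0, "jaw": 0}]}}

```text
time_s: 55.1
ee_pos: [0.441, -0.0142, 0.173]
eef_rot: [3.141, 0.0, 1.718]
force: [-1.2, -0.1, 1.5]
grip_width: 0.0558
```

Request:
{"op": "carry_out", "data": {"deltas": [{"x": 0, "y": 0, "z": 0, "wx": 0, "wy": 0, "wz": 0.5, "jaw": 0}, {"x": 0, "y": 0, "z": 0, "wx": 0, "wy": 0, "wz": 0.8, "jaw": 0}, {"x": 0, "y": 0, "z": 0, "wx": 0, "wy": 0, "wz": 0.9, "jaw": 0}, {"x": 0, "y": 0, "z": 0, "wx": 0, "wy": 0, "wz": 0.9, "jaw": 0}, {"x": 0, "y": 0, "z": 0, "wx": 0, "wy": 0, "wz": 0.9, "jaw": 0}, {"x": 0, "y": 0, "z": 0, "wx": 0, "wy": 0, "wz": 0.9, "jaw": 0}]}}

```text
time_s: 55.6
ee_pos: [0.4411, -0.0144, 0.173]
eef_rot: [3.141, 0.0, 1.323]
force: [0.1, -1.9, 0.2]
grip_width: 0.0554
```

Request:
{"op": "carry_out", "data": {"deltas": [{"x": 0, "y": 0, "z": 0, "wx": 0, "wy": 0, "wz": 0.9, "jaw": 0}, {"x": 0, "y": 0, "z": 0, "wx": 0, "wy": 0, "wz": 0.9, "jaw": 0}, {"x": 0, "y": 0, "z": 0, "wx": 0, "wy": 0, "wz": 0.9, "jaw": 0}, {"x": 0, "y": 0, "z": 0, "wx": 0, "wy": 0, "wz": 0.9, "jaw": 0}, {"x": 0, "y": 0, "z": 0, "wx": 0, "wy": 0, "wz": 0.9, "jaw": 0}, {"x": 0, "y": 0, "z": 0, "wx": 0, "wy": 0, "wz": 0.9, "jaw": 0}, {"x": 0, "y": 0, "z": 0, "wx": 0, "wy": 0, "wz": 0.9, "jaw": 0}, {"x": 0, "y": 0, "z": 0, "wx": 0, "wy": 0, "wz": 0.9, "jaw": 0}, {"x": 0, "y": 0, "z": 0, "wx": 0, "wy": 0, "wz": 0.9, "jaw": 0}, {"x": 0, "y": 0, "z": 0, "wx": 0, "wy": 0, "wz": 0.9, "jaw": 0}, {"x": 0, "y": 0, "z": 0, "wx": 0, "wy": 0, "wz": 0.9, "jaw": 0}, {"x": 0, "y": 0, "z": 0, "wx": 0, "wy": 0, "wz": 0.9, "jaw": 0}]}}

```text
time_s: 56.6
ee_pos: [0.4411, -0.0143, 0.173]
eef_rot: [3.141, -0.001, 0.459]
force: [-0.7, -0.9, -0.2]
grip_width: 0.0557
```

Request:
{"op": "carry_out", "data": {"deltas": [{"x": 0, "y": 0, "z": 0, "wx": 0, "wy": 0, "wz": 0.9, "jaw": 0}, {"x": 0, "y": 0, "z": 0, "wx": 0, "wy": 0, "wz": 0.9, "jaw": 0}, {"x": 0, "y": 0, "z": 0, "wx": 0, "wy": 0, "wz": 0.9, "jaw": 0}, {"x": 0, "y": 0, "z": 0, "wx": 0, "wy": 0, "wz": 0.9, "jaw": 0}, {"x": 0, "y": 0, "z": 0, "wx": 0, "wy": 0, "wz": 0.35, "jaw": 0}, {"x": 0, "y": 0, "z": 0, "wx": 0, "wy": 0, "wz": 0, "jaw": 0}]}}

```text
time_s: 57.1
ee_pos: [0.4411, -0.0143, 0.173]
eef_rot: [3.141, -0.001, 0.145]
force: [-0.8, -0.0, 1.7]
grip_width: 0.0561
```

```bash
python3 - <<'E'
from h import *
plan(.4405,-.0145,.173,np.radians(8.5)); print(ctrl.get_obs()['moment'])
E
```

```text
t 57.1 at [ 0.4411 -0.0143  0.173 ] yaw 0.1446 q6 1.311 F [-0.8 -0.   1.7] w 0.0561
units: wz -0.05 | x -0.03 y 0.01 z -0.00 q6 after ~ 1.39
[-0.04593015  0.14668124 -0.05015044]
```

Request:
{"op": "carry_out", "data": {"deltas": [{"x": 0, "y": 0, "z": 0, "wx": 0, "wy": 0, "wz": 0, "jaw": 100}, {"x": 0, "y": 0, "z": 0, "wx": 0, "wy": 0, "wz": 0, "jaw": 100}, {"x": 0, "y": 0, "z": 0, "wx": 0, "wy": 0, "wz": 0, "jaw": 100}, {"x": 0, "y": 0, "z": 0, "wx": 0, "wy": 0, "wz": 0, "jaw": 100}, {"x": 0, "y": 0, "z": -0.4, "wx": 0, "wy": 0, "wz": 0, "jaw": 100}, {"x": 0, "y": 0, "z": -0.95, "wx": 0, "wy": 0, "wz": 0, "jaw": 100}, {"x": 0, "y": 0, "z": -0.95, "wx": 0, "wy": 0, "wz": 0, "jaw": 100}, {"x": 0, "y": 0, "z": -0.95, "wx": 0, "wy": 0, "wz": 0, "jaw": 100}, {"x": 0, "y": 0, "z": -0.95, "wx": 0, "wy": 0, "wz": -0.6, "jaw": 100}, {"x": 0, "y": 0, "z": -0.95, "wx": 0, "wy": 0, "wz": -0.6, "jaw": 100}, {"x": 0, "y": 0, "z": -0.95, "wx": 0, "wy": 0, "wz": -0.55, "jaw": 100}, {"x": 0, "y": 0, "z": 0, "wx": 0, "wy": 0, "wz": 0, "jaw": 100}]}}

```text
time_s: 58.1
ee_pos: [0.4417, -0.0143, 0.2986]
eef_rot: [3.139, -0.005, 0.289]
force: [-0.2, 0.1, 0.5]
grip_width: 0.0941
```

```bash
python3 - <<'E'
from h import *
im,p=wpic("w20")
x=brassfit(im,p,(.4405,-.0145,.145),.227,"st5",lo=(18,50,120),hi=(38,170,255),r=80)
im=ctrl.camera("scene");cv2.imwrite("pics/s20.png",im)
plan(.497,-.342,.15,np.radians(16.3))
E
```

```text
brass [ 0.4413 -0.0135  0.14  ] deg 8.0 res 0.014 px 2542.0
t 58.2 at [ 0.4409 -0.0143  0.2949] yaw 0.2852 q6 1.17 F [-0.3  0.4  0.4] w 0.0942
units: wz 0.01 | x -1.91 y 16.52 z 7.25 q6 after ~ 0.684
```

View pics/w20.png

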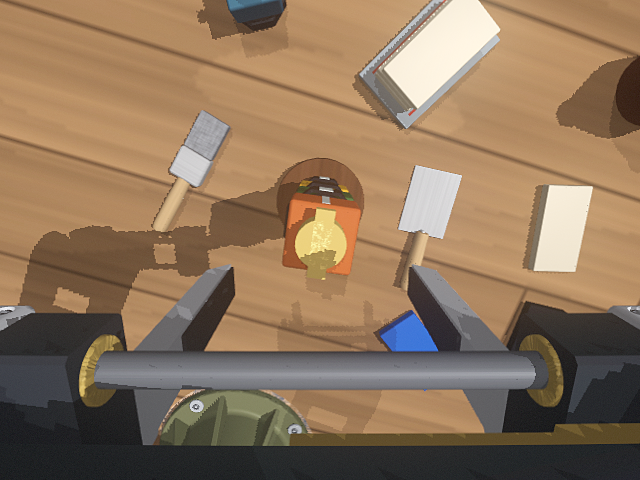

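View pics/s20.png

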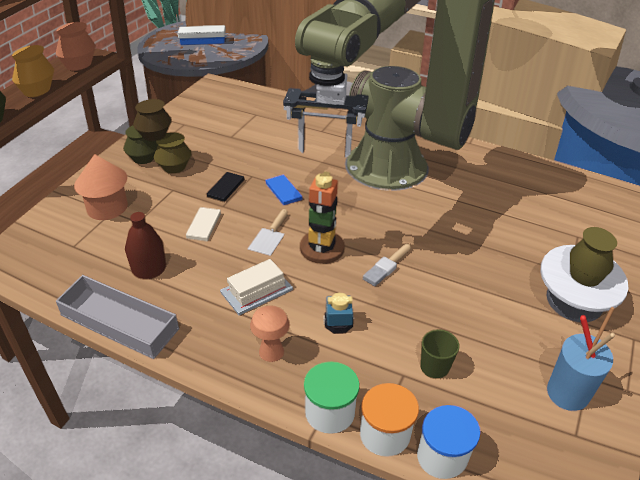

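Request:
{"op": "carry_out", "data": {"deltas": [{"x": -0.11, "y": 0.97, "z": 0, "wx": 0, "wy": 0, "wz": 0, "jaw": 100}, {"x": -0.11, "y": 0.97, "z": 0, "wx": 0, "wy": 0, "wz": 0, "jaw": 100}, {"x": -0.11, "y": 0.97, "z": 0, "wx": 0, "wy": 0, "wz": 0, "jaw": 100}, {"x": -0.11, "y": 0.97, "z": 0, "wx": 0, "wy": 0, "wz": 0, "jaw": 100}, {"x": -0.11, "y": 0.97, "z": 0, "wx": 0, "wy": 0, "wz": 0, "jaw": 100}, {"x": -0.11, "y": 0.97, "z": 0, "wx": 0, "wy": 0, "wz": 0, "jaw": 100}, {"x": -0.11, "y": 0.97, "z": 0, "wx": 0, "wy": 0, "wz": 0, "jaw": 100}, {"x": -0.11, "y": 0.97, "z": 0, "wx": 0, "wy": 0, "wz": 0, "jaw": 100}, {"x": -0.11, "y": 0.97, "z": 0.9, "wx": 0, "wy": 0, "wz": 0, "jaw": 100}, {"x": -0.11, "y": 0.97, "z": 0.9, "wx": 0, "wy": 0, "wz": 0, "jaw": 100}, {"x": -0.11, "y": 0.97, "z": 0.9, "wx": 0, "wy": 0, "wz": 0, "jaw": 100}, {"x": -0.11, "y": 0.97, "z": 0.9, "wx": 0, "wy": 0, "wz": 0, "jaw": 100}]}}

```text
time_s: 59.2
ee_pos: [0.4808, -0.2457, 0.2206]
eef_rot: [-3.14, 0.001, 0.285]
force: [0.3, 0.6, 0.5]
grip_width: 0.0942
```

Request:
{"op": "carry_out", "data": {"deltas": [{"x": -0.11, "y": 0.97, "z": 0.9, "wx": 0, "wy": 0, "wz": 0, "jaw": 100}, {"x": -0.11, "y": 0.97, "z": 0.9, "wx": 0, "wy": 0, "wz": 0, "jaw": 100}, {"x": -0.11, "y": 0.97, "z": 0.9, "wx": 0, "wy": 0, "wz": 0, "jaw": 100}, {"x": -0.11, "y": 0.97, "z": 0.9, "wx": 0, "wy": 0, "wz": 0, "jaw": 100}, {"x": -0.11, "y": 0.97, "z": 0, "wx": 0, "wy": 0, "wz": 0, "jaw": 100}, {"x": 0, "y": 0, "z": 0, "wx": 0, "wy": 0, "wz": 0, "jaw": 100}]}}

```text
time_s: 59.7
ee_pos: [0.497, -0.3431, 0.1479]
eef_rot: [-3.139, 0.003, 0.283]
force: [-0.3, -0.1, 0.3]
grip_width: 0.0939
```

```bash
python3 - <<'E'
from h import *
im,p=wpic("w21")
x=platefit(im,p,(.497,-.342),.014,name="pf21",hi=(60,60,255))
plan(x[0],x[1],.004,x[2])
E
```

```text
plate 0.4963 -0.3405 deg 15.1 or 195.1 rad 0.2631 LxW 119.4 59.8
t 59.75 at [ 0.4973 -0.3418  0.1488] yaw 0.2837 q6 0.624 F [ 0.2  0.4 -0.5] w 0.0938
units: wz 0.26 | x -0.03 y -0.08 z 7.24 q6 after ~ 0.706
```

View pics/pf21.png

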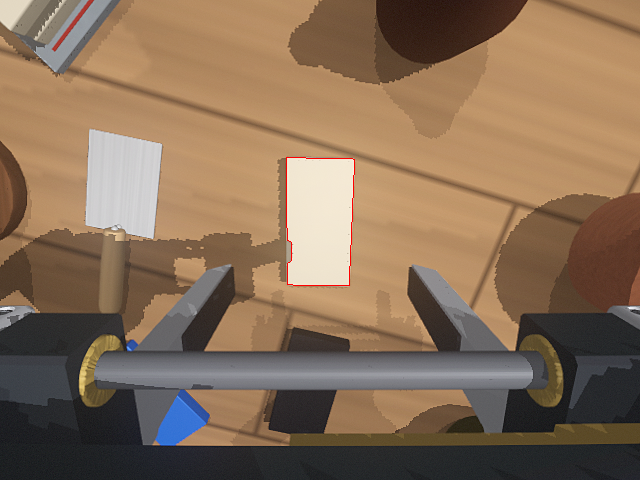

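Request:
{"op": "carry_out", "data": {"deltas": [{"x": 0, "y": -0.06, "z": 0.5, "wx": 0, "wy": 0, "wz": 0.26, "jaw": 100}, {"x": 0, "y": 0, "z": 0.9, "wx": 0, "wy": 0, "wz": 0, "jaw": 100}, {"x": 0, "y": 0, "z": 0.9, "wx": 0, "wy": 0, "wz": 0, "jaw": 100}, {"x": 0, "y": 0, "z": 0.9, "wx": 0, "wy": 0, "wz": 0, "jaw": 100}, {"x": 0, "y": 0, "z": 0.9, "wx": 0, "wy": 0, "wz": 0, "jaw": 100}, {"x": 0, "y": 0, "z": 0.9, "wx": 0, "wy": 0, "wz": 0, "jaw": 100}, {"x": 0, "y": 0, "z": 0.9, "wx": 0, "wy": 0, "wz": 0, "jaw": 100}, {"x": 0, "y": 0, "z": 0.8, "wx": 0, "wy": 0, "wz": 0, "jaw": 100}, {"x": 0, "y": 0, "z": 0.45, "wx": 0, "wy": 0, "wz": 0, "jaw": 100}, {"x": 0, "y": 0, "z": 0, "wx": 0, "wy": 0, "wz": 0, "jaw": 0}, {"x": 0, "y": 0, "z": 0, "wx": 0, "wy": 0, "wz": 0, "jaw": 0}, {"x": 0, "y": 0, "z": 0, "wx": 0, "wy": 0, "wz": 0, "jaw": 0}]}}

```text
time_s: 60.75
ee_pos: [0.4981, -0.3401, 0.0087]
eef_rot: [3.14, -0.001, 0.265]
force: [-1.0, -0.5, 0.2]
grip_width: 0.0777
```

Request:
{"op": "carry_out", "data": {"deltas": [{"x": 0, "y": 0, "z": 0, "wx": 0, "wy": 0, "wz": 0, "jaw": 0}, {"x": 0, "y": 0, "z": 0, "wx": 0, "wy": 0, "wz": 0, "jaw": 0}, {"x": 0, "y": 0, "z": 0, "wx": 0, "wy": 0, "wz": 0, "jaw": 0}, {"x": 0, "y": 0, "z": 0, "wx": 0, "wy": 0, "wz": 0, "jaw": 0}]}}

```text
time_s: 61.08
ee_pos: [0.498, -0.3403, 0.0084]
eef_rot: [3.141, -0.001, 0.265]
force: [-0.5, 1.3, 5.7]
grip_width: 0.0598
```

```bash
python3 - <<'E'
from h import *
plan(.6463,-.0898,.125,2.625-np.pi)
E
```

```text
t 61.08 at [ 0.498  -0.3403  0.0084] yaw 0.2651 q6 0.645 F [-0.5  1.3  5.7] w 0.0598
units: wz 9.77 | x 0.26 y -14.55 z -5.83 q6 after ~ 1.949
```

Request:
{"op": "carry_out", "data": {"deltas": [{"x": 0, "y": 0, "z": 0, "wx": 0, "wy": 0, "wz": 0, "jaw": 80}, {"x": 0, "y": 0, "z": 0, "wx": 0, "wy": 0, "wz": 0, "jaw": 80}, {"x": 0, "y": 0, "z": 0.2, "wx": 0, "wy": 0, "wz": 0, "jaw": 80}, {"x": 0, "y": 0, "z": 0, "wx": 0, "wy": 0, "wz": 0, "jaw": 0}, {"x": 0, "y": 0, "z": 0, "wx": 0, "wy": 0, "wz": 0, "jaw": 0}, {"x": 0, "y": 0, "z": 0, "wx": 0, "wy": 0, "wz": 0, "jaw": 0}, {"x": 0, "y": 0, "z": 0, "wx": 0, "wy": 0, "wz": 0, "jaw": 0}]}}

```text
time_s: 61.67
ee_pos: [0.4976, -0.34, 0.0034]
eef_rot: [-3.141, 0.0, 0.265]
force: [0.3, 0.5, -2.4]
grip_width: 0.06
```

```bash
python3 - <<'E'
from h import *
plan(.6463,-.0898,.125,2.625-np.pi)
E
```

```text
t 61.67 at [ 0.4976 -0.34    0.0034] yaw 0.2652 q6 0.645 F [ 0.3  0.5 -2.4] w 0.06
units: wz 9.77 | x 0.29 y -14.55 z -6.08 q6 after ~ 1.949
```

Request:
{"op": "carry_out", "data": {"deltas": [{"x": 0, "y": 0, "z": -0.5, "wx": 0, "wy": 0, "wz": 0, "jaw": 0}, {"x": 0, "y": 0, "z": -0.95, "wx": 0, "wy": 0, "wz": 0, "jaw": 0}, {"x": 0, "y": 0, "z": -0.95, "wx": 0, "wy": 0, "wz": 0.98, "jaw": 0}, {"x": 0, "y": 0, "z": -0.95, "wx": 0, "wy": 0, "wz": 0.98, "jaw": 0}, {"x": 0, "y": 0, "z": -0.95, "wx": 0, "wy": 0, "wz": 0.98, "jaw": 0}, {"x": 0, "y": 0, "z": -0.95, "wx": 0, "wy": 0, "wz": 0.98, "jaw": 0}, {"x": 0, "y": 0, "z": -0.95, "wx": 0, "wy": 0, "wz": 0.98, "jaw": 0}, {"x": 0, "y": 0, "z": -0.95, "wx": 0, "wy": 0, "wz": 0.98, "jaw": 0}, {"x": 0, "y": 0, "z": 0, "wx": 0, "wy": 0, "wz": 0.98, "jaw": 0}, {"x": 0, "y": 0, "z": 0, "wx": 0, "wy": 0, "wz": 0.98, "jaw": 0}, {"x": 0, "y": 0, "z": 0, "wx": 0, "wy": 0, "wz": 0.98, "jaw": 0}, {"x": 0, "y": 0, "z": 0, "wx": 0, "wy": 0, "wz": 0.95, "jaw": 0}]}}

```text
time_s: 62.67
ee_pos: [0.4976, -0.34, 0.1474]
eef_rot: [3.142, -0.0, -0.52]
force: [0.1, -0.5, -2.1]
grip_width: 0.0598
```

Request:
{"op": "carry_out", "data": {"deltas": [{"x": 0.02, "y": -0.95, "z": 0, "wx": 0, "wy": 0, "wz": 0, "jaw": 0}, {"x": 0.02, "y": -0.95, "z": 0, "wx": 0, "wy": 0, "wz": 0, "jaw": 0}, {"x": 0.02, "y": -0.95, "z": 0, "wx": 0, "wy": 0, "wz": 0, "jaw": 0}, {"x": 0.02, "y": -0.95, "z": 0, "wx": 0, "wy": 0, "wz": 0, "jaw": 0}, {"x": 0.02, "y": -0.95, "z": 0, "wx": 0, "wy": 0, "wz": 0, "jaw": 0}, {"x": 0.02, "y": -0.95, "z": 0, "wx": 0, "wy": 0, "wz": 0, "jaw": 0}, {"x": 0.02, "y": -0.95, "z": 0, "wx": 0, "wy": 0, "wz": 0, "jaw": 0}, {"x": 0.02, "y": -0.95, "z": 0, "wx": 0, "wy": 0, "wz": 0, "jaw": 0}, {"x": 0.02, "y": -0.95, "z": 0, "wx": 0, "wy": 0, "wz": 0, "jaw": 0}, {"x": 0.02, "y": -0.95, "z": 0, "wx": 0, "wy": 0, "wz": 0, "jaw": 0}]}}

```text
time_s: 63.5
ee_pos: [0.5953, -0.1759, 0.1474]
eef_rot: [-3.142, -0.0, -0.516]
force: [0.4, -0.5, -1.5]
grip_width: 0.0594
```

```bash
python3 - <<'E'
from h import *
plan(.6463,-.0898,.057,2.625-np.pi)
wpic("w22"); cv2.imwrite("pics/s22.png",ctrl.camera("scene"))
E
```

```text
t 63.5 at [ 0.5953 -0.1759  0.1474] yaw -0.5164 q6 1.741 F [ 0.4 -0.5 -1.5] w 0.0594
units: wz 0.00 | x 0.09 y -5.00 z 4.52 q6 after ~ 1.949
```

View pics/w22.png

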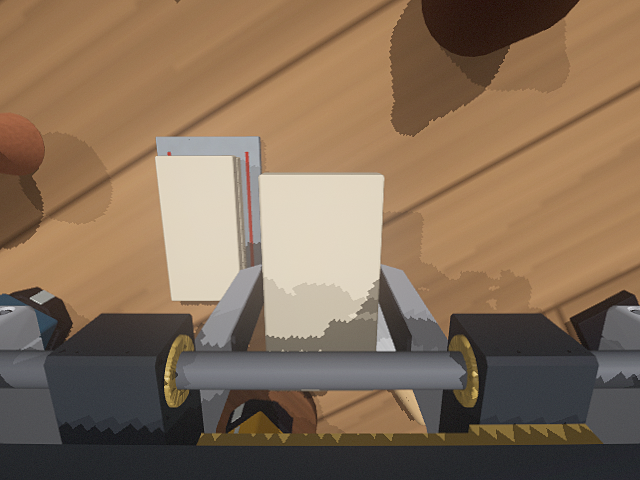

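View pics/s22.png

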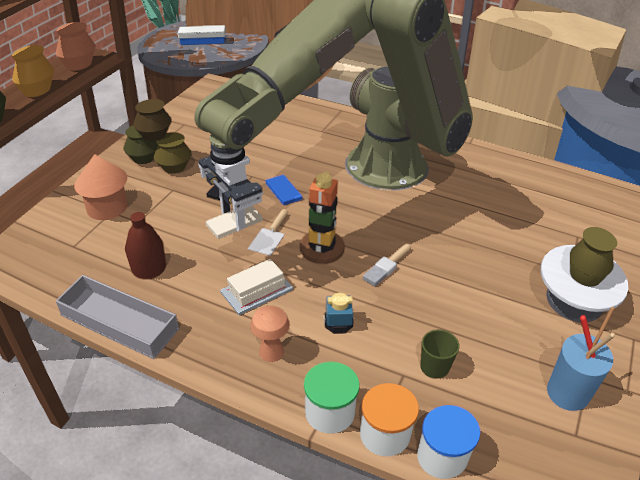

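Request:
{"op": "carry_out", "data": {"deltas": [{"x": 0.02, "y": -0.9, "z": 0, "wx": 0, "wy": 0, "wz": 0, "jaw": 0}, {"x": 0.02, "y": -0.9, "z": 0, "wx": 0, "wy": 0, "wz": 0, "jaw": 0}, {"x": 0.02, "y": -0.9, "z": 0, "wx": 0, "wy": 0, "wz": 0, "jaw": 0}, {"x": 0.02, "y": -0.9, "z": 0, "wx": 0, "wy": 0, "wz": 0, "jaw": 0}, {"x": 0.01, "y": -0.9, "z": 0.4, "wx": 0, "wy": 0, "wz": 0, "jaw": 0}, {"x": 0, "y": -0.5, "z": 0.8, "wx": 0, "wy": 0, "wz": 0, "jaw": 0}, {"x": 0, "y": 0, "z": 0.9, "wx": 0, "wy": 0, "wz": 0, "jaw": 0}, {"x": 0, "y": 0, "z": 0.9, "wx": 0, "wy": 0, "wz": 0, "jaw": 0}, {"x": 0, "y": 0, "z": 0.8, "wx": 0, "wy": 0, "wz": 0, "jaw": 0}, {"x": 0, "y": 0, "z": 0.5, "wx": 0, "wy": 0, "wz": 0, "jaw": 0}, {"x": 0, "y": 0, "z": 0.2, "wx": 0, "wy": 0, "wz": 0, "jaw": 0}, {"x": 0, "y": 0, "z": 0, "wx": 0, "wy": 0, "wz": 0, "jaw": 0}]}}

```text
time_s: 64.6
ee_pos: [0.6457, -0.0912, 0.0566]
eef_rot: [3.141, 0.0, -0.517]
force: [-0.0, -0.1, -1.9]
grip_width: 0.0597
```

Request:
{"op": "carry_out", "data": {"deltas": [{"x": 0, "y": 0, "z": 0.06, "wx": 0, "wy": 0, "wz": 0, "jaw": 0}, {"x": 0, "y": 0, "z": 0, "wx": 0, "wy": 0, "wz": 0, "jaw": 0}, {"x": 0, "y": 0, "z": 0, "wx": 0, "wy": 0, "wz": 0, "jaw": 90}, {"x": 0, "y": 0, "z": 0, "wx": 0, "wy": 0, "wz": 0, "jaw": 90}, {"x": 0, "y": 0, "z": 0, "wx": 0, "wy": 0, "wz": 0, "jaw": 90}, {"x": 0, "y": 0, "z": -0.5, "wx": 0, "wy": 0, "wz": 0, "jaw": 90}, {"x": 0, "y": 0, "z": -1, "wx": 0, "wy": 0, "wz": 0, "jaw": 100}, {"x": 0, "y": 0, "z": -1, "wx": 0, "wy": 0, "wz": 0, "jaw": 100}, {"x": 0, "y": 0, "z": -1, "wx": 0, "wy": 0, "wz": 0, "jaw": 100}, {"x": 0, "y": 0, "z": -1, "wx": 0, "wy": 0, "wz": 0, "jaw": 100}, {"x": 0, "y": 0, "z": -1, "wx": 0, "wy": 0, "wz": 0, "jaw": 100}, {"x": 0, "y": 0, "z": -1, "wx": 0, "wy": 0, "wz": 0, "jaw": 100}]}}

```text
time_s: 65.6
ee_pos: [0.6459, -0.0907, 0.1876]
eef_rot: [-3.141, -0.001, -0.516]
force: [-0.4, -0.4, -0.1]
grip_width: 0.0944
```

```bash
python3 - <<'E'
from h import *
im,p=wpic("w23")
platefit(im,p,(.646,-.09),.066,name="pf23",lo=(0,0,200),hi=(60,60,255))
im=ctrl.camera("top");cv2.imwrite("pics/t23.png",im)
m=ctrl.mark_of("top","seg_c_mid");print(m); print(atz(ctrl.camera_params("top"),m[0]['position'],.0395) if m else '')
plan(.652,.126,.19,np.radians(24.3))
E
```

```text
plate 0.646 -0.0899 deg -29.6 or 150.4 rad -0.5163 LxW 121.3 59.9
[{'position': [191.6, 267.6], 'conf': 0.87}]
[0.65217037 0.12140421 0.0395    ]
t 65.75 at [ 0.6465 -0.0909  0.1876] yaw -0.5164 q6 1.891 F [ 0.   0.9 -0.9] w 0.0942
units: wz -11.76 | x 4.71 y -9.77 z -0.12 q6 after ~ 1.338
```

View pics/pf23.png

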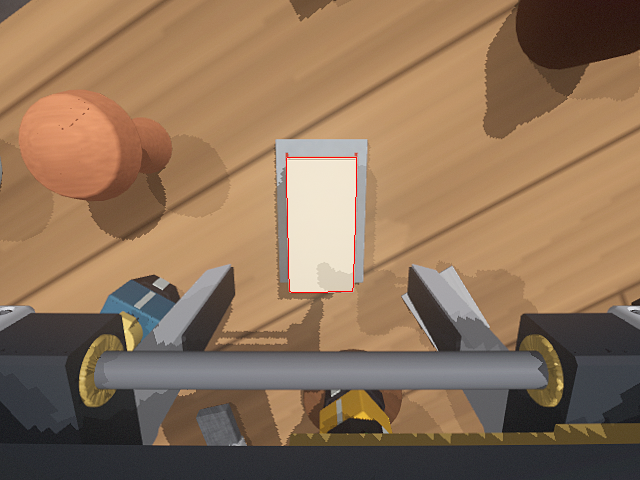

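View pics/t23.png

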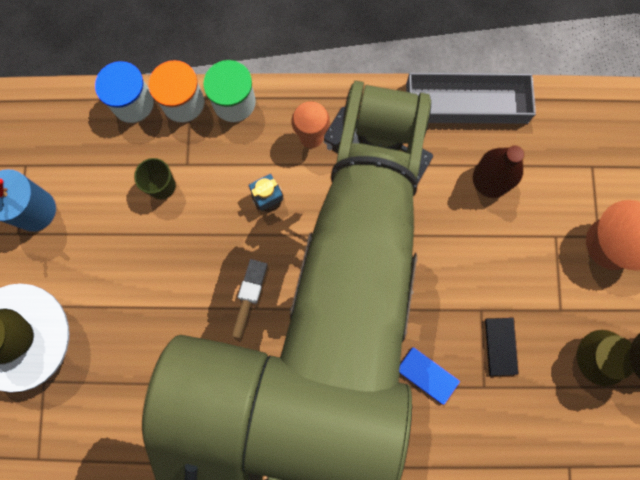

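Request:
{"op": "carry_out", "data": {"deltas": [{"x": 0, "y": 0, "z": 0, "wx": 0, "wy": 0, "wz": -0.98, "jaw": 100}, {"x": 0, "y": 0, "z": 0, "wx": 0, "wy": 0, "wz": -0.98, "jaw": 100}, {"x": 0, "y": 0, "z": 0, "wx": 0, "wy": 0, "wz": -0.98, "jaw": 100}, {"x": 0, "y": 0, "z": 0, "wx": 0, "wy": 0, "wz": -0.98, "jaw": 100}, {"x": 0, "y": 0, "z": 0, "wx": 0, "wy": 0, "wz": -0.98, "jaw": 100}, {"x": 0, "y": 0, "z": 0, "wx": 0, "wy": 0, "wz": -0.98, "jaw": 100}, {"x": 0, "y": 0, "z": 0, "wx": 0, "wy": 0, "wz": -0.98, "jaw": 100}, {"x": 0, "y": 0, "z": 0, "wx": 0, "wy": 0, "wz": -0.98, "jaw": 100}, {"x": 0, "y": 0, "z": 0, "wx": 0, "wy": 0, "wz": -0.98, "jaw": 100}, {"x": 0, "y": 0, "z": 0, "wx": 0, "wy": 0, "wz": -0.98, "jaw": 100}, {"x": 0, "y": 0, "z": 0, "wx": 0, "wy": 0, "wz": -0.98, "jaw": 100}, {"x": 0, "y": 0, "z": 0, "wx": 0, "wy": 0, "wz": -0.98, "jaw": 100}]}}

```text
time_s: 66.75
ee_pos: [0.6455, -0.0907, 0.1842]
eef_rot: [-3.141, 0.001, 0.428]
force: [-0.6, -0.6, 0.6]
grip_width: 0.0943
```

Request:
{"op": "carry_out", "data": {"deltas": [{"x": 0.43, "y": -0.89, "z": 0, "wx": 0, "wy": 0, "wz": 0, "jaw": 100}, {"x": 0.43, "y": -0.89, "z": 0, "wx": 0, "wy": 0, "wz": 0, "jaw": 100}, {"x": 0.43, "y": -0.89, "z": 0, "wx": 0, "wy": 0, "wz": 0, "jaw": 100}, {"x": 0.43, "y": -0.89, "z": 0, "wx": 0, "wy": 0, "wz": 0, "jaw": 100}, {"x": 0.43, "y": -0.89, "z": 0, "wx": 0, "wy": 0, "wz": 0, "jaw": 100}, {"x": 0.43, "y": -0.89, "z": 0, "wx": 0, "wy": 0, "wz": 0, "jaw": 100}, {"x": 0.43, "y": -0.89, "z": 0, "wx": 0, "wy": 0, "wz": 0, "jaw": 100}, {"x": 0.43, "y": -0.89, "z": 0, "wx": 0, "wy": 0, "wz": 0, "jaw": 100}, {"x": 0.43, "y": -0.89, "z": 0, "wx": 0, "wy": 0, "wz": 0, "jaw": 100}, {"x": 0.43, "y": -0.89, "z": 0, "wx": 0, "wy": 0, "wz": 0, "jaw": 100}, {"x": 0.43, "y": -0.89, "z": 0, "wx": 0, "wy": 0, "wz": 0, "jaw": 100}, {"x": 0, "y": 0, "z": 0, "wx": 0, "wy": 0, "wz": 0, "jaw": 100}]}}

```text
time_s: 67.75
ee_pos: [0.6508, 0.1297, 0.1841]
eef_rot: [-3.141, 0.002, 0.427]
force: [-0.6, -0.8, 0.3]
grip_width: 0.0938
```

```bash
python3 - <<'E'
from h import *
im,p=wpic("w24")
x=brassfit(im,p,(.651,.123,np.radians(114.3)),.079,"cfit",lo=(18,50,120),hi=(38,170,255),r=70)
plan(x[0],x[1],.024,x[2]-np.pi/2)
E
```

```text
brass [0.6504 0.1268 2.0609] deg 118.1 res 0.02 px 2131.0
t 67.8 at [0.6509 0.128  0.1842] yaw 0.4266 q6 1.283 F [ 0.3 -0.2  0.5] w 0.0937
units: wz -0.79 | x -0.05 y 0.04 z 8.01 q6 after ~ 1.273
```

View pics/w24.png

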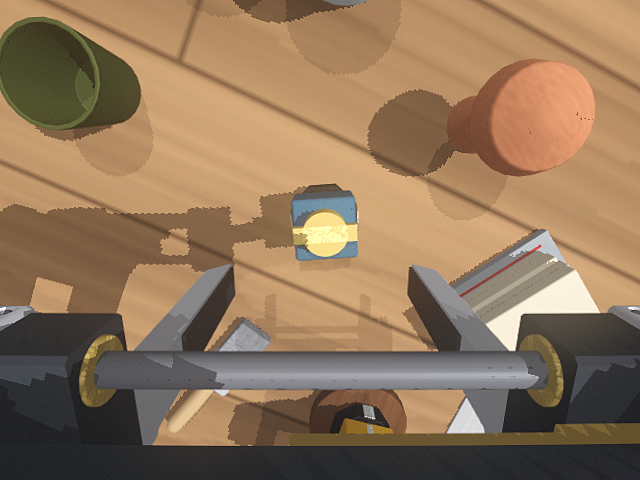

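View pics/cfit.png

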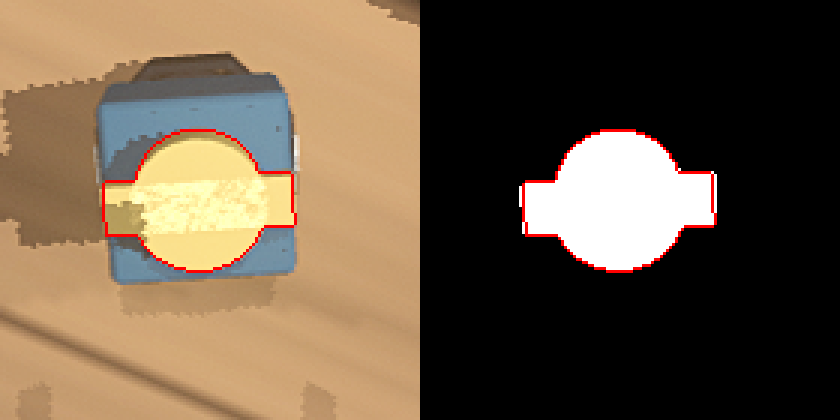

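Request:
{"op": "carry_out", "data": {"deltas": [{"x": -0.05, "y": 0.04, "z": 0.2, "wx": 0, "wy": 0, "wz": -0.79, "jaw": 100}, {"x": 0, "y": 0, "z": 0.9, "wx": 0, "wy": 0, "wz": 0, "jaw": 100}, {"x": 0, "y": 0, "z": 0.9, "wx": 0, "wy": 0, "wz": 0, "jaw": 100}, {"x": 0, "y": 0, "z": 0.9, "wx": 0, "wy": 0, "wz": 0, "jaw": 100}, {"x": 0, "y": 0, "z": 0.9, "wx": 0, "wy": 0, "wz": 0, "jaw": 100}, {"x": 0, "y": 0, "z": 0.9, "wx": 0, "wy": 0, "wz": 0, "jaw": 100}, {"x": 0, "y": 0, "z": 0.9, "wx": 0, "wy": 0, "wz": 0, "jaw": 100}, {"x": 0, "y": 0, "z": 0.9, "wx": 0, "wy": 0, "wz": 0, "jaw": 100}, {"x": 0, "y": 0, "z": 0.9, "wx": 0, "wy": 0, "wz": 0, "jaw": 100}, {"x": 0, "y": 0, "z": 0.6, "wx": 0, "wy": 0, "wz": 0, "jaw": 100}, {"x": 0, "y": 0, "z": 0, "wx": 0, "wy": 0, "wz": 0, "jaw": 100}]}}

```text
time_s: 68.72
ee_pos: [0.6494, 0.1244, 0.0222]
eef_rot: [-3.14, 0.005, 0.487]
force: [-0.1, 0.5, -0.1]
grip_width: 0.094
```

Request:
{"op": "carry_out", "data": {"deltas": [{"x": 0, "y": 0, "z": 0, "wx": 0, "wy": 0, "wz": 0, "jaw": 0}, {"x": 0, "y": 0, "z": 0, "wx": 0, "wy": 0, "wz": 0, "jaw": 0}, {"x": 0, "y": 0, "z": 0, "wx": 0, "wy": 0, "wz": 0, "jaw": 0}, {"x": 0, "y": 0, "z": 0, "wx": 0, "wy": 0, "wz": 0, "jaw": 0}, {"x": 0, "y": 0, "z": 0, "wx": 0, "wy": 0, "wz": 0, "jaw": 0}, {"x": 0, "y": 0, "z": 0, "wx": 0, "wy": 0, "wz": 0, "jaw": 0}]}}

```text
time_s: 69.22
ee_pos: [0.6511, 0.1256, 0.0259]
eef_rot: [3.141, -0.001, 0.488]
force: [-3.3, 5.9, 3.4]
grip_width: 0.0574
```

```bash
python3 - <<'E'
from h import *
plan(.4411,-.014,.32,np.radians(98.0))
E
```

```text
t 69.22 at [0.6511 0.1256 0.0259] yaw 0.4876 q6 1.218 F [-3.3  5.9  3.4] w 0.0574
units: wz -15.28 | x -5.45 y -11.37 z -14.70 q6 after ~ -0.171
```

Request:
{"op": "carry_out", "data": {"deltas": [{"x": 0, "y": 0, "z": -0.5, "wx": 0, "wy": 0, "wz": 0, "jaw": 0}, {"x": 0, "y": 0, "z": -0.95, "wx": 0, "wy": 0, "wz": 0, "jaw": 0}, {"x": 0, "y": 0, "z": -0.95, "wx": 0, "wy": 0, "wz": -1, "jaw": 0}, {"x": 0, "y": 0, "z": -0.95, "wx": 0, "wy": 0, "wz": -1, "jaw": 0}, {"x": 0, "y": 0, "z": -0.95, "wx": 0, "wy": 0, "wz": -1, "jaw": 0}, {"x": 0, "y": 0, "z": -0.95, "wx": 0, "wy": 0, "wz": -1, "jaw": 0}, {"x": 0, "y": 0, "z": -0.95, "wx": 0, "wy": 0, "wz": -1, "jaw": 0}, {"x": 0, "y": 0, "z": -0.95, "wx": 0, "wy": 0, "wz": -1, "jaw": 0}, {"x": 0, "y": 0, "z": -0.95, "wx": 0, "wy": 0, "wz": -1, "jaw": 0}, {"x": 0, "y": 0, "z": -0.95, "wx": 0, "wy": 0, "wz": -1, "jaw": 0}, {"x": 0, "y": 0, "z": -0.95, "wx": 0, "wy": 0, "wz": -1, "jaw": 0}, {"x": 0, "y": 0, "z": -0.95, "wx": 0, "wy": 0, "wz": -1, "jaw": 0}]}}

```text
time_s: 70.22
ee_pos: [0.6505, 0.1255, 0.2457]
eef_rot: [-3.141, 0.0, 1.292]
force: [-0.5, -0.0, -3.4]
grip_width: 0.0562
```

Request:
{"op": "carry_out", "data": {"deltas": [{"x": 0, "y": 0, "z": -0.95, "wx": 0, "wy": 0, "wz": -1, "jaw": 0}, {"x": 0, "y": 0, "z": -0.95, "wx": 0, "wy": 0, "wz": -1, "jaw": 0}, {"x": 0, "y": 0, "z": -0.95, "wx": 0, "wy": 0, "wz": -1, "jaw": 0}, {"x": 0, "y": 0, "z": -0.95, "wx": 0, "wy": 0, "wz": -1, "jaw": 0}, {"x": 0, "y": 0, "z": 0, "wx": 0, "wy": 0, "wz": -1, "jaw": 0}, {"x": 0, "y": 0, "z": 0, "wx": 0, "wy": 0, "wz": -0.2, "jaw": 0}, {"x": 0, "y": 0, "z": 0, "wx": 0, "wy": 0, "wz": 0, "jaw": 0}]}}

```text
time_s: 70.8
ee_pos: [0.6506, 0.1255, 0.3201]
eef_rot: [-3.14, 0.0, 1.703]
force: [0.5, -0.8, -4.8]
grip_width: 0.0558
```

```bash
python3 - <<'E'
from h import *
plan(.4411,-.014,.32,np.radians(98.2))
wpic("w25")
E
```

```text
t 70.8 at [0.6506 0.1255 0.3201] yaw 1.7026 q6 0.003 F [ 0.5 -0.8 -4.8] w 0.0558
units: wz -0.14 | x -5.41 y -11.36 z 0.00 q6 after ~ -0.175
```

View pics/w25.png

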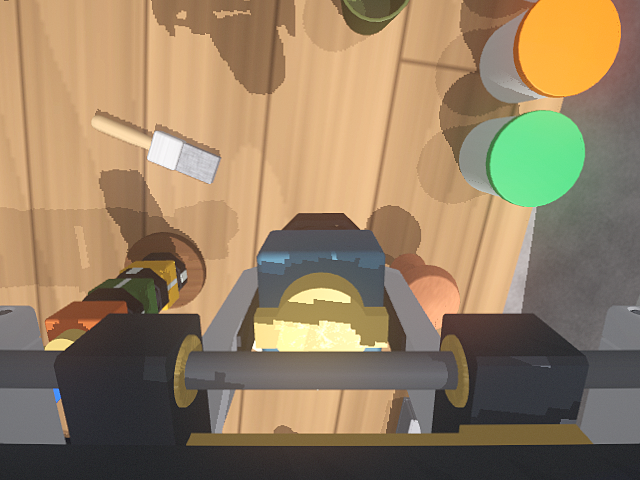

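Request:
{"op": "carry_out", "data": {"deltas": [{"x": -0.45, "y": -0.947, "z": 0, "wx": 0, "wy": 0, "wz": -0.14, "jaw": 0}, {"x": -0.45, "y": -0.947, "z": 0, "wx": 0, "wy": 0, "wz": 0, "jaw": 0}, {"x": -0.45, "y": -0.947, "z": 0, "wx": 0, "wy": 0, "wz": 0, "jaw": 0}, {"x": -0.45, "y": -0.947, "z": 0, "wx": 0, "wy": 0, "wz": 0, "jaw": 0}, {"x": -0.45, "y": -0.947, "z": 0, "wx": 0, "wy": 0, "wz": 0, "jaw": 0}, {"x": -0.45, "y": -0.947, "z": 0, "wx": 0, "wy": 0, "wz": 0, "jaw": 0}, {"x": -0.45, "y": -0.947, "z": 0, "wx": 0, "wy": 0, "wz": 0, "jaw": 0}, {"x": -0.45, "y": -0.947, "z": 0, "wx": 0, "wy": 0, "wz": 0, "jaw": 0}, {"x": -0.45, "y": -0.947, "z": 0, "wx": 0, "wy": 0, "wz": 0, "jaw": 0}, {"x": -0.45, "y": -0.947, "z": 0, "wx": 0, "wy": 0, "wz": 0, "jaw": 0}, {"x": -0.45, "y": -0.947, "z": 0, "wx": 0, "wy": 0, "wz": 0, "jaw": 0}, {"x": -0.46, "y": -0.947, "z": 0, "wx": 0, "wy": 0, "wz": 0, "jaw": 0}]}}

```text
time_s: 71.85
ee_pos: [0.4401, -0.0144, 0.3199]
eef_rot: [-3.141, -0.0, 1.712]
force: [-0.3, 0.3, -4.0]
grip_width: 0.0559
```

Request:
{"op": "carry_out", "data": {"deltas": [{"x": 0, "y": 0, "z": 0, "wx": 0, "wy": 0, "wz": 0, "jaw": 0}, {"x": 0, "y": 0, "z": 0, "wx": 0, "wy": 0, "wz": 0, "jaw": 0}]}}

```text
time_s: 72.02
ee_pos: [0.4409, -0.0143, 0.3205]
eef_rot: [3.141, -0.0, 1.712]
force: [0.2, -0.3, -4.4]
grip_width: 0.0554
```

```bash
python3 - <<'E'
from h import *
for i in range(2): plan(.4411,-.014,.2379,np.radians(98.2)); cv2.imwrite(f"pics/s26{i}.png",ctrl.camera("scene"))
im=cv2.imread("pics/s261.png"); cv2.imwrite("pics/s26c.png",cv2.resize(im[80:280,230:430],None,fx=3,fy=3))
E
```

```text
t 72.02 at [ 0.4409 -0.0143  0.3205] yaw 1.7118 q6 -0.257 F [ 0.2 -0.3 -4.4] w 0.0554
units: wz -0.03 | x 0.01 y 0.01 z 4.13 q6 after ~ -0.175
t 72.07 at [ 0.4413 -0.014   0.3203] yaw 1.7128 q6 -0.257 F [ 0.1  0.2 -4.2] w 0.0557
units: wz -0.01 | x 0.00 y -0.01 z 4.12 q6 after ~ -0.175
```

View pics/s26c.png

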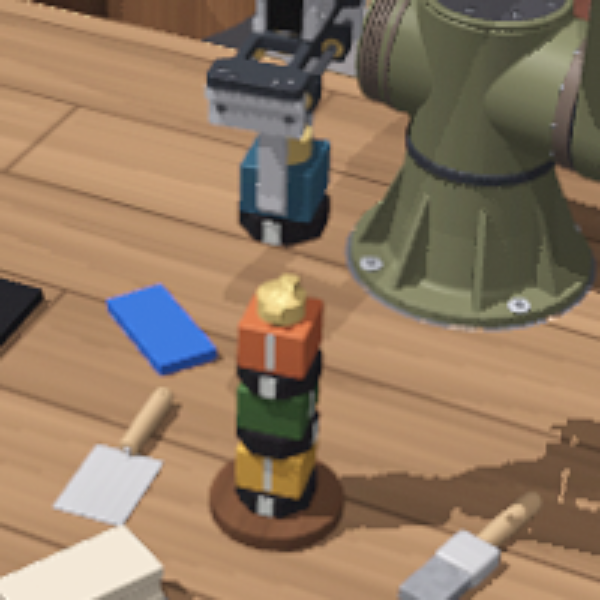

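Request:
{"op": "carry_out", "data": {"deltas": [{"x": 0, "y": 0, "z": 0.5, "wx": 0, "wy": 0, "wz": 0, "jaw": 0}, {"x": 0, "y": 0, "z": 0.8, "wx": 0, "wy": 0, "wz": 0, "jaw": 0}, {"x": 0, "y": 0, "z": 0.8, "wx": 0, "wy": 0, "wz": 0, "jaw": 0}, {"x": 0, "y": 0, "z": 0.7, "wx": 0, "wy": 0, "wz": 0, "jaw": 0}, {"x": 0, "y": 0, "z": 0.25, "wx": 0, "wy": 0, "wz": 0, "jaw": 0}, {"x": 0, "y": 0, "z": 0.15, "wx": 0, "wy": 0, "wz": 0, "jaw": 0}, {"x": 0, "y": 0, "z": 0.15, "wx": 0, "wy": 0, "wz": 0, "jaw": 0}, {"x": 0, "y": 0, "z": 0.1, "wx": 0, "wy": 0, "wz": 0, "jaw": 0}, {"x": 0, "y": 0, "z": 0, "wx": 0, "wy": 0, "wz": 0, "jaw": 0}]}}

```text
time_s: 72.87
ee_pos: [0.4415, -0.014, 0.2515]
eef_rot: [3.141, 0.0, 1.715]
force: [1.2, -0.7, -4.1]
grip_width: 0.0558
```

Request:
{"op": "carry_out", "data": {"deltas": [{"x": 0, "y": 0, "z": 0.15, "wx": 0, "wy": 0, "wz": 0, "jaw": 0}, {"x": 0, "y": 0, "z": 0.15, "wx": 0, "wy": 0, "wz": 0, "jaw": 0}, {"x": 0, "y": 0, "z": 0.15, "wx": 0, "wy": 0, "wz": 0, "jaw": 0}, {"x": 0, "y": 0, "z": 0.12, "wx": 0, "wy": 0, "wz": 0, "jaw": 0}, {"x": 0, "y": 0, "z": 0, "wx": 0, "wy": 0, "wz": 0, "jaw": 0}]}}

```text
time_s: 73.28
ee_pos: [0.4412, -0.014, 0.2395]
eef_rot: [-3.141, -0.0, 1.715]
force: [-0.9, 0.4, -4.2]
grip_width: 0.0558
```

Request:
{"op": "carry_out", "data": {"deltas": [{"x": 0, "y": 0, "z": 0.06, "wx": 0, "wy": 0, "wz": 0, "jaw": 0}, {"x": 0, "y": 0, "z": 0.04, "wx": 0, "wy": 0, "wz": 0, "jaw": 0}, {"x": 0, "y": 0, "z": 0, "wx": 0, "wy": 0, "wz": 0, "jaw": 0}]}}

```text
time_s: 73.53
ee_pos: [0.4415, -0.014, 0.2381]
eef_rot: [3.141, 0.0, 1.715]
force: [-0.1, -0.3, -3.3]
grip_width: 0.0558
```

Request:
{"op": "carry_out", "data": {"deltas": [{"x": 0, "y": 0, "z": 0.05, "wx": 0, "wy": 0, "wz": 0, "jaw": 0}, {"x": 0, "y": 0, "z": 0.02, "wx": 0, "wy": 0, "wz": 0, "jaw": 0}, {"x": 0, "y": 0, "z": 0, "wx": 0, "wy": 0, "wz": 0, "jaw": 0}]}}

```text
time_s: 73.78
ee_pos: [0.4419, -0.0141, 0.238]
eef_rot: [3.139, 0.001, 1.715]
force: [-2.0, 0.1, 9.2]
grip_width: 0.0557
```

Request:
{"op": "carry_out", "data": {"deltas": [{"x": 0, "y": 0, "z": -0.03, "wx": 0, "wy": 0, "wz": 0.5, "jaw": 0}, {"x": 0, "y": 0, "z": 0, "wx": 0, "wy": 0, "wz": 0.8, "jaw": 0}, {"x": 0, "y": 0, "z": 0, "wx": 0, "wy": 0, "wz": 0.9, "jaw": 0}, {"x": 0, "y": 0, "z": 0, "wx": 0, "wy": 0, "wz": 0.9, "jaw": 0}, {"x": 0, "y": 0, "z": 0, "wx": 0, "wy": 0, "wz": 0.9, "jaw": 0}, {"x": 0, "y": 0, "z": 0, "wx": 0, "wy": 0, "wz": 0.9, "jaw": 0}]}}

```text
time_s: 74.28
ee_pos: [0.4419, -0.0141, 0.238]
eef_rot: [3.14, -0.0, 1.319]
force: [0.9, -0.6, 2.1]
grip_width: 0.0559
```

Request:
{"op": "carry_out", "data": {"deltas": [{"x": 0, "y": 0, "z": 0, "wx": 0, "wy": 0, "wz": 0.9, "jaw": 0}, {"x": 0, "y": 0, "z": 0, "wx": 0, "wy": 0, "wz": 0.9, "jaw": 0}, {"x": 0, "y": 0, "z": 0, "wx": 0, "wy": 0, "wz": 0.9, "jaw": 0}, {"x": 0, "y": 0, "z": 0, "wx": 0, "wy": 0, "wz": 0.9, "jaw": 0}, {"x": 0, "y": 0, "z": 0, "wx": 0, "wy": 0, "wz": 0.9, "jaw": 0}, {"x": 0, "y": 0, "z": 0, "wx": 0, "wy": 0, "wz": 0.9, "jaw": 0}, {"x": 0, "y": 0, "z": 0, "wx": 0, "wy": 0, "wz": 0.9, "jaw": 0}, {"x": 0, "y": 0, "z": 0, "wx": 0, "wy": 0, "wz": 0.9, "jaw": 0}, {"x": 0, "y": 0, "z": 0, "wx": 0, "wy": 0, "wz": 0.9, "jaw": 0}, {"x": 0, "y": 0, "z": 0, "wx": 0, "wy": 0, "wz": 0.9, "jaw": 0}, {"x": 0, "y": 0, "z": 0, "wx": 0, "wy": 0, "wz": 0.9, "jaw": 0}, {"x": 0, "y": 0, "z": 0, "wx": 0, "wy": 0, "wz": 0.9, "jaw": 0}]}}

```text
time_s: 75.28
ee_pos: [0.4419, -0.0141, 0.238]
eef_rot: [3.14, -0.002, 0.455]
force: [1.4, -0.6, 1.8]
grip_width: 0.0558
```

Request:
{"op": "carry_out", "data": {"deltas": [{"x": 0, "y": 0, "z": 0, "wx": 0, "wy": 0, "wz": 0.9, "jaw": 0}, {"x": 0, "y": 0, "z": 0, "wx": 0, "wy": 0, "wz": 0.9, "jaw": 0}, {"x": 0, "y": 0, "z": 0, "wx": 0, "wy": 0, "wz": 0.9, "jaw": 0}, {"x": 0, "y": 0, "z": 0, "wx": 0, "wy": 0, "wz": 0.9, "jaw": 0}, {"x": 0, "y": 0, "z": 0, "wx": 0, "wy": 0, "wz": 0.4, "jaw": 0}, {"x": 0, "y": 0, "z": 0, "wx": 0, "wy": 0, "wz": 0, "jaw": 0}]}}

```text
time_s: 75.78
ee_pos: [0.4419, -0.0141, 0.238]
eef_rot: [3.141, -0.002, 0.137]
force: [1.4, -0.6, 3.7]
grip_width: 0.0561
```

Release slowly and lift clear.

Request:
{"op": "carry_out", "data": {"deltas": [{"x": 0, "y": 0, "z": 0, "wx": 0, "wy": 0, "wz": 0, "jaw": 100}, {"x": 0, "y": 0, "z": 0, "wx": 0, "wy": 0, "wz": 0, "jaw": 100}, {"x": 0, "y": 0, "z": 0, "wx": 0, "wy": 0, "wz": 0, "jaw": 100}, {"x": 0, "y": 0, "z": 0, "wx": 0, "wy": 0, "wz": 0, "jaw": 100}, {"x": 0, "y": 0, "z": 0, "wx": 0, "wy": 0, "wz": 0, "jaw": 100}, {"x": 0, "y": 0, "z": -0.4, "wx": 0, "wy": 0, "wz": 0, "jaw": 100}, {"x": 0, "y": 0, "z": -0.8, "wx": 0, "wy": 0, "wz": 0, "jaw": 100}, {"x": 0, "y": 0, "z": -0.8, "wx": 0, "wy": 0, "wz": 0, "jaw": 100}, {"x": 0, "y": 0, "z": -0.8, "wx": 0, "wy": 0, "wz": 0, "jaw": 100}, {"x": 0, "y": 0, "z": -0.8, "wx": 0, "wy": 0, "wz": 0, "jaw": 100}, {"x": 0, "y": 0, "z": -0.8, "wx": 0, "wy": 0, "wz": 0, "jaw": 100}, {"x": 0, "y": 0, "z": -0.8, "wx": 0, "wy": 0, "wz": 0, "jaw": 100}]}}

```text
time_s: 76.78
ee_pos: [0.4412, -0.014, 0.3427]
eef_rot: [3.142, -0.0, 0.139]
force: [0.1, 0.1, -0.4]
grip_width: 0.0941
```

```bash
python3 - <<'E'
from h import *
im,p=wpic("w27")
x=brassfit(im,p,(.441,-.0137,np.radians(98)),.291,"st6",lo=(18,50,120),hi=(38,170,255),r=100)
im=ctrl.camera("scene");cv2.imwrite("pics/s27.png",im)
plan(.44,-.014,.36,.137)
E
```

```text
brass [ 0.4424 -0.0135  1.7109] deg 98.0 res 0.014 px 3124.0
t 76.88 at [ 0.4419 -0.0141  0.3437] yaw 0.1389 q6 1.317 F [ 0.6 -0.2 -0.1] w 0.094
units: wz 0.02 | x -0.09 y -0.02 z -0.81 q6 after ~ 1.402
```

View pics/s27.png

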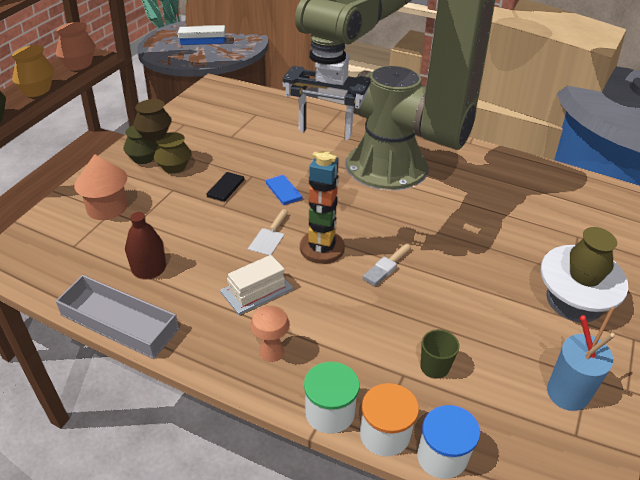

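View pics/w27.png

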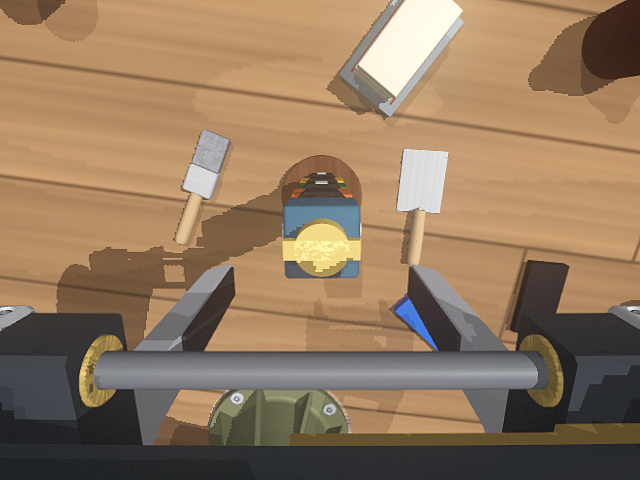

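```bash
python3 - <<'E'
from h import *
im=cv2.imread("pics/s27.png"); a=cv2.imread("pics/scene0.png")
for n,(x,y) in dict(mush=(270,330),pot=(438,355),bottle=(145,250),knife=(265,238),brush=(388,265)).items():
    print(n,np.abs(im[y-20:y+20,x-15:x+15].astype(int)-a[y-20:y+20,x-15:x+15]).mean().round(1))
cv2.imwrite("pics/fin.png",cv2.resize(im[140:320,200:420],None,fx=3.5,fy=3.3))
E
```

```text
mush 3.7
pot 2.2
bottle 2.1
knife 7.5
brush 13.1
```

View pics/fin.png

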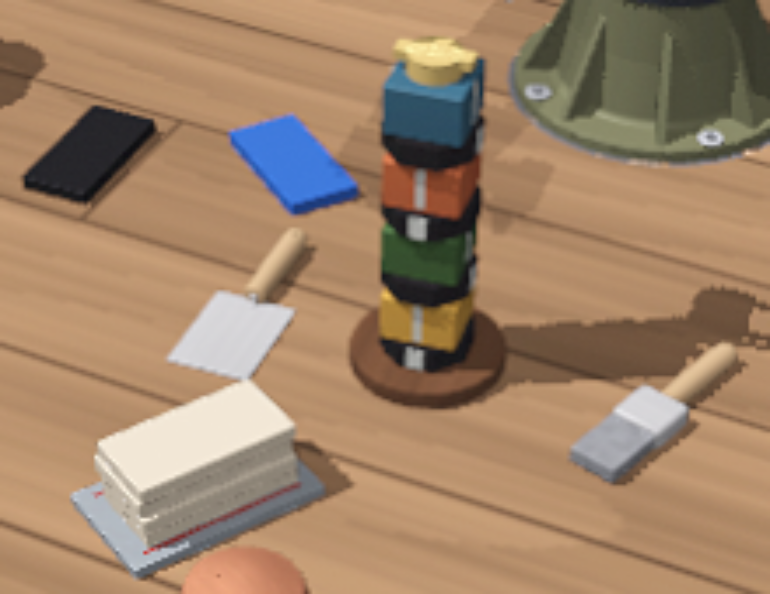

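```bash
python3 -c "
from station import ctrl
print(ctrl.hand_in(), ctrl.get_obs()['time_s'])"
```

```text
the job is handed in; nothing more can be done
the job is handed in; nothing more can be done
```

I built the full lamp column and piled all four kiln plates on the pallet, then handed the job in at about 77 s of robot time. I got no verdict back. All four segments were present; from the stand up they are ochre, green, terracotta and grey-blue. Each was lowered until the seating force showed, then turned about 90° clockwise.

**Column:** I measured each brass neck with the wrist camera once its segment was released. Neighbouring necks are at most about 1.5 mm apart sideways, and their lug directions alternate at about 98.8, 9.4, 98.2, 8.0 and 98.0°. I stopped each turn at about 90.2–90.5°, so none was pushed against the hard stop 1–4° further on.

**Plates:** The top one measured (0.646, -0.090) m at 150.4°, level with my pallet estimate of about (0.646, -0.090) m at 150.5°. That estimate comes mainly from the top camera, so it could be a few millimetres off. The third plate sits a few millimetres out of line, well inside the 25 mm limit.

**Bystanders:** The final scene picture shows all five in their places. My picture comparison came out higher for the brush (13.1) and slightly for the knife (7.5). I put that down to the arm's shadow, since both look unmoved. I also left the black and blue look-alike slabs alone.

**Corrections along the way:** I gripped the last plate too near its top edge the first time, so I opened, lowered 4 mm and gripped again. My first two move calls were refused because each row needs all its fields. The grey-blue segment had not moved from its place when I came to it.

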